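Charge the toppled battery lamps and reset the key switch

TASK

The battery lamps have toppled on the shelf: stand each one that is there upright in the middle of its own charging pad. When all are standing, start the charger: take the key from its stand, push it fully into the lock on the grey control box, turn it clockwise to its stop and back home, pull it out and put it fully back in its stand. Leave the lamps standing on their pads and all the other things where they are.

Things in the scene. Friction and masses are not known exactly. Their poses are not given: they have to be found in the camera images.
- lamp1: battery lamp, 132 tall, may be absent, starts on its flat back. Black base 42 tall, 64 wide (y), 60 deep (z +-30), heavy; grey upper body 44 wide with flat sides, 38 deep (z -30 to +8), from 42 to 132 up, back flush with the base's. Lens and toggle (fixed) on the front. 0.2 to 0.45 kg, centre of mass 32 up. Origin: centre of the base's underside; x up the lamp to its top, y its width, z out of its front
- lamp2: battery lamp, 132 tall, may be absent, starts on its flat back. Black base 42 tall, 64 wide (y), 60 deep (z +-30), heavy; grey upper body 44 wide with flat sides, 38 deep (z -30 to +8), from 42 to 132 up, back flush with the base's. Lens and toggle (fixed) on the front. 0.2 to 0.45 kg, centre of mass 32 up. Origin: centre of the base's underside; x up the lamp to its top, y its width, z out of its front
- lamp3: battery lamp, 132 tall, may be absent, starts on its flat back. Black base 42 tall, 64 wide (y), 60 deep (z +-30), heavy; grey upper body 44 wide with flat sides, 38 deep (z -30 to +8), from 42 to 132 up, back flush with the base's. Lens and toggle (fixed) on the front. 0.2 to 0.45 kg, centre of mass 32 up. Origin: centre of the base's underside; x up the lamp to its top, y its width, z out of its front
- pad1 (a point): centre of the top of a charging pad, 8 mm above the table: black rubber, 90 x 96 mm, one of three in a row 130 mm apart (along y of this frame) on a fixed flat dock plate (6 mm thick, 150 x 400 mm). x points to the dock's rail, a bar 28 mm high, face 61 mm from the pad's centre. Any lamp fits any pad, facing any way
- pad2 (a point): centre of the top of a charging pad, 8 mm above the table: black rubber, 90 x 96 mm, one of three in a row 130 mm apart (along y of this frame) on a fixed flat dock plate (6 mm thick, 150 x 400 mm). x points to the dock's rail, a bar 28 mm high, face 61 mm from the pad's centre. Any lamp fits any pad, facing any way
- pad3 (a point): centre of the top of a charging pad, 8 mm above the table: black rubber, 90 x 96 mm, one of three in a row 130 mm apart (along y of this frame) on a fixed flat dock plate (6 mm thick, 150 x 400 mm). x points to the dock's rail, a bar 28 mm high, face 61 mm from the pad's centre. Any lamp fits any pad, facing any way
- lock_mouth (a point): centre of the top of the lock, a brass block 44 x 32 mm, 25 tall, that turns about its upright axis on a fixed grey control box (110 x 100, 30 high; lock top 55 above the table). The frame turns with it: x along the key slot, z up. Slot 22 long (x) by 6 wide (y), 25 deep, upright, 1.5 bevel; the key goes in either way round (half a turn makes no difference)
- lock (a joint): turn of the lock, rad: 0 at home (how it starts, a stop), growing clockwise seen from above to the stop at 1.3. It needs about 0.05 to 0.1 N m and stays where it is left; the key has some 0.1 rad of play in the slot each way
- key: steel key, blade down in its stand, x along the stand slot. Blade 20 wide (x) by 4 thick (y), 24 long, slimmer in the last 6; collar 27 x 10 from 24 to 30 above the tip; flat bow 36 wide (x) by 10 thick (y) from 30 to 64 above the tip. Origin: centre of the tip; z up. 50 g. Fully in, the collar rests on top of the lock or stand, tip 24 below that top (mm)
- stand_mouth (a point): centre of the top of the key stand, a fixed wooden block 70 x 60 mm, 30 mm high, with an upright slot 23 mm long (x of this frame) by 7 mm wide (y) right through, 1.5 mm bevel
- tape: bystander, to be left alone: roll of packing tape, 90 mm across, 48 mm high, lying flat. Origin at its underside
- screwdriver: bystander, to be left alone: chrome screwdriver, 190 mm long. Origin at its underside
- wrench: bystander, to be left alone: steel wrench, 150 mm long, lying flat. Origin at its underside
- spool: bystander, to be left alone: small white plastic spool, 44 mm across, 28 mm high. Origin at its underside
Things that resemble listed ones, but are neither listed nor needed, are in the scene too. Several things look just like the part that bears stand_mouth: the one meant starts farthest to the robot's right. Leave any pink look-alike of the lamp3 alone.

How it is judged:
By the outcome, as a careful person would: the job done as asked, in the order asked, and still so for the second after the job is handed in, with the robot touching nothing.
Of lamp1, lamp2, lamp3 only 2 to 3 are there at a start; the rules pass over those that are not, and their reading is None.
At some moment in a run one of lamp1, lamp2, lamp3 may be knocked a few centimetres aside while the robot is not near it.
It also fails if it takes over 210 s, if anything falls off the work surface, if the arm or the gripper's body presses on something with over 40 N, if the wrist force passes 120 N, or if a joint passes its speed limit or range.

ROBOT

A 7-joint arm with a two-finger parallel gripper is mounted at the origin on the work surface. World frame = base frame: x ahead of the robot, y to its left, z up, the work surface at z = 0. Lengths are in m, angles in rad, forces in N, time in s.
With the tool pointing down it reaches from about 0.4 to 0.9 m from the base axis. Payload 5.5 kg.
Tool frame: the origin (TCP) lies at the very end of the fingers, on their centre line; the grasp point (between the pads) lies bot.pinch_z behind it (bot.pinch_z is the distance from the TCP to the grasp point, in m); z points along the fingers, y is the direction in which the jaws open and shut (so a half turn about z gives the same grasp; the last joint's range is limited). The gripper opens to 85 mm and grips with 20 to 120 N. Pads are 22 mm wide; open, the fingers measure 114 mm over their backs; the gripper's body (76 mm by 85 mm) begins 54 mm behind the grasp point. The pads swing forward as they close: fully open they stand 13 mm farther back than shut.
Start: joints at [-0.978, 0.501, -0.427, 1.55, 0.221, 1.138, -0.21], TCP at [0.21, 0.615, 0.231] pointing down, gripper open.
Joint ranges: [-2.88, 2.88], [-0.31, 2.03], [-1.54, 1.56], [0.2, 2.42], [-1.41, 4.55], [0.19, 2.02], [-2.57, 2.57]. Speed limits (rad/s): [2.57, 2.57, 3.14, 3.14, 3.14, 3.14, 3.14].

INTERFACE

Orientations are given as a unit quaternion [w, x, y, z].
In Python, from plant import bot gives the robot as it stands.
- The arm moves only by the tool jog_arm, never from a script. Its argument "targets" is a list of rows, each an object of numbers: "dx", "dy", "dz": the shift along the tool's x, y, z in m; "wx", "wy", "wz": the turn, a rotation vector about the tool's x, y, z in rad. In form: [{"dx": .., "dy": .., "dz": .., "wx": .., "wy": .., "wz": ..}, ...]. A call has 1 to 12 rows; each row is the pose to reach, as a shift and turn from the pose commanded when the call began, along the tool's axes at that moment; what a row does not reach only later rows make up. A row lasts 1/8 s, in which the tool goes at most 62.5 mm and 10.7 degrees, less where a joint would pass 70% of its speed; a pose out of reach is approached as far as the arm can. A call with a gripper value outside its range is refused whole. "grip" is the opening, from 0 (shut) to 1 (fully open), set as the call begins (left out, the last holds). The fingers move at their own pace and stop on an object; the grip force is fixed at half the most. Time passes only in rows, so rows that repeat a pose let the fingers close. It gives the time, the measured TCP pose, the force and the opening at its end, in the units of the state.
- bot.get_state(): the state, without advancing time (a new reading comes with each control period).
- bot.snapshot(name): name is "scene" or "top" or "wrist"; returns a dict with "pixels" (400x640x3 uint8, red, green, blue), "range_z" (400x640 float32, m along the optical axis (not along the pixel's ray), 0 where there is no reading), "fx", "fy", "cx", "cy" (pixels), "view" (4x4, takes a point from world to camera coordinates). Camera axes: x right, y down, z forward; pixel columns grow to the right and rows downward; lengths in m; the calibration is good to about 2 mm. The wrist camera is an equidistant fisheye: a pixel r from the principal point sees the ray r / f radians off the axis. A picture is of the moment at which its call begins.
- bot.job_done(): hands the job in, once; it reports no verdict.
The state is a dict: "time_s": time; "q": joint angles; "qvel": joint speeds; "joint_efforts": joint torques, N m; "position": TCP position; "orientation": TCP orientation; "force": force on the tool from outside, world axes, zero at the start; "torque": the same for the moment, N m; "width": opening from 0.0 (shut) to 1.0 (fully open).
Only numpy, scipy, OpenCV 4.12 (cv2) and the standard library are available. Lean on these libraries where they do the work, as an engineer would, in place of code of your own. Each camera call takes 0.05 s, during which the arm holds its last target.

## Working session

There is one attempt and no reset: what is moved stays moved. The work goes in short steps, Python scripts to look and compute and a tool call to move; the robot and the scene stay as the last step left them, time stands still between calls to the robot, and variables do not carry over. Pictures are saved under pics/ and viewed, and the job is handed in when it is done.

Besides the shell and the picture viewer there is one more tool, called after "Call:" as name(argument=value, ...) on one line, values as JSON. jog_arm: Moves the arm, as the interface text tells. Its arguments: {"type":"object","properties":{"targets":{"type":"array"},"grip":{"type":"number"}},"required":["targets"]}

```bash
ls; mkdir -p pics
python3 - <<'E'
from plant import bot
import cv2,numpy as np
print(bot.get_state(), bot.pinch_z)
for n in ["scene","top","wrist"]:
    s=bot.snapshot(n)
    cv2.imwrite(f"pics/{n}0.png",s["pixels"][:,:,::-1])
    np.savez(f"pics/{n}0.npz",**s)
    print(n,s["fx"],s["fy"],s["cx"],s["cy"]);print(np.round(s["view"],4))
E
```

```text
pics
{'time_s': 0.0, 'q': array([-0.97783485,  0.50184669, -0.42676939,  1.5514412 ,  0.22081184,
        1.13824181, -0.21030812]), 'qvel': array([-0.00091402,  0.00139167, -0.00064419, -0.00145896, -0.000398  ,
       -0.00013929,  0.00037424]), 'joint_efforts': array([ 2.79597725e-04, -5.69529569e+01, -5.81584364e+00, -2.80917603e+01,
        1.06719779e-02,  1.25584152e-02,  1.04974768e-05]), 'position': array([0.21031954, 0.61432727, 0.23026177]), 'orientation': array([-1.83121346e-04,  1.64119422e-01,  9.86440028e-01, -9.22988655e-04]), 'force': array([0.0380997 , 0.30573639, 0.01745324]), 'torque': array([ 0.01662762, -0.01997063, -0.00399197]), 'width': 0.9947705266004805} 0.0187
scene 404.51224161408334 404.51224161408334 323.70976547190145 197.26433386253854
[[-0.3925  0.9197 -0.007   0.2054]
 [ 0.7191  0.3021 -0.6258 -0.3474]
 [-0.5734 -0.2507 -0.7799  1.3559]
 [ 0.      0.      0.      1.    ]]
top 517.0577754743562 517.0577754743562 328.19295394798064 198.06061649545313
[[ 0.0067 -1.      0.0029 -0.0087]
 [-0.98   -0.0072 -0.1989  0.5424]
 [ 0.1989 -0.0015 -0.98    1.4694]
 [ 0.      0.      0.      1.    ]]
wrist 309.70691628693146 309.70691628693146 323.66528799713103 194.33690628851105
[[ 0.3234  0.9463 -0.0022 -0.6489]
 [ 0.9147 -0.312   0.2568 -0.0343]
 [ 0.2423 -0.0851 -0.9665  0.3778]
 [ 0.      0.      0.      1.    ]]
```

View pics/scene0.png

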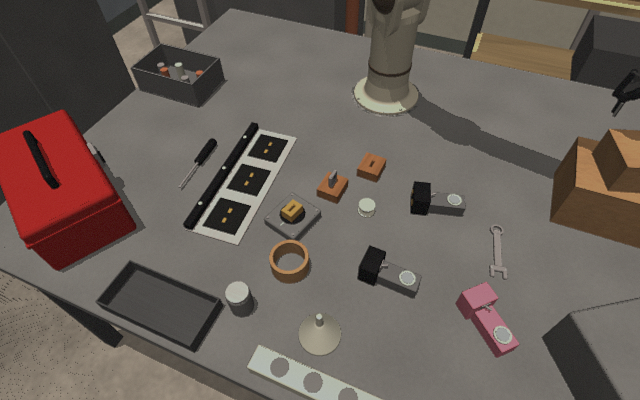

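View pics/top0.png

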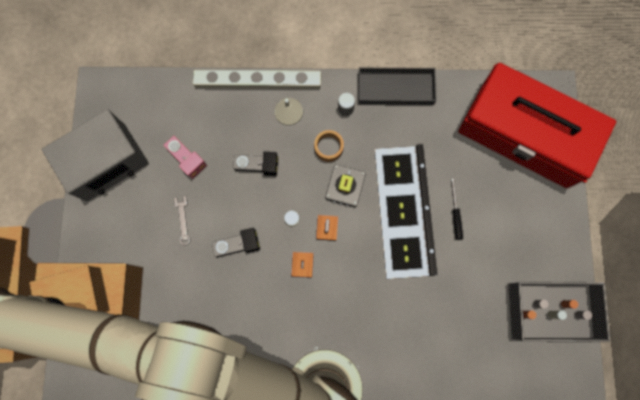

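View pics/wrist0.png

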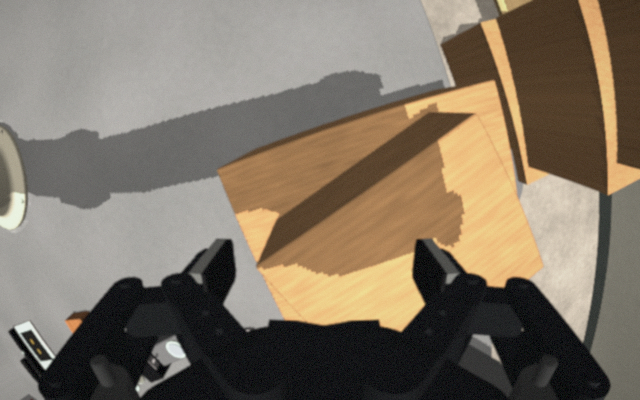

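The scene shows two black and grey lamps, at top-view pixels (255,162) and (237,243). The pink look-alike is at (184,157). The dock is on the right, the control box is at (346,185), and the stand with the key is at (327,228). Next I'll measure from an enlarged view and fuse the depth.

```bash
cat > h.py <<'E'
import numpy as np,cv2
from plant import bot
from scipy.spatial.transform import Rotation as R
def cloud(s):
    z=s["range_z"]; v,u=np.mgrid[0:z.shape[0],0:z.shape[1]]
    P=np.stack([(u-s["cx"])/s["fx"]*z,(v-s["cy"])/s["fy"]*z,z],-1)
    M=np.linalg.inv(s["view"])
    return P@M[:3,:3].T+M[:3,3]
def ortho(s,x0,x1,y0,y1,mm=1.0):
    """top-down: row=x decreasing, col=y decreasing; 1px=mm"""
    W=cloud(s); ok=s["range_z"]>0
    # upsample cloud for density
    W=cv2.resize(W.astype(np.float32),None,fx=4,fy=4,interpolation=cv2.INTER_LINEAR)
    C=cv2.resize(s["pixels"],None,fx=4,fy=4,interpolation=cv2.INTER_LINEAR)
    h=int((x1-x0)*1000/mm); w=int((y1-y0)*1000/mm)
    r=((x1-W[...,0])*1000/mm).astype(int); c=((y1-W[...,1])*1000/mm).astype(int)
    m=(r>=0)&(r<h)&(c>=0)&(c<w)
    img=np.zeros((h,w,3),np.uint8); hm=np.full((h,w),-1.,np.float32)
    o=np.argsort(W[...,2][m]); 
    img[r[m][o],c[m][o]]=C[m][o]; hm[r[m][o],c[m][o]]=W[...,2][m][o]
    return img,hm
def pose():
    s=bot.get_state(); return np.array(s["position"]),R.from_quat(np.roll(s["orientation"],-1)),s
def save(n,img): cv2.imwrite(f"pics/{n}.png",img[:,:,::-1])
def rel(pt,Rt,p=None,Rc=None):
    """delta in tool axes to reach tcp pt with rotation Rt"""
    if p is None: p,Rc,_=pose()
    return Rc.inv().apply(np.array(pt)-p),(Rc.inv()*Rt).as_rotvec()
E
python3 - <<'E'
from h import *
for n in ["top","scene"]:
    s=dict(np.load(f"pics/{n}0.npz"))
    img,hm=ortho(s,0.25,0.85,-0.4,0.4)
    save(f"ortho_{n}",img)
    np.save(f"pics/hm_{n}.npy",hm)
s=dict(np.load("pics/top0.npz")); W=cloud(s)
for u,v in [(300,310),(60,345),(350,150),(280,200),(420,250),(470,270)]: print(u,v,W[v,u])
E
```

```text
300 310 [ 0.21866363  0.0753911  -0.00294383]
60 345 [0.17448185 0.39922828 0.73816854]
350 150 [ 0.70564936 -0.07171104  0.00342807]
280 200 [0.54532321 0.14154105 0.00526037]
420 250 [ 0.39585566 -0.27944915  0.00884437]
470 270 [ 0.33883691 -0.43028297 -0.00803693]
```

View pics/ortho_top.png

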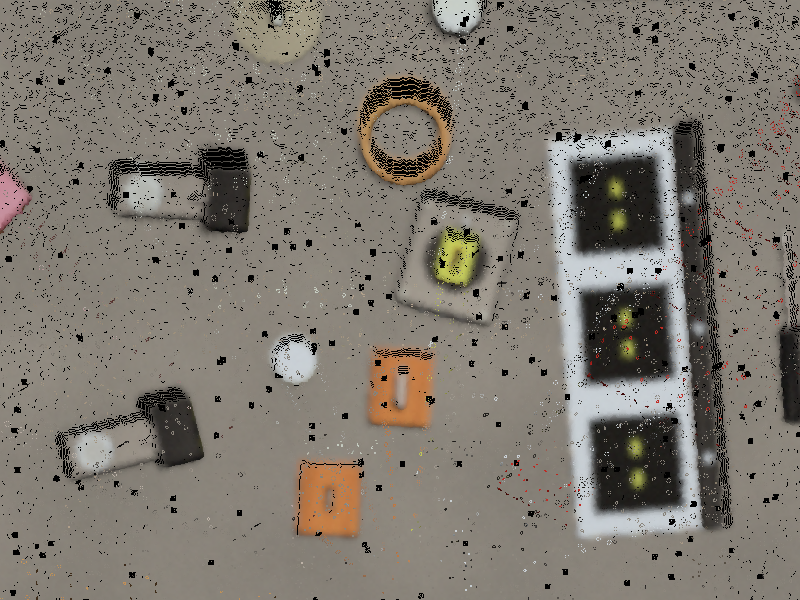

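View pics/ortho_scene.png

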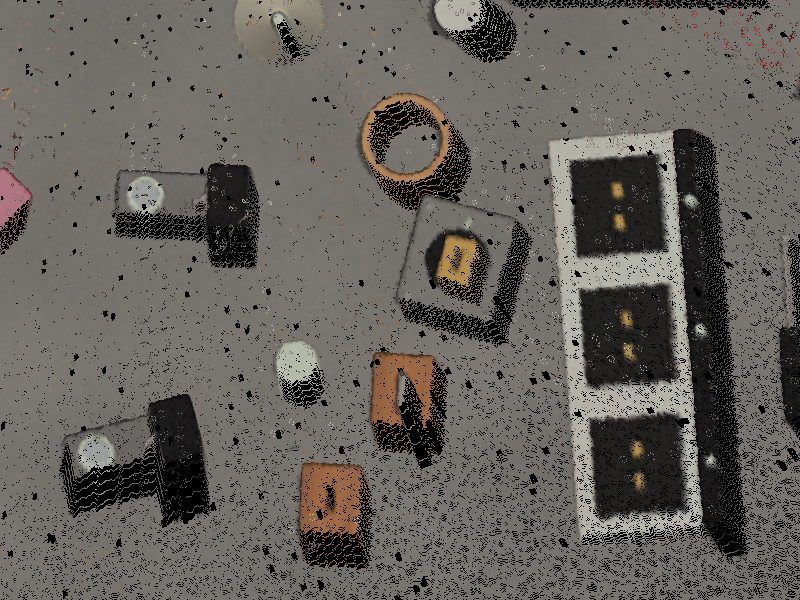

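```bash
cat > fk.py <<'E'
import numpy as np
from scipy.spatial.transform import Rotation as R
# xArm7-like modified DH: (alpha_{i-1}, a_{i-1}, d_i)
P0=dict(d1=.267,d3=.293,a3=.0525,d5=.3425,a5=.0775,d7=.097,t=.172)
def fk(q,P=P0):
    rows=[(0,0,P['d1']),(-np.pi/2,0,0),(np.pi/2,0,P['d3']),(np.pi/2,P['a3'],0),(np.pi/2,P['a5'],P['d5']),(np.pi/2,0,0),(-np.pi/2,P.get('a6',P0['a5']*0+.076),P['d7']+P['t'])]
    T=np.eye(4)
    for (al,a,d),th in zip(rows,q):
        ca,sa,c,s=np.cos(al),np.sin(al),np.cos(th),np.sin(th)
        T=T@np.array([[c,-s,0,a],[s*ca,c*ca,-sa,-sa*d],[s*sa,c*sa,ca,ca*d],[0,0,0,1]])
    return T
E
python3 - <<'E'
from fk import *
q=[-0.97783485,  0.50184669, -0.42676939,  1.5514412 ,  0.22081184,1.13824181, -0.21030812]
P=dict(P0);P['a5']=0.0775;P['a3']=.0525
# xarm7 standard: j4 offset 0.0525, j5: a=0.0775,d=.3425, j7 a=0.076 d=.097
T=fk(q,P); print(T, np.roll(R.from_matrix(T[:3,:3]).as_quat(),1))
import itertools
for sg in itertools.product([1,-1],repeat=6):
    pass
E
```

```text
[[ 0.3163207  -0.94861381 -0.00854772  0.14468718]
 [-0.94782682 -0.31640842  0.03885907 -0.56423853]
 [-0.03956682 -0.00419017 -0.99920814  0.14059842]
 [ 0.          0.          0.          1.        ]] [-0.01326776  0.81116232 -0.58448247 -0.01482889]
```

Run:
```python
from fk import *
import itertools
q=np.array([-0.97783485,  0.50184669, -0.42676939,  1.5514412 ,  0.22081184,1.13824181, -0.21030812])
for sg in itertools.product([1,-1],repeat=2):
  for o in itertools.product([0,np.pi],repeat=2):
    for sg4 in itertools.product([1,-1],repeat=3):
      qq=q.copy(); qq[2]=sg[0]*qq[2]+o[0]; qq[4]=sg[1]*qq[4]+o[1]
      qq[1]*=sg4[0];qq[3]*=sg4[1];qq[5]*=sg4[2]
      T=fk(qq); 
      if T[2,2]<-.995: print(sg,o,sg4,np.round(T[:3,2],4),np.round(np.hypot(T[0,3],T[1,3]),3),np.degrees(np.arctan2(T[1,3],T[0,3])),T[2,3],np.degrees(np.arctan2(T[1,0],T[0,0])))
```

```text
(1, 1) (0, 0) (1, 1, 1) [-0.0085  0.0389 -0.9992] 0.582 -75.61759229060331 0.14059842492957836 -71.54446562807222
(1, 1) (0, 0) (-1, -1, -1) [ 0.0085 -0.0389 -0.9992] 0.266 106.39151109848915 0.058043709405638966 -71.5444656280722
(1, 1) (0, 3.141592653589793) (1, 1, -1) [-0.0085  0.0389 -0.9992] 0.433 -72.82172424448848 0.146613030504048 108.4555343719278
(1, 1) (0, 3.141592653589793) (-1, -1, 1) [ 0.0085 -0.0389 -0.9992] 0.416 102.76039703543812 0.05202910383116932 108.4555343719278
(1, 1) (3.141592653589793, 0) (1, -1, -1) [-0.0085  0.0389 -0.9992] 0.266 -73.60848890151087 0.05804370940563902 108.4555343719278
(1, 1) (3.141592653589793, 0) (-1, 1, 1) [ 0.0085 -0.0389 -0.9992] 0.582 104.38240770939669 0.1405984249295784 108.45553437192778
(1, 1) (3.141592653589793, 3.141592653589793) (1, -1, 1) [-0.0085  0.0389 -0.9992] 0.416 -77.2396029645619 0.05202910383116943 -71.54446562807222
(1, 1) (3.141592653589793, 3.141592653589793) (-1, 1, -1) [ 0.0085 -0.0389 -0.9992] 0.433 107.17827575551152 0.14661303050404806 -71.54446562807222
(-1, -1) (0, 0) (1, 1, 1) [-0.0328  0.0225 -0.9992] 0.5
[... 307 characters left out ...]
49
(-1, -1) (0, 3.141592653589793) (-1, -1, 1) [ 0.0328 -0.0225 -0.9992] 0.416 145.18798303294602 0.05202910383116938 163.6105145783449
(-1, -1) (3.141592653589793, 0) (1, -1, -1) [-0.0328  0.0225 -0.9992] 0.266 -38.44313103010501 0.05804370940563902 163.6105145783449
(-1, -1) (3.141592653589793, 0) (-1, 1, 1) [ 0.0328 -0.0225 -0.9992] 0.582 143.56597235898747 0.1405984249295783 163.6105145783449
(-1, -1) (3.141592653589793, 3.141592653589793) (1, -1, 1) [-0.0328  0.0225 -0.9992] 0.416 -34.81201696705398 0.05202910383116938 -16.389485421655127
(-1, -1) (3.141592653589793, 3.141592653589793) (-1, 1, -1) [ 0.0328 -0.0225 -0.9992] 0.433 140.77010431287258 0.14661303050404795 -16.389485421655124
```

```bash
cat > meas.py <<'E'
from h import *
def pix(p): return (.85-p[1]/1000, .4-p[0]/1000)
def toprect(s,box,zlo,zhi):
    W=cloud(s); x0,x1,y0,y1=box
    m=(W[...,0]>x0)&(W[...,0]<x1)&(W[...,1]>y0)&(W[...,1]<y1)&(W[...,2]>zlo)&(W[...,2]<zhi)
    P=W[m]
    return P
def rect(P):
    r=cv2.minAreaRect((P[:,:2]*1000).astype(np.float32)); return r
E
python3 - <<'E'
from meas import *
for n in ["top","scene"]:
    s=dict(np.load(f"pics/{n}0.npz"))
    for name,box,zl,zh in [("A base",(.59,.71,.13,.22),.05,.07),("A body",(.59,.71,.19,.31),.03,.045),("B base",(.36,.48,.18,.28),.05,.07),("B body",(.36,.48,.24,.36),.03,.045),
        ("stand",(.41,.51,-.05,.05),.024,.034),("lock",(.54,.64,-.1,-.02),.048,.062),("box",(.51,.67,-.14,.02),.024,.034),("key",(.41,.51,-.05,.05),.05,.09),("rail",(.31,.74,-.36,-.25),.02,.034)]:
        P=toprect(s,box,zl,zh)
        if len(P)<5: print(n,name,len(P));continue
        r=rect(P); print(n,name,len(P),np.round(r[0],1),np.round(r[1],1),round(r[2],1),"zmed",np.round(np.median(P[:,2]),4))
E
```

```text
top A base 314 [649.6 177.9] [55.  64.4] 87.4 zmed 0.0601
top A body 379 [650.2 237.1] [93.7 52.9] 86.9 zmed 0.0384
top B base 337 [416.5 230.1] [65.2 55.4] 14.3 zmed 0.0597
top B body 418 [401.5 289.1] [45.1 87.7] 14.2 zmed 0.0387
top stand 365 [459.   -2.2] [59.9 70.8] 86.3 zmed 0.0295
top lock 143 [588.3 -56.7] [31.6 45.1] 76.3 zmed 0.0548
top box 838 [599.5 -39.9] [137.5 125. ] 74.1 zmed 0.0295
top key 43 [458.   -2.1] [ 9.2 34.5] 85.1 zmed 0.0688
top rail 941 [ 520.  -299.3] [398.9  24.4] 4.3 zmed 0.0273
scene A base 532 [653.8 178.3] [55.  64.9] 86.5 zmed 0.0593
scene A body 768 [657.5 237.2] [90.5 57.3] 86.6 zmed 0.0382
scene B base 388 [419.6 230.1] [64.9 55.3] 14.5 zmed 0.0592
scene B body 516 [405.9 280.6] [ 53.2 107.1] 21.5 zmed 0.0381
scene stand 401 [460.5  -2.5] [61.1 74.2] 86.2 zmed 0.0293
scene lock 214 [591.  -57.2] [34.  47.3] 74.9 zmed 0.054
scene box 1116 [590.7 -57.2] [101.  109.3] 75.4 zmed 0.0294
scene key 75 [462.2  -1.4] [10.5 36.6] 84.6 zmed 0.0665
scene rail 990 [ 521.1 -298.7] [400.7  26.2] 4.6 zmed 0.0267
```

```bash
cat >> meas.py <<'E'
def lamp(s,c,deg,verbose=True):
    """c: rough centre of base (x,y), deg: axis direction; returns est underside point and lateral"""
    W=cloud(s); a=np.array([np.cos(np.radians(deg)),np.sin(np.radians(deg))]); w=np.array([-a[1],a[0]])
    d=W[...,:2]-np.array(c); u=d@a; l=d@w; z=W[...,2]
    m=(np.abs(u-.04)<.1)&(np.abs(l)<.05)&(z>.02)
    b=m&(z>.05)&(np.abs(u)<.04)
    bd=m&(z>.033)&(z<.045)&(u>.035)
    f=lambda v:np.round(np.percentile(v,[1,50,99])*1000,1)
    print(" all u",f(u[m]),"base u",f(u[b]),"base l",f(l[b]),"body u",f(u[bd]),"body l",f(l[bd]))
E
python3 - <<'E'
from meas import *
for n in ["top","scene"]:
    s=dict(np.load(f"pics/{n}0.npz"))
    print(n); lamp(s,(.651,.178),87); lamp(s,(.418,.230),104.4)
    # point-cloud crop
    W=cloud(s)
from PIL import Image
E
python3 - <<'E'
import cv2,numpy as np
a=cv2.imread('pics/scene0.png'); 
c=cv2.resize(a[165:300,340:480],None,fx=5,fy=4.4,interpolation=cv2.INTER_CUBIC)
cv2.imwrite('pics/crop1.png',c)
E
```

```text
top
 all u [-27.4  25.8 103.1] base u [-27.1  -6.1  21.1] base l [-30.4   1.5  32.2] body u [ 35.6  67.6 104. ] body l [-21.9  -0.1  22. ]
 all u [-27.5  26.3 103. ] base u [-27.1  -6.   21.2] base l [-29.6   2.4  33.2] body u [ 35.7  68.5 103.9] body l [-19.7   2.4  23.5]
scene
 all u [-25.8  26.6 103. ] base u [-26.3  -4.3  22.5] base l [-33.8  -4.9  28.4] body u [ 35.8  70.5 103.8] body l [-24.   -4.7  19.6]
 all u [-28.1  22.5 101.8] base u [-27.9  -6.6  22.2] base l [-33.1  -4.4  29.8] body u [ 35.4  68.8 102.9] body l [-22.7  -3.7  20.6]
```

View pics/crop1.png

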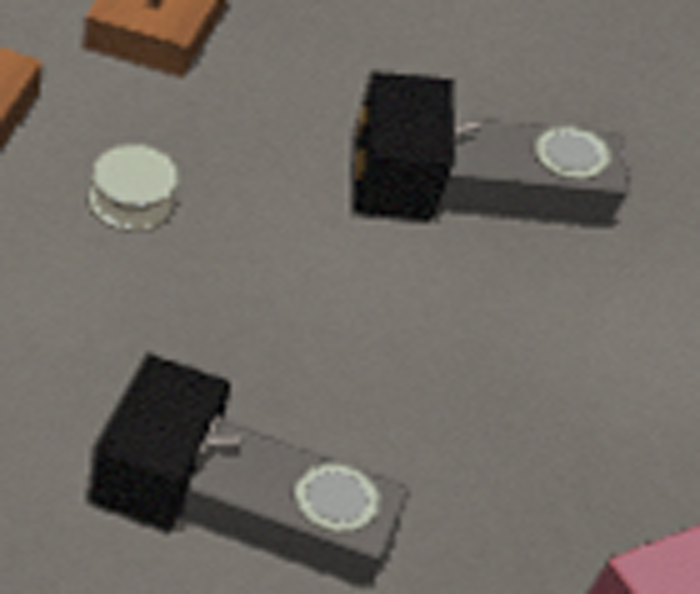

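Run:
```python
from meas import *
for n in ["top","scene"]:
    s=dict(np.load(f"pics/{n}0.npz")); W=cloud(s)
    for nm,m in [("tall left",(W[...,1]>.3)&(W[...,0]>.3)&(W[...,2]>.1)&(W[...,2]<.5)),("mid",(np.abs(W[...,1])<.3)&(W[...,0]>.3)&(W[...,0]<.9)&(W[...,2]>.09)&(W[...,2]<.5)),("wood",(W[...,1]>.3)&(W[...,0]<.35)&(W[...,2]>.1)&(W[...,2]<.25))]:
        P=W[m]
        print(n,nm,len(P), np.round(np.percentile(P,[0.5,50,99.5],axis=0),3).tolist() if len(P) else "")
from h import *
import math
a=np.array([math.cos(math.radians(87)),math.sin(math.radians(87)),0]);k=np.array([0,0,1.])
x=(a-k)/2**.5;z=(-a-k)/2**.5;y=np.cross(z,x)
Rt=R.from_matrix(np.stack([x,y,z],1))
tcp=np.array([.654,.222,.0138]); pre=tcp-.12*z
for p in (pre,tcp): print(np.round(p,3),[np.round(v,3) for v in rel(p,Rt)])
```

```text
top tall left 5893 [[0.301, 0.541, 0.102], [0.632, 0.668, 0.131], [0.773, 0.799, 0.224]]
top mid 15 [[0.823, 0.117, 0.092], [0.829, 0.12, 0.095], [0.835, 0.126, 0.1]]
top wood 4121 [[0.209, 0.54, 0.102], [0.281, 0.607, 0.184], [0.34, 0.777, 0.227]]
scene tall left 8054 [[0.302, 0.541, 0.101], [0.657, 0.617, 0.13], [0.777, 0.677, 0.221]]
scene mid 35 [[0.826, 0.116, 0.09], [0.832, 0.122, 0.094], [0.837, 0.127, 0.097]]
scene wood 6149 [[-0.57, 0.425, 0.101], [0.285, 0.595, 0.156], [0.344, 0.693, 0.222]]
[0.658 0.307 0.099] [array([-0.524, -0.146,  0.132]), array([ 0.505, -0.67 ,  1.223])]
[0.654 0.222 0.014] [array([-0.547, -0.227,  0.217]), array([ 0.505, -0.67 ,  1.223])]
```

Call:
jog_arm(targets=[{"dz": -0.06}, {"dz": -0.1}, {"dx": -0.524, "dy": -0.146, "dz": 0.05, "wx": 0.505, "wy": -0.67, "wz": 1.223}, {"dx": -0.524, "dy": -0.146, "dz": 0.05, "wx": 0.505, "wy": -0.67, "wz": 1.223}, {"dx": -0.524, "dy": -0.146, "dz": 0.05, "wx": 0.505, "wy": -0.67, "wz": 1.223}, {"dx": -0.524, "dy": -0.146, "dz": 0.05, "wx": 0.505, "wy": -0.67, "wz": 1.223}, {"dx": -0.524, "dy": -0.146, "dz": 0.05, "wx": 0.505, "wy": -0.67, "wz": 1.223}, {"dx": -0.524, "dy": -0.146, "dz": 0.05, "wx": 0.505, "wy": -0.67, "wz": 1.223}, {"dx": -0.524, "dy": -0.146, "dz": 0.05, "wx": 0.505, "wy": -0.67, "wz": 1.223}, {"dx": -0.524, "dy": -0.146, "dz": 0.05, "wx": 0.505, "wy": -0.67, "wz": 1.223}, {"dx": -0.524, "dy": -0.146, "dz": 0.05, "wx": 0.505, "wy": -0.67, "wz": 1.223}, {"dx": -0.524, "dy": -0.146, "dz": 0.05, "wx": 0.505, "wy": -0.67, "wz": 1.223}], grip=1)

```text
validation failed for argument at $.ta...
```

Call:
jog_arm(targets=[{"dx": 0, "dy": 0, "dz": -0.06, "wx": 0, "wy": 0, "wz": 0}, {"dx": 0, "dy": 0, "dz": -0.1, "wx": 0, "wy": 0, "wz": 0}, {"dx": -0.524, "dy": -0.146, "dz": 0.05, "wx": 0.505, "wy": -0.67, "wz": 1.223}, {"dx": -0.524, "dy": -0.146, "dz": 0.05, "wx": 0.505, "wy": -0.67, "wz": 1.223}, {"dx": -0.524, "dy": -0.146, "dz": 0.05, "wx": 0.505, "wy": -0.67, "wz": 1.223}, {"dx": -0.524, "dy": -0.146, "dz": 0.05, "wx": 0.505, "wy": -0.67, "wz": 1.223}, {"dx": -0.524, "dy": -0.146, "dz": 0.05, "wx": 0.505, "wy": -0.67, "wz": 1.223}, {"dx": -0.524, "dy": -0.146, "dz": 0.05, "wx": 0.505, "wy": -0.67, "wz": 1.223}], grip=1)

```text
time_s: 1.15
position: [0.5093, 0.41, 0.2311]
orientation: [0.209, 0.574, 0.761, -0.219]
force: [0.5, -0.3, 0.2]
width: 1.002
```

```bash
cat >> h.py <<'E'
def tgt(azdeg,tilt_deg,camera):
    """tool z = cos(t)*down + sin(t)*heading(az); camera 'up': x_t heading has +z, 'down' -> -z"""
    h=np.array([np.cos(np.radians(azdeg)),np.sin(np.radians(azdeg)),0]);k=np.array([0,0,1.]);t=np.radians(tilt_deg)
    z=-np.cos(t)*k+np.sin(t)*h; x=np.cos(t)*h+np.sin(t)*k
    if camera=='down': x=-x
    return R.from_matrix(np.stack([x,np.cross(z,x),z],1))
def show(p,Rt):
    d,w=rel(p,Rt); print("p",np.round(p,4),"d",np.round(d,4).tolist(),"w",np.round(w,3).tolist(),"deg",round(np.degrees(np.linalg.norm(w)),1))
def log():
    s=bot.get_state(); 
    with open('log.txt','a') as f: f.write(repr((list(map(float,s['q'])),list(map(float,s['position'])),list(map(float,s['orientation']))))+"\n")
    print("t",s['time_s'],"q",np.round(s['q'],2),"pos",np.round(s['position'],4),"F",np.round(s['force'],1),"T",np.round(s['torque'],2),"w",round(float(s['width']),3))
E
python3 - <<'E'
from h import *
log()
s=bot.snapshot("top"); save("top1",s["pixels"])
Rt=tgt(87+180,45,'down'); z=Rt.as_matrix()[:,2]
tcp=np.array([.654,.222,.0138]); show(tcp-.12*z,Rt); show(tcp,Rt)
E
```

```text
t 1.15 q [-0.92  0.77 -0.03  1.21  0.42  1.64 -0.74] pos [0.5093 0.41   0.2311] F [ 0.5 -0.3  0.2] T [0.64 0.06 0.05] w 1.002
p [0.6584 0.3067 0.0987] d [-0.0338, 0.128, 0.1663] w [0.113, -0.146, 0.278] deg 19.1
p [0.654  0.222  0.0138] d [-0.0491, 0.1122, 0.2843] w [0.113, -0.146, 0.278] deg 19.1
```

View pics/top1.png

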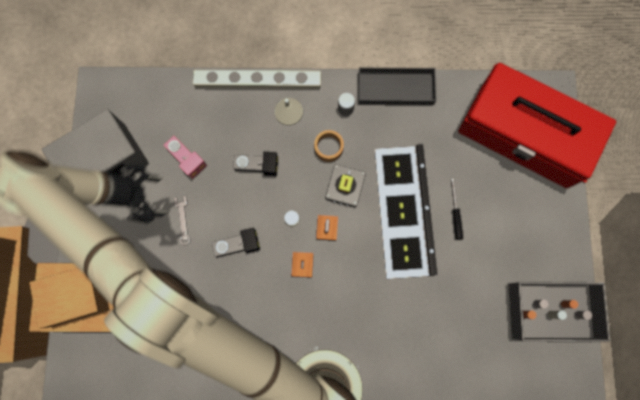

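Run:
```python
from h import *
s=dict(np.load("pics/scene0.npz")); W=cloud(s); p=s["pixels"].astype(int)
m=(p[...,0]-p[...,1]>60)&(p[...,2]-p[...,1]>10)&(W[...,1]>.3)&(W[...,2]>.01)
P=W[m]; print(len(P),P[:,1].min(),P[np.argsort(P[:,1])[:5]],P[:,2].max())
Rt=tgt(87+180,33,'down'); z=Rt.as_matrix()[:,2]
pinch=np.array([.655,.235,.027]); tcp=pinch+.0187*z; show(tcp-.12*z,Rt); show(tcp,Rt)
```

```text
219 0.37105168982252795 [[0.65350176 0.37105169 0.06002245]
 [0.65521021 0.37162565 0.05908899]
 [0.65582041 0.37316793 0.06153467]
 [0.65532866 0.37431199 0.05680203]
 [0.64792213 0.37488225 0.05711493]] 0.06356735687145121
p [0.6579 0.2901 0.112 ] d [-0.0544, 0.1223, 0.1653] w [0.084, 0.062, 0.288] deg 17.6
p [0.6545 0.2248 0.0113] d [-0.0456, 0.1135, 0.2846] w [0.084, 0.062, 0.288] deg 17.6
```

Call:
jog_arm(targets=[{"dx": -0.0544, "dy": 0.1223, "dz": 0.12, "wx": 0.084, "wy": 0.062, "wz": 0.288}, {"dx": -0.0544, "dy": 0.1223, "dz": 0.12, "wx": 0.084, "wy": 0.062, "wz": 0.288}, {"dx": -0.0544, "dy": 0.1223, "dz": 0.12, "wx": 0.084, "wy": 0.062, "wz": 0.288}, {"dx": -0.0544, "dy": 0.1223, "dz": 0.1653, "wx": 0.084, "wy": 0.062, "wz": 0.288}, {"dx": -0.0544, "dy": 0.1223, "dz": 0.1653, "wx": 0.084, "wy": 0.062, "wz": 0.288}, {"dx": -0.0544, "dy": 0.1223, "dz": 0.1653, "wx": 0.084, "wy": 0.062, "wz": 0.288}], grip=1)

```text
time_s: 1.95
position: [0.6508, 0.3059, 0.1163]
orientation: [0.189, 0.69, 0.669, -0.2]
force: [-0.2, 0.0, 0.3]
width: 1.0
```

Run:
```python
from h import *
log()
for n in ("wrist","scene"):
    s=bot.snapshot(n); save(n+"2",s["pixels"])
Rt=tgt(87+180,33,'down'); z=Rt.as_matrix()[:,2]
pinch=np.array([.655,.235,.027]); tcp=pinch+.0187*z; show(tcp-.12*z,Rt); show(tcp,Rt)
```

```text
t 1.95 q [-0.7   0.94  0.05  1.12  0.37  1.47 -0.81] pos [0.6508 0.3059 0.1163] F [-0.2  0.   0.3] T [ 0.63  0.02 -0.  ] w 1.0
p [0.6579 0.2901 0.112 ] d [-0.0114, 0.0072, 0.0135] w [0.007, -0.021, 0.02] deg 1.7
p [0.6545 0.2248 0.0113] d [-0.0139, 0.0064, 0.1335] w [0.007, -0.021, 0.02] deg 1.7
```

View pics/wrist2.png

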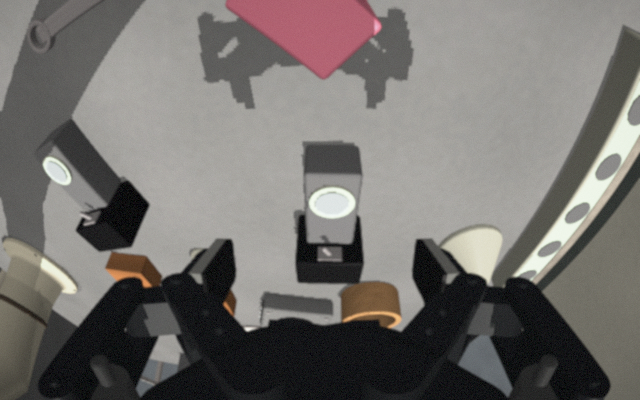

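View pics/scene2.png

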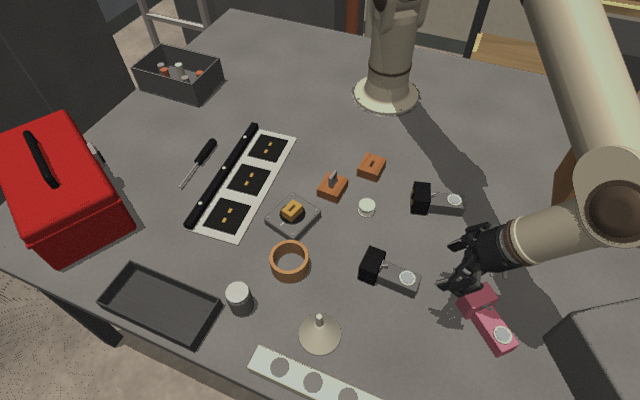

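Call:
jog_arm(targets=[{"dx": 0, "dy": 0, "dz": 0.0, "wx": 0, "wy": 0, "wz": 0}, {"dx": 0, "dy": 0, "dz": 0.0, "wx": 0, "wy": 0, "wz": 0}], grip=1)

```text
time_s: 2.3
position: [0.6514, 0.305, 0.1166]
orientation: [0.189, 0.691, 0.669, -0.2]
force: [-0.0, 0.5, 0.5]
width: 0.999
```

Run:
```python
from h import *
log()
Rt=tgt(87+180,33,'down'); z=Rt.as_matrix()[:,2]
pinch=np.array([.655,.235,.027]); tcp=pinch+.0187*z; show(tcp-.12*z,Rt); show(tcp,Rt)
```

```text
t 2.3 q [-0.7   0.94  0.05  1.12  0.37  1.47 -0.81] pos [0.6514 0.305  0.1166] F [-0.   0.5  0.5] T [ 0.54 -0.04  0.02] w 0.999
p [0.6579 0.2901 0.112 ] d [-0.0101, 0.007, 0.0117] w [0.006, -0.018, 0.019] deg 1.5
p [0.6545 0.2248 0.0113] d [-0.0123, 0.0063, 0.1316] w [0.006, -0.018, 0.019] deg 1.5
```

Call:
jog_arm(targets=[{"dx": -0.0123, "dy": 0.0063, "dz": 0.03, "wx": 0.006, "wy": -0.018, "wz": 0.019}, {"dx": -0.0123, "dy": 0.0063, "dz": 0.065, "wx": 0.006, "wy": -0.018, "wz": 0.019}, {"dx": -0.0123, "dy": 0.0063, "dz": 0.1, "wx": 0.006, "wy": -0.018, "wz": 0.019}, {"dx": -0.0123, "dy": 0.0063, "dz": 0.122, "wx": 0.006, "wy": -0.018, "wz": 0.019}, {"dx": -0.0123, "dy": 0.0063, "dz": 0.131, "wx": 0.006, "wy": -0.018, "wz": 0.019}, {"dx": -0.0123, "dy": 0.0063, "dz": 0.131, "wx": 0.006, "wy": -0.018, "wz": 0.019}, {"dx": -0.0123, "dy": 0.0063, "dz": 0.131, "wx": 0.006, "wy": -0.018, "wz": 0.019}], grip=1)

```text
time_s: 3.18
position: [0.655, 0.2253, 0.0121]
orientation: [0.195, 0.696, 0.66, -0.206]
force: [0.8, 0.4, -0.6]
width: 1.002
```

Run:
```python
from h import *
log()
for n in ("wrist","scene"):
    s=bot.snapshot(n); save(n+"3",s["pixels"])
Rt=tgt(87+180,33,'down'); z=Rt.as_matrix()[:,2]
pinch=np.array([.655,.235,.027]); tcp=pinch+.0187*z; show(tcp,Rt)
```

```text
t 3.175 q [-0.64  1.01  0.08  1.27  0.41  1.26 -0.85] pos [0.655  0.2253 0.0121] F [ 0.8  0.4 -0.6] T [ 0.54 -0.1  -0.03] w 1.002
p [0.6545 0.2248 0.0113] d [0.0, -0.0004, 0.0009] w [-0.0, -0.001, -0.0] deg 0.1
```

View pics/wrist3.png

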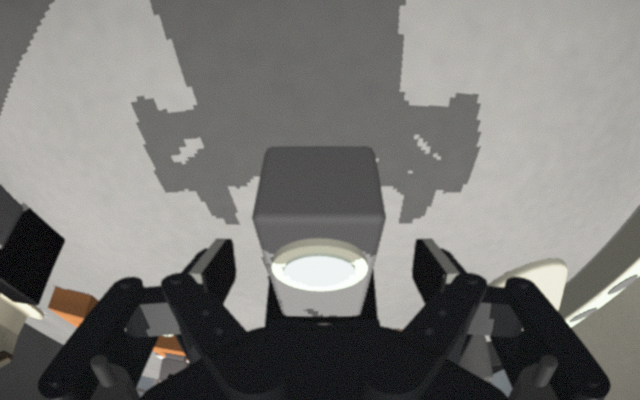

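View pics/scene3.png

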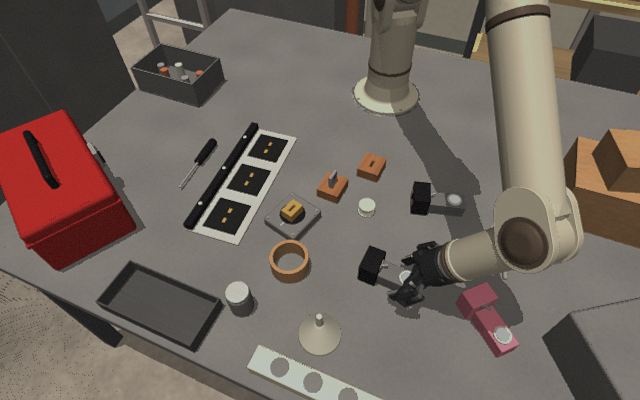

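The lamp is centred between the fingers, at about column 318 in the wrist view. Closing on it.

Call:
jog_arm(targets=[{"dx": 0, "dy": 0, "dz": 0, "wx": 0, "wy": 0, "wz": 0}, {"dx": 0, "dy": 0, "dz": 0, "wx": 0, "wy": 0, "wz": 0}, {"dx": 0, "dy": 0, "dz": 0, "wx": 0, "wy": 0, "wz": 0}, {"dx": 0, "dy": 0, "dz": 0, "wx": 0, "wy": 0, "wz": 0}, {"dx": 0, "dy": 0, "dz": 0, "wx": 0, "wy": 0, "wz": 0}, {"dx": 0, "dy": 0, "dz": 0, "wx": 0, "wy": 0, "wz": 0}], grip=0)

```text
time_s: 4.03
position: [0.6544, 0.2245, 0.0114]
orientation: [0.195, 0.696, 0.66, -0.206]
force: [-0.6, 3.6, 4.6]
width: 0.504
```

Run:
```python
from h import *
log(); p,Rc,_=pose()
m=Rc.as_matrix(); print(m)
show(p+[0,0,.12],Rc)
```

```text
t 4.025 q [-0.64  1.01  0.08  1.27  0.41  1.26 -0.85] pos [0.6544 0.2245 0.0114] F [-0.6  3.6  4.6] T [ 0.53  0.12 -0.18] w 0.504
[[ 4.44081904e-02  9.98565728e-01 -2.99065255e-02]
 [ 8.37532884e-01 -5.35320181e-02 -5.43758210e-01]
 [-5.44579270e-01 -9.00380377e-04 -8.38708894e-01]]
p [0.6544 0.2245 0.1314] d [-0.0653, -0.0001, -0.1006] w [0.0, 0.0, 0.0] deg 0.0
```

Call:
jog_arm(targets=[{"dx": -0.0163, "dy": 0, "dz": -0.025, "wx": 0, "wy": 0, "wz": 0}, {"dx": -0.0326, "dy": 0, "dz": -0.05, "wx": 0, "wy": 0, "wz": 0}, {"dx": -0.049, "dy": 0, "dz": -0.0755, "wx": 0, "wy": 0, "wz": 0}, {"dx": -0.0653, "dy": 0, "dz": -0.1006, "wx": 0, "wy": 0, "wz": 0}, {"dx": -0.0653, "dy": 0, "dz": -0.1006, "wx": 0, "wy": 0, "wz": 0}], grip=0)

```text
time_s: 4.65
position: [0.6565, 0.2244, 0.1342]
orientation: [0.196, 0.697, 0.659, -0.204]
force: [1.4, -0.3, -4.7]
width: 0.508
```

Run:
```python
from h import *
log()
s=bot.snapshot("scene"); save("scene4",s["pixels"])
Rt=tgt(4.3,57,'up')
show([.45,0.0,.25],Rt); show([.50,-.218,.25],Rt)
```

```text
t 4.65 q [-0.64  0.86  0.08  1.26  0.4   1.4  -0.78] pos [0.6565 0.2244 0.1342] F [ 1.4 -0.3 -4.7] T [ 1.27 -0.11 -0.01] w 0.508
p [0.45 0.   0.25] d [-0.2614, -0.1926, 0.0285] w [-0.328, 1.266, 1.54] deg 115.8
p [ 0.5   -0.218  0.25 ] d [-0.4418, -0.1309, 0.1454] w [-0.328, 1.266, 1.54] deg 115.8
```

View pics/scene4.png

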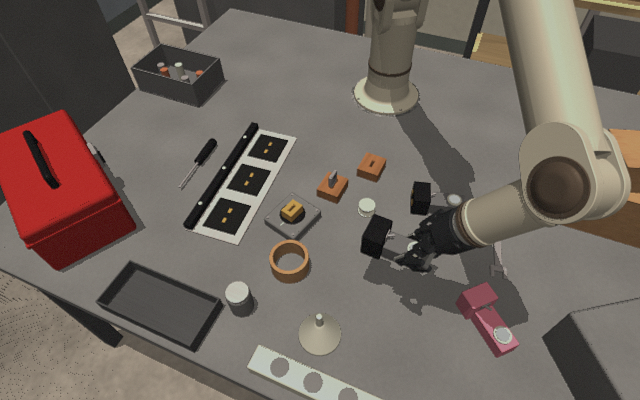

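Run:
```python
from h import *
Rt=tgt(4.3,57,'up')
show([.50,-.15,.30],Rt)
```

```text
p [ 0.5  -0.15  0.3 ] d [-0.412, -0.1345, 0.0665] w [-0.328, 1.266, 1.54] deg 115.8
```

Call:
jog_arm(targets=[{"dx": -0.05, "dy": 0, "dz": -0.06, "wx": -0.03, "wy": 0.105, "wz": 0.128}, {"dx": -0.09, "dy": -0.02, "dz": -0.06, "wx": -0.06, "wy": 0.21, "wz": 0.256}, {"dx": -0.13, "dy": -0.033, "dz": -0.05, "wx": -0.09, "wy": 0.316, "wz": 0.385}, {"dx": -0.17, "dy": -0.045, "dz": -0.04, "wx": -0.12, "wy": 0.42, "wz": 0.513}, {"dx": -0.21, "dy": -0.056, "dz": -0.02, "wx": -0.15, "wy": 0.527, "wz": 0.64}, {"dx": -0.25, "dy": -0.07, "dz": 0.0, "wx": -0.18, "wy": 0.633, "wz": 0.77}, {"dx": -0.29, "dy": -0.08, "dz": 0.02, "wx": -0.2, "wy": 0.74, "wz": 0.9}, {"dx": -0.33, "dy": -0.1, "dz": 0.035, "wx": -0.23, "wy": 0.844, "wz": 1.027}, {"dx": -0.37, "dy": -0.12, "dz": 0.05, "wx": -0.26, "wy": 0.95, "wz": 1.155}, {"dx": -0.412, "dy": -0.1345, "dz": 0.0665, "wx": -0.3, "wy": 1.055, "wz": 1.283}, {"dx": -0.412, "dy": -0.1345, "dz": 0.0665, "wx": -0.328, "wy": 1.16, "wz": 1.411}, {"dx": -0.412, "dy": -0.1345, "dz": 0.0665, "wx": -0.328, "wy": 1.266, "wz": 1.54}], grip=0)

```text
time_s: 6.2
position: [0.4971, -0.1411, 0.2994]
orientation: [0.007, 0.908, 0.131, 0.398]
force: [-0.0, 1.6, -4.4]
width: 0.507
```

Run:
```python
from h import *
log()
s=bot.snapshot("scene"); save("scene5",s["pixels"])
Rt=tgt(4.3,57,'up')
show([.5,-.15,.30],Rt)
```

```text
t 6.2 q [ 0.13 -0.16  0.38  2.41 -1.16  0.44  0.22] pos [ 0.4971 -0.1411  0.2994] F [-0.   1.6 -4.4] T [-0.11  1.27  0.14] w 0.507
p [ 0.5  -0.15  0.3 ] d [0.0023, 0.0057, 0.0019] w [-0.047, 0.173, 0.185] deg 14.8
```

View pics/scene5.png

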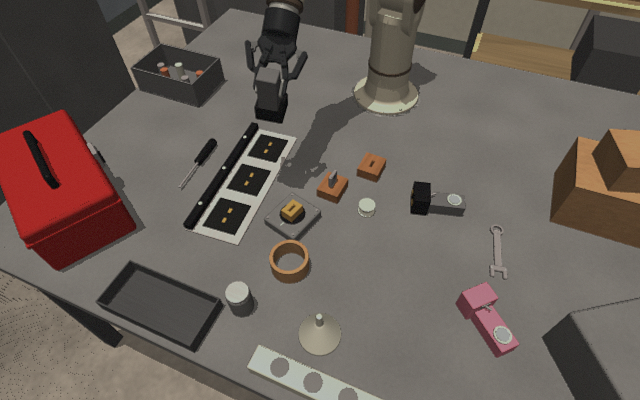

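```bash
cat >> h.py <<'E'
def place(pad,az,tilt,u,dz,off=.003,cam='up'):
    Rt=tgt(az,tilt,cam); z=Rt.as_matrix()[:,2]; h=np.array([np.cos(np.radians(az)),np.sin(np.radians(az)),0])
    p=np.array([pad[0],pad[1],.008+u+dz])+off*h
    return p+.0187*z,Rt
E
python3 - <<'E'
from h import *
show(*place((.645,-.217),4.3,57,.085,.06));
E
```

```text
p [ 0.6636 -0.2156  0.1428] d [-0.0199, 0.0875, 0.2224] w [-0.047, 0.173, 0.185] deg 14.8
```

Call:
jog_arm(targets=[{"dx": 0, "dy": 0.03, "dz": 0.03, "wx": -0.015, "wy": 0.058, "wz": 0.062}, {"dx": -0.005, "dy": 0.05, "dz": 0.07, "wx": -0.03, "wy": 0.116, "wz": 0.124}, {"dx": -0.01, "dy": 0.07, "dz": 0.12, "wx": -0.047, "wy": 0.173, "wz": 0.185}, {"dx": -0.015, "dy": 0.08, "dz": 0.17, "wx": -0.047, "wy": 0.173, "wz": 0.185}, {"dx": -0.02, "dy": 0.0875, "dz": 0.222, "wx": -0.047, "wy": 0.173, "wz": 0.185}, {"dx": -0.02, "dy": 0.0875, "dz": 0.222, "wx": -0.047, "wy": 0.173, "wz": 0.185}, {"dx": -0.02, "dy": 0.0875, "dz": 0.222, "wx": -0.047, "wy": 0.173, "wz": 0.185}, {"dx": -0.02, "dy": 0.0875, "dz": 0.222, "wx": -0.047, "wy": 0.173, "wz": 0.185}], grip=0)

```text
time_s: 7.25
position: [0.59, -0.1856, 0.3083]
orientation: [-0.016, 0.893, 0.039, 0.449]
force: [0.3, 0.3, -4.1]
width: 0.509
```

Run:
```python
from h import *
log()
for n in ("scene","top","wrist"):
    s=bot.snapshot(n); save(n+"6",s["pixels"]); np.savez(f"pics/{n}6.npz",**s)
show(*place((.645,-.217),4.3,57,.085,.06)); 
a=cv2.imread("pics/scene6.png")[130:300,150:350]; cv2.imwrite("pics/crop6.png",cv2.resize(a,None,fx=4,fy=3.5,interpolation=2))
```

```text
t 7.25 q [-1.15 -0.31  1.56  2.31 -1.41  0.19  0.39] pos [ 0.59   -0.1856  0.3083] F [ 0.3  0.3 -4.1] T [-0.13  1.45 -0.04] w 0.509
p [ 0.6636 -0.2156  0.1428] d [-0.0906, 0.0326, 0.1564] w [-0.002, 0.063, 0.008] deg 3.6
```

View pics/crop6.png

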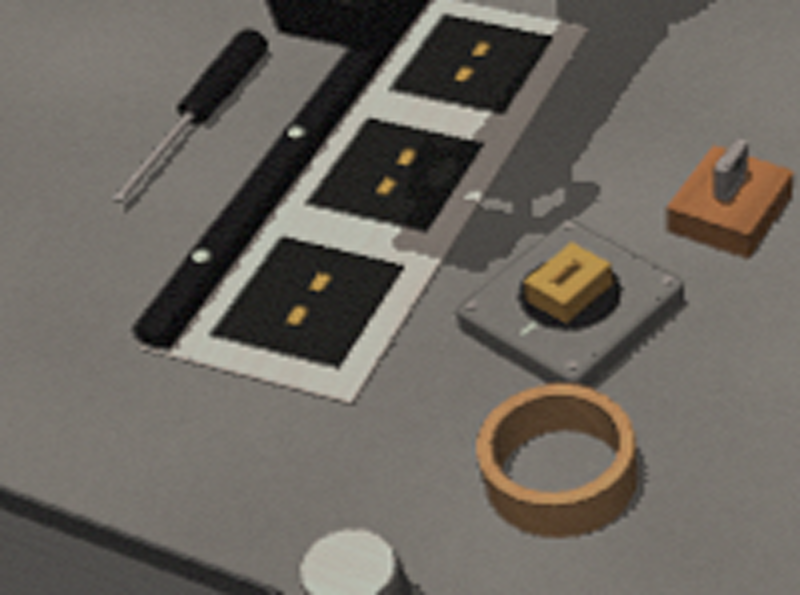

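View pics/wrist6.png

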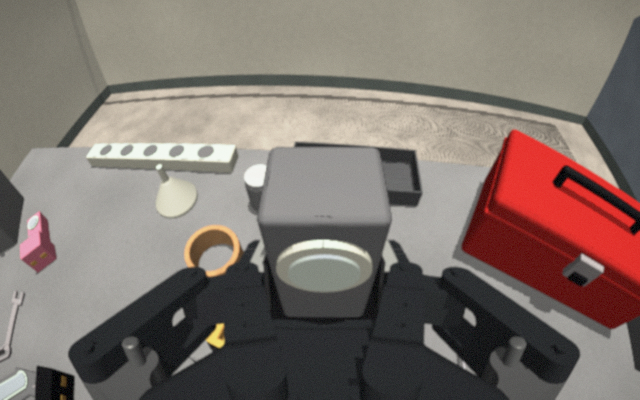

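```bash
cat > fit.py <<'E'
import numpy as np,itertools
from scipy.optimize import least_squares
from scipy.spatial.transform import Rotation as R
D=[eval(l) for l in open('log.txt')]
D.insert(0,([-0.97783485,0.50184669,-0.42676939,1.5514412,0.22081184,1.13824181,-0.21030812],[0.21031954,0.61432727,0.23026177],[-1.83121346e-04,1.64119422e-01,9.86440028e-01,-9.22988655e-04]))
AL=[0,-np.pi/2,np.pi/2,np.pi/2,np.pi/2,np.pi/2,-np.pi/2]
def fk(q,x):
    off=x[:7];a=[0,x[7],x[8],x[9],x[10],x[11],x[12]];d=[x[13],x[14],x[15],x[16],x[17],x[18],x[19]]
    T=np.eye(4)
    for i in range(7):
        al=AL[i];th=q[i]+off[i];ca,sa,c,s=np.cos(al),np.sin(al),np.cos(th),np.sin(th)
        T=T@np.array([[c,-s,0,a[i]],[s*ca,c*ca,-sa,-sa*d[i]],[s*sa,c*sa,ca,ca*d[i]],[0,0,0,1]])
    return T
x0=np.zeros(20);x0[9]=.0525;x0[10]=.0775;x0[12]=.076;x0[13]=.267;x0[15]=.293;x0[17]=.3425;x0[19]=.269
def res(x,sg):
    o=[]
    for q,p,r in D:
        T=fk(np.array(q)*sg,x); Rm=R.from_quat(np.roll(r,-1)).as_matrix()
        o+=list(T[:3,3]-p)+list(((T[:3,:3]-Rm)*.3).ravel())
    return np.array(o+list((x[7:]-x0[7:])*.01)+list(np.clip(np.abs(x[1:6])-.6,0,9)*.1))
if __name__=="__main__":
    best=[]
    for sg in itertools.product([1,-1],repeat=7):
      if sg[0]==-1: pass
      for y in (0,2,4):
        xs=x0.copy();xs[0]=y
        r=least_squares(res,xs,args=(np.array(sg),),max_nfev=60)
        best.append((r.cost,sg,r.x))
    best.sort(key=lambda t:t[0])
    for b in best[:4]: print(b[0],b[1],np.round(b[2],4).tolist())
    np.savez('fit.npz',sg=best[0][1],x=best[0][2])
E
wc -l log.txt; time python3 fit.py
```

```text
8 log.txt
0.030985286229138057 (-1, -1, 1, 1, -1, -1, -1) [3.0777, -3.0326, 0.0074, 0.0843, -0.0193, 0.0031, 1.5021, 0.0579, 0.0436, -0.0139, -0.1065, 0.0759, -0.0414, 0.2883, 0.0163, -0.4496, 0.0305, 0.5024, -0.0077, 0.277]
0.030985286229510963 (-1, -1, 1, 1, -1, -1, -1) [3.0777, -3.0326, 0.0074, 0.0843, -0.0193, 0.0031, 1.5021, 0.0579, 0.0436, -0.0139, -0.1065, 0.0759, -0.0414, 0.2883, 0.0163, -0.4496, 0.0305, 0.5024, -0.0077, 0.277]
0.04239784674100716 (-1, 1, -1, 1, -1, -1, -1) [0.7091, 0.268, -0.6476, -1.2709, -0.1417, 0.7343, -1.1244, -0.3101, 0.2487, 0.9066, -0.0928, -0.333, 0.201, 0.4584, 0.0757, 0.2861, -0.3126, 0.2309, -0.4391, -0.4124]
0.04239784674238919 (-1, 1, -1, 1, -1, -1, -1) [0.7091, 0.268, -0.6476, -1.2709, -0.1417, 0.7343, -1.1244, -0.3101, 0.2487, 0.9066, -0.0928, -0.333, 0.201, 0.4584, 0.0757, 0.2861, -0.3126, 0.2309, -0.4391, -0.4124]
real	9m14.043s
user	9m9.643s
sys	0m0.177s
```

```bash
cat > fit2.py <<'E'
from fit import *
f=np.load('fit.npz'); sg=f['sg']; 
x=f['x'].copy(); 
x[:7]=[np.pi,-np.pi,0,0,0,0,np.pi/2]; x[7:13]=0; x[[14,16,18]]=0
def res2(x):
    o=[]
    for q,p,r in D:
        T=fk(np.array(q)*sg,x); Rm=R.from_quat(np.roll(r,-1)).as_matrix()
        o+=list(T[:3,3]-p)+list(((T[:3,:3]-Rm)*.3).ravel())
    return np.array(o+list((x[7:13])*.002)+list(x[[14,16,18]]*.002))
if __name__=="__main__":
    r=least_squares(res2,x); print(sg,r.cost,np.round(r.x,4).tolist()); print(np.abs(r.fun[:-9]).max())
    np.savez('fit2.npz',sg=sg,x=r.x)
E
timeout 60 python3 fit2.py
```

```text
[-1 -1  1  1 -1 -1 -1] 7.120974050168478e-10 [3.1416, -3.1416, 0.0, 0.0, 0.0, -0.0, 1.5708, 0.0, 0.0, 0.0, -0.0, 0.0, -0.0, 0.3464, 0.0148, -0.5057, -0.0117, 0.4707, 0.0004, 0.3591]
5.451145321244688e-08
```

```bash
cat > kin.py <<'E'
import numpy as np
from scipy.spatial.transform import Rotation as R
from scipy.optimize import least_squares
from fit import fk as _fk
_f=np.load('fit2.npz'); SG=_f['sg']; X=_f['x']
LO=np.array([-2.88,-.31,-1.54,.2,-1.41,.19,-2.57]);HI=np.array([2.88,2.03,1.56,2.42,4.55,2.02,2.57])
def F(q): 
    T=_fk(np.asarray(q)*SG,X); return T[:3,3],R.from_matrix(T[:3,:3])
def err(q,p,Rt):
    a,b=F(q); return np.r_[p-a,(Rt*b.inv()).as_rotvec()]
def jac(q):
    p,Rq=F(q);J=np.zeros((6,7));e=1e-6
    for i in range(7):
        d=np.array(q,float);d[i]+=e;a,b=F(d);J[:3,i]=(a-p)/e;J[3:,i]=(b*Rq.inv()).as_rotvec()/e
    return J
def step(q,p,Rt,it=20,lam=1e-4):
    q=np.array(q,float)
    for _ in range(it):
        e=err(q,p,Rt)
        if np.linalg.norm(e)<1e-6: break
        J=jac(q); q=np.clip(q+J.T@np.linalg.solve(J@J.T+lam*np.eye(6),e),LO,HI)
    return q
def path(q,p,Rt,n=20):
    """straight move simulated with min-norm local IK; returns list of q"""
    p0,R0=F(q); w=(R0.inv()*Rt).as_rotvec(); out=[]
    for i in range(1,n+1):
        t=i/n; q=step(q,p0+t*(p-p0),R0*R.from_rotvec(t*w)); out.append(q)
    return out
def margin(q): return np.min(np.minimum(q-LO,HI-q))
E
python3 - <<'E'
from kin import *
from h import tgt
D=[eval(l) for l in open('log.txt')]
for i in range(len(D)-1):
    q,_,_=D[i]; q1,p,r=D[i+1]
    qq=path(q,np.array(p),R.from_quat(np.roll(r,-1)))[-1]
    print(np.round(q1,2),np.round(qq,2),np.round(np.linalg.norm(err(qq,np.array(p),R.from_quat(np.roll(r,-1)))),3))
E
```

```text
[-0.7   0.94  0.05  1.12  0.37  1.47 -0.81] [-0.7   0.94  0.05  1.12  0.38  1.47 -0.81] 0.0
[-0.7   0.94  0.05  1.12  0.37  1.47 -0.81] [-0.7   0.94  0.05  1.12  0.38  1.47 -0.81] 0.0
[-0.64  1.01  0.08  1.27  0.41  1.26 -0.85] [-0.64  1.01  0.08  1.27  0.41  1.26 -0.85] 0.0
[-0.64  1.01  0.08  1.27  0.41  1.26 -0.85] [-0.64  1.01  0.08  1.27  0.41  1.26 -0.85] 0.0
[-0.64  0.86  0.08  1.26  0.4   1.4  -0.78] [-0.64  0.86  0.08  1.26  0.4   1.4  -0.78] 0.0
[ 0.13 -0.16  0.38  2.41 -1.16  0.44  0.22] [-0.27 -0.23  0.74  2.42 -0.99  0.35  0.07] 0.003
[-1.15 -0.31  1.56  2.31 -1.41  0.19  0.39] [ 0.03  0.05  0.54  2.3  -1.41  0.52  0.48] 0.225
```

```bash
cat > ik.py <<'E'
from kin import *
from h import tgt,place
rng=np.random.default_rng(0)
MID=(LO+HI)/2
def iks(p,Rt,n=12,seed=None):
    best=None
    for i in range(n):
        q=seed+rng.normal(0,.3,7) if (seed is not None and i<n//2) else rng.uniform(LO,HI)
        q=np.clip(q,LO+.01,HI-.01)
        r=least_squares(lambda q:np.r_[err(q,p,Rt)*10,.02*((q-MID)/(HI-LO))**3*8],q,bounds=(LO,HI),max_nfev=60)
        if np.linalg.norm(err(r.x,p,Rt))<.02:
            m=margin(r.x)
            if best is None or m>best[0]: best=(m,r.x)
    return best
E
timeout 500 python3 - <<'E'
from ik import *
for pad in [(.645,-.217),(.516,-.227)]:
    for az in range(-180,180,45):
        p,Rt=place(pad,az,57,.085,.03)
        b=iks(p,Rt,8)
        print(pad,az,None if b is None else (round(b[0],2),np.round(b[1],2)),flush=True)
E
```

```text
(0.645, -0.217) -180 None
(0.645, -0.217) -135 (np.float64(0.25), array([-0.01,  1.11, -0.  ,  1.05,  0.64,  1.77,  2.2 ]))
(0.645, -0.217) -90 (np.float64(0.41), array([ 0.22,  0.9 , -0.51,  1.68,  1.38,  1.48,  2.16]))
(0.645, -0.217) -45 (np.float64(0.25), array([ 0.64,  0.8 , -0.78,  2.17,  2.16,  1.19,  2.24]))
(0.645, -0.217) 0 (np.float64(0.18), array([ 0.69,  0.63, -0.25,  2.24,  3.67,  0.67,  1.55]))
(0.645, -0.217) 45 (np.float64(0.49), array([ 1.11,  0.86, -0.55,  1.78, -0.92,  0.77,  0.7 ]))
(0.645, -0.217) 90 (np.float64(0.54), array([ 1.  ,  1.19, -0.76,  1.14, -0.16,  1.48,  0.51]))
(0.645, -0.217) 135 None
(0.516, -0.227) -180 (np.float64(0.12), array([0.15, 1.09, 0.18, 1.11, 0.11, 1.9 , 1.87]))
(0.516, -0.227) -135 (np.float64(0.42), array([ 0.05,  0.91, -0.08,  1.49,  0.68,  1.6 ,  2.03]))
(0.516, -0.227) -90 (np.float64(0.41), array([ 0.31,  0.78, -0.58,  2.01,  1.4 ,  1.45,  1.96]))
(0.516, -0.227) -45 (np.float64(0.0), array([ 1.12,  1.29, -1.33,  2.42,  2.41,  1.74,  2.57]))
(0.516, -0.227) 0 (np.float64(0.0), array([ 1.87,  1.67, -1.53,  2.42,  2.31,  0.81, -2.37]))
(0.516, -0.227) 45 (np.float64(0.0), array([0.07, 1.17, 1.13, 2.02, 4.55, 1.95, 1.18]))
(0.516, -0.227) 90 (np.float64(0.47), array([ 0.77,  0.92, -0.05,  1.47, -0.64,  1.55,  1.02]))
(0.516, -0.227) 135 (np.float64(0.11), array([ 0.7 ,  1.13, -0.39,  1.08, -0.02,  1.91,  1.13]))
```

```bash
cat > plan1.py <<'E'
from ik import *
import sys
q0=np.array([eval(l) for l in open('log.txt')][-1][0])
print(F(q0)[0], q0)
res=[]
goals=[place((.645,-.217),az,57,.085,.06) for az in (-86,-66,-106)]
for i in range(60):
    p1=np.array([rng.uniform(.4,.65),rng.uniform(-.2,.15),rng.uniform(.28,.42)])
    az=rng.uniform(-150,150); ti=rng.uniform(0,55); cam=['up','down'][rng.integers(2)]
    R1=tgt(az,ti,cam)
    a=path(q0,p1,R1,10); e1=np.linalg.norm(err(a[-1],p1,R1))
    if e1>.01: continue
    for g,(p,Rt) in zip((-86,-66,-106),goals):
        b=path(a[-1],p+[0,0,.1],Rt,12)
        e2=np.linalg.norm(err(b[-1],p+[0,0,.1],Rt))
        c=path(b[-1],p,Rt,4); e3=np.linalg.norm(err(c[-1],p,Rt))
        if e3<.01: res.append((min(margin(x) for x in a[-2:]+b+c),g,np.round(p1,3),round(az),round(ti),cam,np.round(a[-1],2),np.round(c[-1],2)))
res.sort(key=lambda t:-t[0])
for r in res[:6]: print(r)
E
time timeout 550 python3 plan1.py
```

```text
[ 0.59003059 -0.18559414  0.3083349 ] [-1.14647792 -0.30591275  1.56461954  2.31181613 -1.40579124  0.19014057
  0.38982688]
(np.float64(0.2310159189597636), -106, array([0.416, 0.092, 0.333]), -52, 55, 'down', array([-0.36,  0.13, -0.68,  2.18,  0.94,  1.47, -0.81]), array([ 0.11,  0.91, -0.35,  1.46,  1.11,  1.58,  2.21]))
(np.float64(0.19214848339407542), -86, array([0.416, 0.092, 0.333]), -52, 55, 'down', array([-0.36,  0.13, -0.68,  2.18,  0.94,  1.47, -0.81]), array([ 0.11,  0.79, -0.35,  1.74,  1.32,  1.35,  2.22]))
(np.float64(0.1647376816736843), -66, array([0.416, 0.092, 0.333]), -52, 55, 'down', array([-0.36,  0.13, -0.68,  2.18,  0.94,  1.47, -0.81]), array([ 0.14,  0.67, -0.33,  1.98,  1.6 ,  1.11,  2.19]))
(np.float64(0.1619602193904348), -106, array([0.568, 0.027, 0.366]), -35, 55, 'down', array([-0.39,  0.01, -0.22,  2.2 ,  1.21,  0.96, -0.41]), array([-0.1 ,  0.88, -0.02,  1.47,  0.91,  1.42,  2.29]))
(np.float64(0.1522749469856759), -106, array([ 0.586, -0.138,  0.334]), -131, 40, 'up', array([-0.07,  0.62, -0.03,  1.28,  0.48,  1.77,  2.3 ]), array([-0.12,  0.88,  0.01,  1.47,  0.89,  1.41,  2.3 ]))
(np.float64(0.14849999204071418), -66, array([0.568, 0.027, 0.366]), -35, 55, 'down', array([-0.39,  0.01, -0.22,  2.2 ,  1.21,  0.96, -0.41]), array([-0.13,  0.64,  0.01,  1.99,  1.5 ,  0.93,  2.18]))
real	1m7.730s
user	1m7.935s
sys	0m0.115s
```

Run:
```python
from ik import *
from h import *
show([.416,.092,.333],tgt(-52,55,'down'))
q=bot.get_state()['q']
for a in path(q,np.array([.416,.092,.333]),tgt(-52,55,'down'),16)[::3]: print(np.round(a,2),np.round(F(a)[0],2))
```

```text
p [0.416 0.092 0.333] d [-0.0686, -0.293, -0.1362] w [-0.029, -1.028, -2.36] deg 147.5
[-0.84 -0.09  1.3   2.31 -1.32  0.34  0.33] [ 0.58 -0.17  0.31]
[-0.19 -0.15  0.4   2.28 -0.18  0.31 -0.56] [ 0.55 -0.12  0.31]
[-0.04 -0.18 -0.04  2.26  0.43  0.54 -0.93] [ 0.51 -0.07  0.32]
[-0.12 -0.15 -0.28  2.23  0.7   0.84 -0.99] [ 0.48 -0.01  0.32]
[-0.26 -0.04 -0.48  2.21  0.85  1.16 -0.93] [0.45 0.04 0.33]
[-0.42  0.13 -0.63  2.19  0.94  1.46 -0.81] [0.42 0.09 0.33]
```

Call:
jog_arm(targets=[{"dx": -0.0043, "dy": -0.0183, "dz": -0.0085, "wx": -0.0018, "wy": -0.0642, "wz": -0.1475}, {"dx": -0.0086, "dy": -0.0366, "dz": -0.017, "wx": -0.0036, "wy": -0.1285, "wz": -0.295}, {"dx": -0.0129, "dy": -0.0549, "dz": -0.0255, "wx": -0.0054, "wy": -0.1927, "wz": -0.4425}, {"dx": -0.0172, "dy": -0.0732, "dz": -0.034, "wx": -0.0072, "wy": -0.257, "wz": -0.59}, {"dx": -0.0215, "dy": -0.0915, "dz": -0.0425, "wx": -0.009, "wy": -0.3212, "wz": -0.7375}, {"dx": -0.0258, "dy": -0.11, "dz": -0.051, "wx": -0.0109, "wy": -0.3855, "wz": -0.885}, {"dx": -0.03, "dy": -0.128, "dz": -0.0595, "wx": -0.0127, "wy": -0.4497, "wz": -1.0325}, {"dx": -0.0343, "dy": -0.1465, "dz": -0.068, "wx": -0.0145, "wy": -0.514, "wz": -1.18}, {"dx": -0.0386, "dy": -0.1648, "dz": -0.0766, "wx": -0.0163, "wy": -0.5782, "wz": -1.3275}, {"dx": -0.0429, "dy": -0.183, "dz": -0.085, "wx": -0.0181, "wy": -0.6425, "wz": -1.475}, {"dx": -0.0472, "dy": -0.2014, "dz": -0.0936, "wx": -0.0199, "wy": -0.7067, "wz": -1.6225}, {"dx": -0.0472, "dy": -0.2014, "dz": -0.0936, "wx": -0.0199, "wy": -0.7067, "wz": -1.6225}], grip=0)

```text
time_s: 8.9
position: [0.4706, 0.006, 0.3255]
orientation: [0.328, 0.676, 0.659, 0.02]
force: [0.6, -0.5, -4.2]
width: 0.501
```

```bash
cat > plan2.py <<'E'
from ik import *
from h import *
log()
q=bot.get_state()['q']
W1=([.416,.092,.333],tgt(-52,55,'down'))
show(*W1)
# from here direct
for g in (-86,-106):
    p,Rt=place((.645,-.217),g,57,.085,.06)
    b=path(q,p+[0,0,.1],Rt,12); c=path(b[-1],p,Rt,4)
    print(g,"direct",np.linalg.norm(err(c[-1],p,Rt)),min(margin(x) for x in b+c),np.round(c[-1],2))
    a=path(q,np.array(W1[0]),W1[1],8)
    b=path(a[-1],p+[0,0,.1],Rt,12); c=path(b[-1],p,Rt,4)
    print(g,"viaW1",np.linalg.norm(err(c[-1],p,Rt)),min(margin(x) for x in a+b+c),np.round(c[-1],2))
    show(p+[0,0,.1],Rt)
s=bot.snapshot("scene"); save("scene7",s["pixels"])
E
python3 plan2.py
```

```text
t 8.9 q [-0.07 -0.12 -0.44  2.22  0.75  0.94 -0.97] pos [0.4706 0.006  0.3255] F [ 0.6 -0.5 -4.2] T [ 0.97  0.86 -0.02] w 0.501
p [0.416 0.092 0.333] d [0.0677, -0.0371, -0.0669] w [-0.007, -0.321, -0.735] deg 45.9
-86 direct 0.0005456319967575832 0.0 [-0.96  1.6   1.55  1.77 -0.82  0.86 -2.57]
-86 viaW1 7.450500817979787e-07 0.19590509505757137 [ 0.13  0.79 -0.38  1.74  1.33  1.36  2.22]
p [ 0.6463 -0.2356  0.2428] d [-0.1622, 0.0949, 0.2465] w [-0.72, -0.54, 2.687] deg 162.4
-106 direct 0.3567412417595912 0.0 [-0.81  1.72  1.56  1.52 -0.82  1.31 -2.57]
-106 viaW1 8.371877838785673e-07 0.2045590106503683 [ 0.13  0.91 -0.37  1.46  1.12  1.59  2.2 ]
p [ 0.6399 -0.235   0.2428] d [-0.1624, 0.0892, 0.2433] w [-0.888, -0.922, 2.812] deg 177.0
```

View pics/scene7.png

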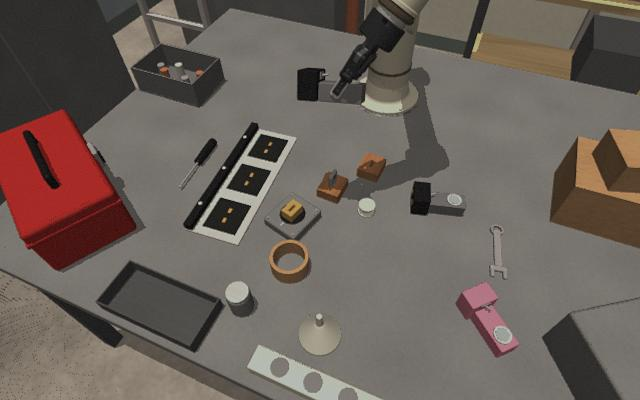

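Call:
jog_arm(targets=[{"dx": 0.0135, "dy": -0.0074, "dz": -0.0134, "wx": -0.0014, "wy": -0.0642, "wz": -0.147}, {"dx": 0.027, "dy": -0.0148, "dz": -0.0268, "wx": -0.0028, "wy": -0.1284, "wz": -0.294}, {"dx": 0.0406, "dy": -0.0223, "dz": -0.04, "wx": -0.0042, "wy": -0.1926, "wz": -0.441}, {"dx": 0.054, "dy": -0.03, "dz": -0.0535, "wx": -0.0056, "wy": -0.2568, "wz": -0.588}, {"dx": 0.0677, "dy": -0.0371, "dz": -0.0669, "wx": -0.007, "wy": -0.321, "wz": -0.735}, {"dx": 0.0677, "dy": -0.0371, "dz": -0.0669, "wx": -0.007, "wy": -0.321, "wz": -0.735}], grip=0)

```text
time_s: 9.7
position: [0.4161, 0.0924, 0.3316]
orientation: [0.413, 0.39, 0.798, -0.202]
force: [1.2, 0.3, -3.9]
width: 0.509
```

```bash
python3 plan2.py
python3 - <<'E'
from ik import *
from h import *
q=bot.get_state()['q']
p,Rt=place((.645,-.217),-86,57,.085,.06)
for a in path(q,p+[0,0,.1],Rt,16): print(np.round(a,2),np.round(F(a)[0],2))
E
```

```text
t 9.7 q [-0.33  0.14 -0.72  2.18  0.95  1.47 -0.82] pos [0.4161 0.0924 0.3316] F [ 1.2  0.3 -3.9] T [1.35 1.05 0.06] w 0.509
p [0.416 0.092 0.333] d [-0.0013, -0.0003, -0.0006] w [-0.0, -0.004, -0.001] deg 0.2
-86 direct 7.456121119693515e-07 0.19658348053240093 [ 0.14  0.79 -0.39  1.74  1.33  1.37  2.22]
-86 viaW1 7.454265559870904e-07 0.19635956445542613 [ 0.14  0.79 -0.38  1.74  1.33  1.37  2.22]
p [ 0.6463 -0.2356  0.2428] d [-0.1585, -0.0204, 0.3781] w [0.053, 0.69, -2.726] deg 161.2
-106 direct 8.378862579354109e-07 0.23588270606663153 [ 0.13  0.92 -0.38  1.46  1.12  1.59  2.2 ]
-106 viaW1 8.37646938974431e-07 0.23524728471346723 [ 0.13  0.91 -0.38  1.46  1.12  1.59  2.2 ]
p [ 0.6399 -0.235   0.2428] d [-0.1559, -0.0251, 0.3744] w [0.048, 1.021, -2.42] deg 150.5
[-0.26  0.11 -0.69  2.19  0.94  1.39 -0.58] [0.43 0.07 0.33]
[-0.2   0.09 -0.66  2.19  0.94  1.32 -0.33] [0.45 0.05 0.32]
[-0.14  0.09 -0.63  2.18  0.93  1.26 -0.09] [0.46 0.03 0.32]
[-0.09  0.1  -0.59  2.15  0.92  1.23  0.14] [0.47 0.01 0.31]
[-0.05  0.12 -0.57  2.13  0.92  1.21  0.37] [ 0.49 -0.01  0.3 ]
[-0.01  0.16 -0.54  2.09  0.92  1.2   0.59] [ 0.5  -0.03  0.3 ]
[ 0.03  0.2  -0.53  2.05  0.93  1.21  0.8 ] [ 0.52 -0.05  0.29]
[ 0.06  0.25 -0.51  2.01  0.94  1.23  1.  ] [ 0.53 -0.07  0.29]
[ 0.08  0.3  -0.5   1.97  0.96  1.25  1.19] [ 0.55 -0.09  0.28]
[ 0.1   0.35 -0.49  1.92  0.99  1.28  1.37] [ 0.56 -0.11  0.28]
[ 0.12  0.41 -0.48  1.88  1.02  1.31  1.55] [ 0.57 -0.13  0.27]
[ 0.13  0.46 -0.47  1.84  1.06  1.34  1.72] [ 0.59 -0.15  0.27]
[ 0.14  0.51 -0.46  1.8   1.1   1.37  1.89] [ 0.6  -0.17  0.26]
[ 0.15  0.56 -0.45  1.77  1.15  1.39  2.05] [ 0.62 -0.19  0.25]
[ 0.15  0.6  -0.43  1.74  1.2   1.41  2.21] [ 0.63 -0.22  0.25]
[ 0.16  0.64 -0.42  1.72  1.26  1.42  2.37] [ 0.65 -0.24  0.24]
```

Call:
jog_arm(targets=[{"dx": -0.0099, "dy": -0.0013, "dz": 0.0236, "wx": 0.0033, "wy": 0.0431, "wz": -0.1704}, {"dx": -0.0198, "dy": -0.0026, "dz": 0.0473, "wx": 0.0066, "wy": 0.0862, "wz": -0.3408}, {"dx": -0.0297, "dy": -0.0038, "dz": 0.0709, "wx": 0.01, "wy": 0.1294, "wz": -0.511}, {"dx": -0.0396, "dy": -0.0051, "dz": 0.0945, "wx": 0.0132, "wy": 0.1725, "wz": -0.6815}, {"dx": -0.0495, "dy": -0.0064, "dz": 0.118, "wx": 0.0166, "wy": 0.2156, "wz": -0.852}, {"dx": -0.0594, "dy": -0.0077, "dz": 0.1418, "wx": 0.02, "wy": 0.2587, "wz": -1.022}, {"dx": -0.0693, "dy": -0.009, "dz": 0.1654, "wx": 0.0232, "wy": 0.302, "wz": -1.1926}, {"dx": -0.0792, "dy": -0.0102, "dz": 0.189, "wx": 0.0265, "wy": 0.345, "wz": -1.363}, {"dx": -0.0892, "dy": -0.0115, "dz": 0.2127, "wx": 0.03, "wy": 0.388, "wz": -1.5334}, {"dx": -0.099, "dy": -0.0128, "dz": 0.2363, "wx": 0.033, "wy": 0.4312, "wz": -1.7038}, {"dx": -0.109, "dy": -0.014, "dz": 0.26, "wx": 0.0364, "wy": 0.4744, "wz": -1.874}, {"dx": -0.1189, "dy": -0.0153, "dz": 0.2836, "wx": 0.04, "wy": 0.5175, "wz": -2.0445}], grip=0)

```text
time_s: 11.25
position: [0.5888, -0.1588, 0.2682]
orientation: [-0.144, -0.429, 0.807, -0.379]
force: [0.1, 0.5, -4.0]
width: 0.506
```

```bash
python3 plan2.py|head -4
```

```text
t 11.25 q [ 0.13  0.45 -0.47  1.84  1.06  1.34  1.73] pos [ 0.5888 -0.1588  0.2682] F [ 0.1  0.5 -4. ] T [ 1.37  0.3  -0.03] w 0.506
p [0.416 0.092 0.333] d [-0.0081, 0.1933, -0.2441] w [-0.041, -0.522, 2.042] deg 120.8
-86 direct 7.447148046923011e-07 0.19549974336858789 [ 0.13  0.79 -0.38  1.74  1.33  1.36  2.22]
-86 viaW1 7.454264830353335e-07 0.19635946702548246 [ 0.14  0.79 -0.38  1.74  1.33  1.37  2.22]
```

Run:
```python
from h import *
p,Rt=place((.645,-.217),-86,57,.085,.06); show(p+[0,0,.05],Rt)
```

```text
p [ 0.6463 -0.2356  0.1928] d [-0.0321, -0.0351, 0.109] w [0.017, 0.165, -0.678] deg 40.0
```

Call:
jog_arm(targets=[{"dx": -0.008, "dy": -0.009, "dz": 0.027, "wx": 0.004, "wy": 0.041, "wz": -0.17}, {"dx": -0.016, "dy": -0.0175, "dz": 0.0545, "wx": 0.008, "wy": 0.082, "wz": -0.339}, {"dx": -0.024, "dy": -0.026, "dz": 0.082, "wx": 0.012, "wy": 0.124, "wz": -0.508}, {"dx": -0.0321, "dy": -0.0351, "dz": 0.109, "wx": 0.017, "wy": 0.165, "wz": -0.678}, {"dx": -0.0321, "dy": -0.0351, "dz": 0.109, "wx": 0.017, "wy": 0.165, "wz": -0.678}, {"dx": -0.0321, "dy": -0.0351, "dz": 0.109, "wx": 0.017, "wy": 0.165, "wz": -0.678}], grip=0)

```text
time_s: 12.05
position: [0.6463, -0.2292, 0.1948]
orientation: [0.32, 0.641, -0.603, 0.351]
force: [-0.4, -0.6, -3.8]
width: 0.507
```

Run:
```python
from h import *
log()
for n in ("scene","top"):
    s=bot.snapshot(n); save(n+"8",s["pixels"]); np.savez(f"pics/{n}8.npz",**s)
p,Rt=place((.645,-.217),-86,57,.085,0); show(p,Rt)
a=cv2.imread("pics/scene8.png")[110:280,150:350]; cv2.imwrite("pics/crop8.png",cv2.resize(a,None,fx=4,fy=3.5,interpolation=2))
```

```text
t 12.05 q [ 0.14  0.71 -0.4   1.73  1.29  1.39  2.28] pos [ 0.6463 -0.2292  0.1948] F [-0.4 -0.6 -3.8] T [ 1.56  0.09 -0.04] w 0.507
p [ 0.6463 -0.2356  0.0828] d [-0.0903, 0.0029, 0.0682] w [-0.008, 0.004, -0.011] deg 0.8
```

View pics/crop8.png

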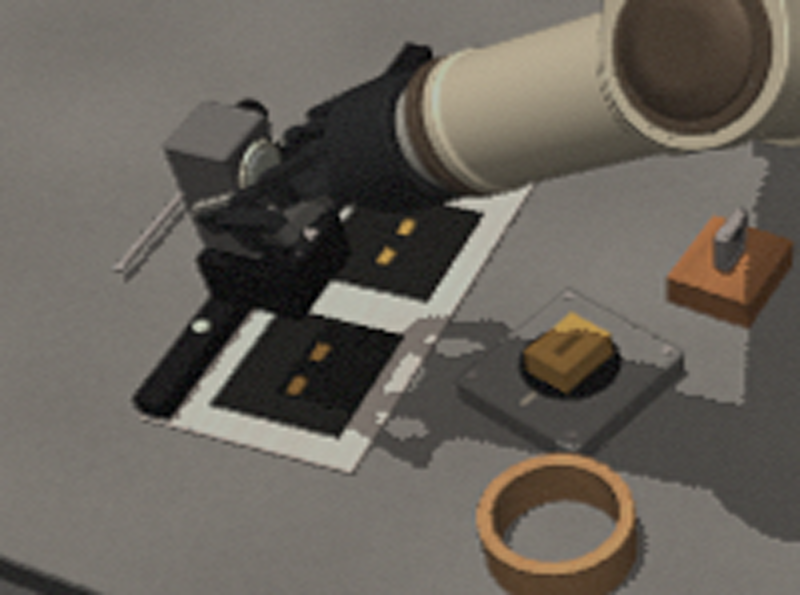

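View pics/top8.png

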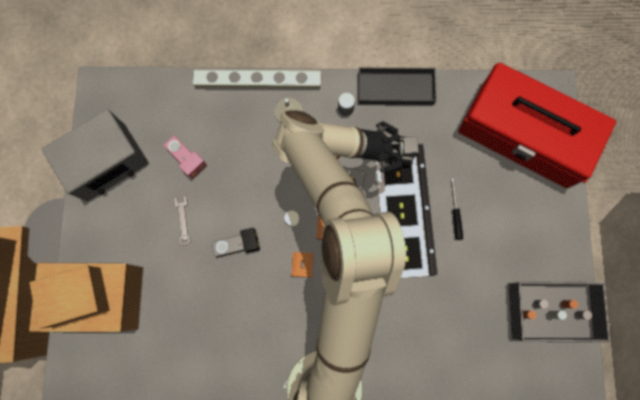

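```bash
cat > lampchk.py <<'E'
from h import *
import sys
def topface(s,c,zlo,zhi,r=.06):
    W=cloud(s); p=s["pixels"].astype(int)
    d=np.hypot(W[...,0]-c[0],W[...,1]-c[1]); m=(d<r)&(W[...,2]>zlo)&(W[...,2]<zhi)
    P=W[m]; 
    if len(P)<20: return print("few",len(P))
    best=None; rng=np.random.default_rng(0)
    for _ in range(400):
        t=P[rng.choice(len(P),3,replace=False)]; n=np.cross(t[1]-t[0],t[2]-t[0]); L=np.linalg.norm(n)
        if L<1e-5: continue
        n/=L; n*=np.sign(n[2]) if n[2] else 1
        if n[2]<.8: continue
        k=np.abs((P-t[0])@n)<.002
        if best is None or k.sum()>best[0]: best=(k.sum(),k)
    Q=P[best[1]]; c0=Q.mean(0); n=np.linalg.svd(Q-c0)[2][2]; n*=np.sign(n[2])
    r=cv2.minAreaRect((Q[:,:2]*1000).astype(np.float32))
    print(len(P),len(Q),"c",np.round(c0,4),"n",np.round(n,3),"tilt",round(np.degrees(np.arccos(n[2])),1),"rect",np.round(r[0],1),np.round(r[1],1),round(r[2],1))
E
python3 - <<'E'
from lampchk import *
for n in ("scene","top"):
    s=dict(np.load(f"pics/{n}8.npz")); topface(s,(.645,-.23),.19,.30)
E
```

```text
792 249 c [ 0.6477 -0.2177  0.2503] n [-0.005 -0.008  1.   ] tilt 0.5 rect [ 646.4 -205.6] [44.6 66.2] 1.3
539 116 c [ 0.6459 -0.2161  0.2508] n [-0.12  -0.027  0.992] tilt 7.0 rect [ 642.3 -205.6] [44.1 65.8] 8.3
```

Run:
```python
from lampchk import *
for n in ("scene","top"):
    s=dict(np.load(f"pics/{n}8.npz")); W=cloud(s)
    m=(abs(W[...,0]-.645)<.05)&(abs(W[...,1]+.23)<.06)&(abs(W[...,2]-.2503)<.004)
    P=W[m]; print(n,len(P)); 
    H,e=np.histogram(P[:,1],bins=np.arange(-.27,-.16,.005)); print(dict(zip(np.round(e,3).tolist(),H.tolist())))
    Q=P[P[:,1]<-.215]; print("x",np.percentile(Q[:,0],[2,98]),"y",np.percentile(Q[:,1],[0.5,2]))
    m=(abs(W[...,0]-.645)<.06)&(abs(W[...,1]+.23)<.07)&(W[...,2]<.165)&(W[...,2]>.12); P=W[m]
    print("base region",np.percentile(P,[1,99],axis=0).round(4).tolist())
```

```text
scene 312
{-0.27: 0, -0.265: 0, -0.26: 0, -0.255: 0, -0.25: 0, -0.245: 0, -0.24: 18, -0.235: 34, -0.23: 36, -0.225: 40, -0.22: 41, -0.215: 33, -0.21: 32, -0.205: 50, -0.2: 1, -0.195: 0, -0.19: 0, -0.185: 1, -0.18: 7, -0.175: 19, -0.17: 0, -0.165: 0}
x [0.62642937 0.66863017] y [-0.23881415 -0.23816736]
base region [[0.6174, -0.2342, 0.122], [0.6815, -0.1765, 0.1637]]
top 232
{-0.27: 0, -0.265: 0, -0.26: 0, -0.255: 0, -0.25: 0, -0.245: 0, -0.24: 16, -0.235: 26, -0.23: 27, -0.225: 21, -0.22: 29, -0.215: 21, -0.21: 24, -0.205: 26, -0.2: 8, -0.195: 0, -0.19: 0, -0.185: 3, -0.18: 16, -0.175: 15, -0.17: 0, -0.165: 0}
x [0.62377167 0.66754497] y [-0.23863523 -0.23824593]
base region [[0.6145, -0.2379, 0.1223], [0.6772, -0.1786, 0.1647]]
```

Run:
```python
from h import *
p,Rc,_=pose(); Rt=tgt(-86,57,'up')
show([.6443,-.2372,.15],Rt); show([.6443,-.2372,.095],Rt)
```

```text
p [ 0.6443 -0.2372  0.15  ] d [-0.0333, 0.004, 0.0326] w [-0.008, 0.004, -0.011] deg 0.8
p [ 0.6443 -0.2372  0.095 ] d [-0.0793, 0.0048, 0.0627] w [-0.008, 0.004, -0.011] deg 0.8
```

Call:
jog_arm(targets=[{"dx": -0.0167, "dy": 0.002, "dz": 0.0163, "wx": -0.004, "wy": 0.002, "wz": -0.005}, {"dx": -0.0333, "dy": 0.004, "dz": 0.0326, "wx": -0.008, "wy": 0.004, "wz": -0.011}, {"dx": -0.0483, "dy": 0.004, "dz": 0.0426, "wx": -0.008, "wy": 0.004, "wz": -0.011}, {"dx": -0.064, "dy": 0.0044, "dz": 0.0527, "wx": -0.008, "wy": 0.004, "wz": -0.011}, {"dx": -0.0793, "dy": 0.0048, "dz": 0.0627, "wx": -0.008, "wy": 0.004, "wz": -0.011}, {"dx": -0.0793, "dy": 0.0048, "dz": 0.0627, "wx": -0.008, "wy": 0.004, "wz": -0.011}, {"dx": -0.0793, "dy": 0.0048, "dz": 0.0627, "wx": -0.008, "wy": 0.004, "wz": -0.011}], grip=0)

```text
time_s: 13.02
position: [0.6441, -0.2373, 0.094]
orientation: [0.326, 0.643, -0.598, 0.348]
force: [-0.2, -0.5, -3.7]
width: 0.504
```

Run:
```python
from lampchk import *
log()
for n in ("scene","top"):
    s=bot.snapshot(n); save(n+"9",s["pixels"]); np.savez(f"pics/{n}9.npz",**s)
    W=cloud(s)
    m=(abs(W[...,0]-.645)<.05)&(abs(W[...,1]+.23)<.06)&(abs(W[...,2]-.151)<.006)
    P=W[m]; Q=P[P[:,1]<-.215]; print("x",np.percentile(Q[:,0],[2,98]),"y",np.percentile(Q[:,1],[0.5,2]),"z",np.median(Q[:,2]))
a=cv2.imread("pics/scene9.png")[110:280,150:350]; cv2.imwrite("pics/crop9.png",cv2.resize(a,None,fx=4,fy=3.5,interpolation=2))
show([.6443,-.2372,.0845],tgt(-86,57,'up'))
```

```text
t 13.025 q [ 0.12  0.87 -0.36  1.73  1.37  1.34  2.15] pos [ 0.6441 -0.2373  0.094 ] F [-0.2 -0.5 -3.7] T [1.51 0.09 0.02] w 0.504
x [0.62465344 0.66695673] y [-0.24635988 -0.24542477] z 0.1497374650922375
x [0.62186248 0.66522181] y [-0.24782697 -0.24564352] z 0.1504449006395442
p [ 0.6443 -0.2372  0.0845] d [-0.0087, 0.0, 0.0054] w [0.0, -0.001, 0.002] deg 0.1
```

View pics/crop9.png

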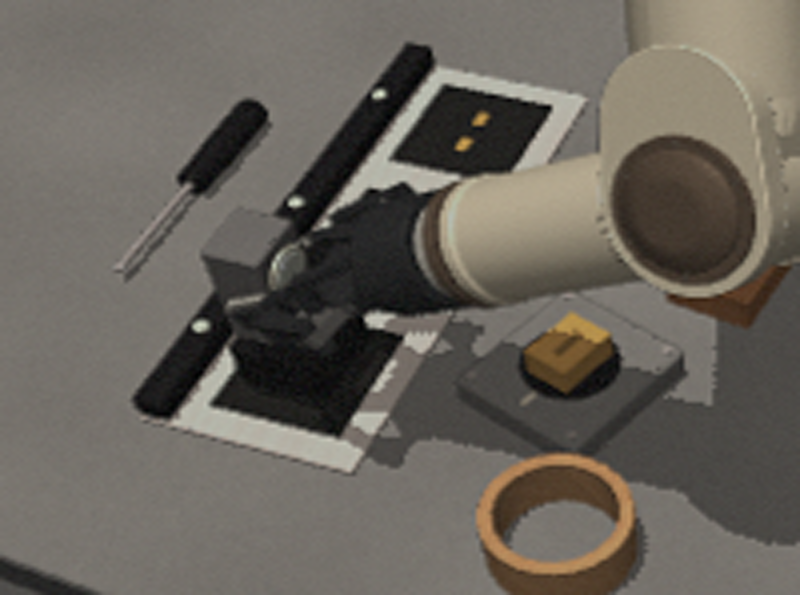

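Call:
jog_arm(targets=[{"dx": -0.004, "dy": 0, "dz": 0.0025, "wx": 0, "wy": 0, "wz": 0}, {"dx": -0.007, "dy": 0, "dz": 0.0043, "wx": 0, "wy": 0, "wz": 0}, {"dx": -0.0087, "dy": 0, "dz": 0.0054, "wx": 0, "wy": 0, "wz": 0}, {"dx": -0.0087, "dy": 0, "dz": 0.0054, "wx": 0, "wy": 0, "wz": 0}, {"dx": -0.0087, "dy": 0, "dz": 0.0054, "wx": 0, "wy": 0, "wz": 0}], grip=0)

```text
time_s: 13.75
position: [0.6436, -0.2374, 0.0836]
orientation: [0.327, 0.643, -0.598, 0.348]
force: [-0.2, 0.8, -2.4]
width: 0.504
```

Call:
jog_arm(targets=[{"dx": -0.0008, "dy": 0, "dz": 0.0005, "wx": 0, "wy": 0, "wz": 0}, {"dx": -0.0008, "dy": 0, "dz": 0.0005, "wx": 0, "wy": 0, "wz": 0}, {"dx": -0.0008, "dy": 0, "dz": 0.0005, "wx": 0, "wy": 0, "wz": 0}], grip=0)

```text
time_s: 14.12
position: [0.6436, -0.2376, 0.0834]
orientation: [0.327, 0.643, -0.598, 0.349]
force: [-4.2, 2.0, 5.0]
width: 0.502
```

Call:
jog_arm(targets=[{"dx": 0, "dy": 0, "dz": 0, "wx": 0, "wy": 0, "wz": 0}, {"dx": 0, "dy": 0, "dz": 0, "wx": 0, "wy": 0, "wz": 0}, {"dx": 0, "dy": 0, "dz": 0, "wx": 0, "wy": 0, "wz": 0}, {"dx": 0, "dy": 0, "dz": 0, "wx": 0, "wy": 0, "wz": 0}, {"dx": 0, "dy": 0, "dz": -0.02, "wx": 0, "wy": 0, "wz": 0}, {"dx": 0, "dy": 0, "dz": -0.05, "wx": 0, "wy": 0, "wz": 0}, {"dx": 0, "dy": 0, "dz": -0.1, "wx": 0, "wy": 0, "wz": 0}, {"dx": 0, "dy": 0, "dz": -0.15, "wx": 0, "wy": 0, "wz": 0}, {"dx": 0, "dy": 0, "dz": -0.15, "wx": 0, "wy": 0, "wz": 0}, {"dx": 0, "dy": 0, "dz": -0.15, "wx": 0, "wy": 0, "wz": 0}], grip=1)

```text
time_s: 15.38
position: [0.6353, -0.1101, 0.1651]
orientation: [0.326, 0.644, -0.598, 0.349]
force: [-0.1, -0.7, -0.4]
width: 0.996
```

Run:
```python
from lampchk import *
log()
for n in ("scene","top"):
    s=bot.snapshot(n); save(n+"10",s["pixels"]); np.savez(f"pics/{n}10.npz",**s)
    topface(s,(.645,-.23),.12,.16,.05)
```

```text
t 15.375 q [-0.02  0.79 -0.45  1.7   1.21  1.52  2.17] pos [ 0.6353 -0.1101  0.1651] F [-0.1 -0.7 -0.4] T [ 0.89  0.07 -0.04] w 0.996
370 203 c [ 0.6456 -0.2275  0.1391] n [0.001 0.01  1.   ] tilt 0.6 rect [ 644.7 -227.5] [42.8 38.5] 2.6
242 100 c [ 0.6427 -0.2269  0.1388] n [-0.058  0.034  0.998] tilt 3.9 rect [ 642.3 -227.6] [44.6 36.8] 6.4
```

View pics/scene10.png

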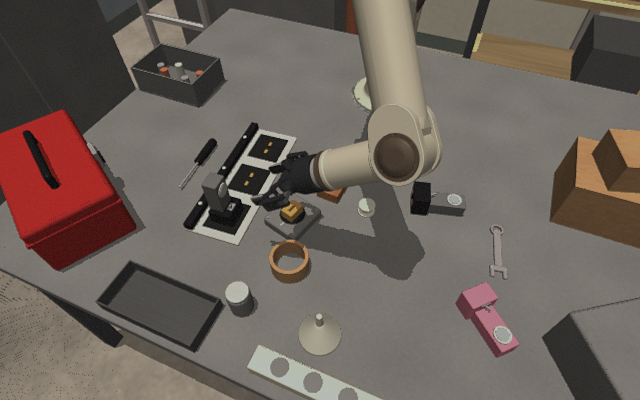

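View pics/top10.png

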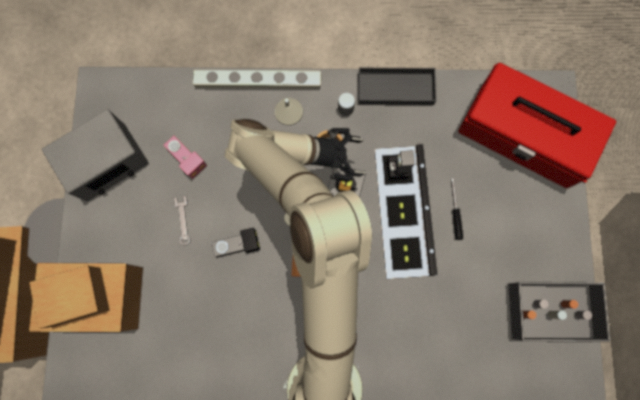

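```bash
cat > plan3.py <<'E'
from ik import *
from h import *
q0=np.array([eval(l) for l in open('log.txt')][-1][0])
def grasp(c,deg,u,alpha,cam,h=.027):
    a=np.array([np.cos(np.radians(deg)),np.sin(np.radians(deg))]); pin=np.r_[np.array(c)+(u-.028)*a,h]
    Rt=tgt(deg+180,alpha,cam); z=Rt.as_matrix()[:,2]
    return pin+.0187*z,Rt
def seq(q,way):
    ms=[];qs=[];
    for p,Rt,n in way:
        a=path(q,np.array(p),Rt,n); q=a[-1]; ms.append((round(float(min(margin(x) for x in a)),2),round(float(np.linalg.norm(err(q,np.array(p),Rt))),3)));qs.append(q)
    return ms,qs
if __name__=="__main__":
    for al in (33,45):
      for cam in ('up','down'):
        pg,Rg=grasp((.418,.230),104.4,.085,al,cam); zg=Rg.as_matrix()[:,2]
        oc='down' if cam=='up' else 'up'
        for pad in ((.516,-.227),):
          for az in (-86,-110):
            pp,Rp=place(pad,az,90-al,.085,0,cam=oc)
            for mid in (None,(.45,.05,.33)):
                way=[([.5,.1,.3],Rg,6),(pg-.12*zg,Rg,6),(pg,Rg,4),(pg+[0,0,.15],Rg,4)]
                if mid: way.append((mid,Rg,5))
                way+=[(pp+[0,0,.15],Rp,10),(pp,Rp,4)]
                ms,qs=seq(q0,way)
                print(al,cam,az,mid,ms,np.round(qs[2],2),np.round(qs[-1],2),flush=True)
E
timeout 500 python3 plan3.py
```

```text
33 up -86 None [(0.18, 0.0), (0.3, 0.0), (0.58, 0.0), (0.55, 0.0), (0.0, 0.0), (0.37, 0.0)] [-0.45  0.88 -0.69  1.84  0.95  1.3   1.72] [ 0.4   0.88 -0.69  2.04  1.54  1.52 -1.23]
33 up -86 (0.45, 0.05, 0.33) [(0.18, 0.0), (0.3, 0.0), (0.58, 0.0), (0.55, 0.0), (0.06, 0.0), (0.0, 0.0), (0.33, 0.0)] [-0.45  0.88 -0.69  1.84  0.95  1.3   1.72] [-0.83  0.99  0.85  2.08  0.62  0.54 -0.72]
33 up -110 None [(0.18, 0.0), (0.3, 0.0), (0.58, 0.0), (0.55, 0.0), (0.0, 0.0), (0.03, 0.0)] [-0.45  0.88 -0.69  1.84  0.95  1.3   1.72] [ 0.57  1.14 -0.97  1.75  1.43  1.92 -1.31]
33 up -110 (0.45, 0.05, 0.33) [(0.18, 0.0), (0.3, 0.0), (0.58, 0.0), (0.55, 0.0), (0.06, 0.0), (0.0, 0.002), (0.02, 0.0)] [-0.45  0.88 -0.69  1.84  0.95  1.3   1.72] [ 0.57  1.14 -0.98  1.75  1.44  1.93 -1.31]
33 down -86 None [(0.43, 0.0), (0.58, 0.0), (0.58, 0.0), (0.57, 0.0), (0.36, 0.0), (0.36, 0.0)] [-0.69  0.78 -0.36  1.84  0.74  1.13 -1.27] [ 0.23  0.8  -0.47  2.05  1.45  1.35  1.92]
33 down -86 (0.45, 0.05, 0.33) [(0.43, 0.0), (0.58, 0.0), (0.58, 0.0), (0.57, 0.0), (0.42, 0.0), (0.34, 0.0), (0.36, 0.0)] [-0.69  0.78 -0
[... 1344 characters left out ...]
0.0)] [-0.76  0.9  -0.36  1.74  0.79  1.35 -1.35] [ 0.31  0.68 -0.47  2.06  1.34  1.13  2.09]
45 down -86 (0.45, 0.05, 0.33) [(0.48, 0.0), (0.47, 0.0), (0.52, 0.0), (0.49, 0.0), (0.46, 0.0), (0.11, 0.0), (0.2, 0.0)] [-0.76  0.9  -0.36  1.74  0.79  1.35 -1.35] [ 0.12  0.63 -0.23  2.06  1.25  1.    2.12]
45 down -110 None [(0.48, 0.0), (0.47, 0.0), (0.52, 0.0), (0.49, 0.0), (0.34, 0.0), (0.39, 0.0)] [-0.76  0.9  -0.36  1.74  0.79  1.35 -1.35] [ 0.34  0.79 -0.5   1.81  1.07  1.35  2.02]
45 down -110 (0.45, 0.05, 0.33) [(0.48, 0.0), (0.47, 0.0), (0.52, 0.0), (0.49, 0.0), (0.46, 0.0), (0.27, 0.0), (0.32, 0.0)] [-0.76  0.9  -0.36  1.74  0.79  1.35 -1.35] [ 0.15  0.74 -0.25  1.82  0.95  1.23  2.09]
```

Run:
```python
from plan3 import *
pg,Rg=grasp((.418,.230),104.4,.085,33,'down')
show([.5,.1,.3],Rg); print(np.linalg.norm(rel([.5,.1,.3],Rg)[1])/.18)
for a in path(q0,np.array([.5,.1,.3]),Rg,12)[::3]: print(np.round(a,2))
```

```text
p [0.5 0.1 0.3] d [-0.0068, 0.12, -0.2593] w [-0.627, -0.198, 2.944] deg 172.8
16.75737553018351
[-0.04  0.77 -0.45  1.66  1.14  1.55  1.96]
[-0.09  0.69 -0.43  1.62  0.91  1.58  1.31]
[-0.14  0.54 -0.4   1.66  0.73  1.52  0.63]
[-0.24  0.37 -0.35  1.76  0.62  1.41 -0.1 ]
```

Call:
jog_arm(targets=[{"dx": 0, "dy": 0.01, "dz": -0.0216, "wx": -0.037, "wy": -0.0117, "wz": 0.173}, {"dx": 0, "dy": 0.02, "dz": -0.0432, "wx": -0.074, "wy": -0.0233, "wz": 0.346}, {"dx": -0.001, "dy": 0.03, "dz": -0.0648, "wx": -0.111, "wy": -0.035, "wz": 0.52}, {"dx": -0.002, "dy": 0.04, "dz": -0.0864, "wx": -0.1475, "wy": -0.0466, "wz": 0.693}, {"dx": -0.003, "dy": 0.05, "dz": -0.108, "wx": -0.184, "wy": -0.058, "wz": 0.866}, {"dx": -0.0035, "dy": 0.06, "dz": -0.13, "wx": -0.221, "wy": -0.07, "wz": 1.039}, {"dx": -0.004, "dy": 0.07, "dz": -0.151, "wx": -0.258, "wy": -0.0815, "wz": 1.212}, {"dx": -0.0045, "dy": 0.08, "dz": -0.173, "wx": -0.295, "wy": -0.093, "wz": 1.385}, {"dx": -0.005, "dy": 0.09, "dz": -0.1945, "wx": -0.332, "wy": -0.105, "wz": 1.559}, {"dx": -0.0057, "dy": 0.1, "dz": -0.216, "wx": -0.369, "wy": -0.1165, "wz": 1.732}, {"dx": -0.006, "dy": 0.11, "dz": -0.238, "wx": -0.406, "wy": -0.128, "wz": 1.905}, {"dx": -0.0068, "dy": 0.12, "dz": -0.2593, "wx": -0.443, "wy": -0.14, "wz": 2.078}], grip=1)

```text
time_s: 16.98
position: [0.4998, 0.0995, 0.3]
orientation: [0.057, 0.242, 0.921, -0.301]
force: [-0.5, 0.4, 0.4]
width: 0.999
```

Run:
```python
from plan3 import *
from meas import lamp
log()
for n in ("top","scene"):
    s=bot.snapshot(n); save(n+"11",s["pixels"]); lamp(s,(.418,.230),104.4)
pg,Rg=grasp((.418,.230),104.4,.085,33,'down'); zg=Rg.as_matrix()[:,2]
show(pg-.12*zg,Rg)
```

```text
t 16.975 q [-0.28  0.41 -0.4   1.68  0.59  1.57  0.22] pos [0.4998 0.0995 0.3   ] F [-0.5  0.4  0.4] T [ 0.57 -0.06  0.02] w 0.999Traceback (most recent call last):
  File "<stdin>", line 5, in <module>
  File "meas.py", line 18, in lamp
    print(" all u",f(u[m]),"base u",f(u[b]),"base l",f(l[b]),"body u",f(u[bd]),"body l",f(l[bd]))
                                                                      ~^^^^^^^
  File "meas.py", line 17, in <lambda>
    f=lambda v:np.round(np.percentile(v,[1,50,99])*1000,1)
                        ~~~~~~~~~~~~~^^^^^^^^^^^^^
    return _quantile_unchecked(
        a, q, axis, out, overwrite_input, method, keepdims, weights)
    return _ureduce(a,
                    func=_quantile_ureduce_func,
    ...<5 lines>...
                    overwrite_input=overwrite_input,
                    method=method)
    r = func(a, **kwargs)
    result = _quantile(arr,
                       quantiles=q,
    ...<2 lines>...
                       out=out,
                       weights=wgt)
    slices_having_nans = np.isnan(arr[-1, ...])
                                  ~~~^^^^^^^^^
IndexError: index -1 is out of bounds for axis 0 with size 0
```

Run:
```python
from plan3 import *
from meas import lamp
log()
s=bot.snapshot("scene"); save("scene11",s["pixels"]); 
try: lamp(s,(.418,.230),104.4)
except Exception as e: print(e)
pg,Rg=grasp((.418,.230),104.4,.085,33,'down'); zg=Rg.as_matrix()[:,2]
show(pg-.12*zg,Rg)
```

```text
t 17.025 q [-0.28  0.4  -0.4   1.68  0.59  1.57  0.22] pos [0.4988 0.1028 0.3018] F [-1.3  2.2  1.6] T [ 0.68  0.02 -0.05] w 1.002
 all u [-28.2  22.3 101.5] base u [-27.9  -6.7  19.6] base l [-32.1  -3.1  30.1] body u [ 35.3  68.7 103.3] body l [-22.2  -4.   20.9]
p [0.3901 0.3386 0.112 ] d [0.2395, 0.2151, 0.0203] w [-0.18, -0.059, 0.865] deg 50.7
```

View pics/scene11.png

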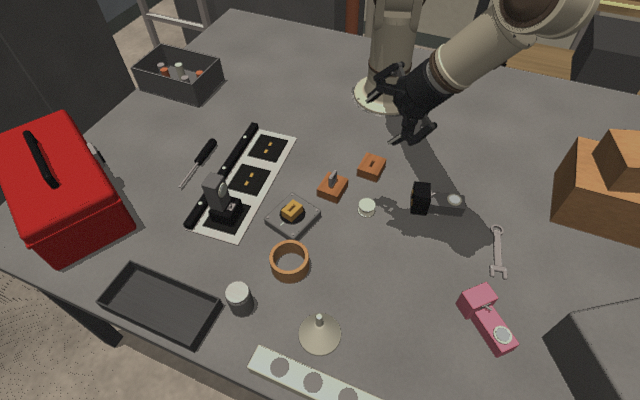

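View pics/top11.png

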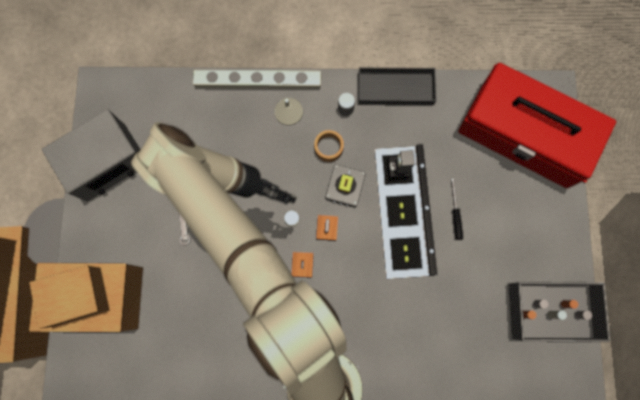

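Call:
jog_arm(targets=[{"dx": 0.035, "dy": 0.035, "dz": 0.0, "wx": -0.03, "wy": -0.01, "wz": 0.144}, {"dx": 0.07, "dy": 0.07, "dz": 0.0, "wx": -0.06, "wy": -0.02, "wz": 0.288}, {"dx": 0.11, "dy": 0.105, "dz": 0.0, "wx": -0.09, "wy": -0.03, "wz": 0.43}, {"dx": 0.15, "dy": 0.14, "dz": 0.0, "wx": -0.12, "wy": -0.04, "wz": 0.577}, {"dx": 0.19, "dy": 0.175, "dz": 0.01, "wx": -0.15, "wy": -0.05, "wz": 0.72}, {"dx": 0.22, "dy": 0.2, "dz": 0.015, "wx": -0.18, "wy": -0.059, "wz": 0.865}, {"dx": 0.2395, "dy": 0.2151, "dz": 0.02, "wx": -0.18, "wy": -0.059, "wz": 0.865}, {"dx": 0.2395, "dy": 0.2151, "dz": 0.02, "wx": -0.18, "wy": -0.059, "wz": 0.865}, {"dx": 0.2395, "dy": 0.2151, "dz": 0.02, "wx": -0.18, "wy": -0.059, "wz": 0.865}], grip=1)

```text
time_s: 18.2
position: [0.3922, 0.3359, 0.1115]
orientation: [0.224, 0.588, 0.757, -0.176]
force: [0.1, -1.1, -0.1]
width: 1.003
```

Run:
```python
from plan3 import *
log()
s=bot.snapshot("wrist"); save("wrist12",s["pixels"]); 
pg,Rg=grasp((.418,.230),104.4,.085,33,'down'); zg=Rg.as_matrix()[:,2]
show(pg,Rg)
```

```text
t 18.2 q [-0.79  0.67 -0.34  1.73  0.59  1.32 -1.17] pos [0.3922 0.3359 0.1115] F [ 0.1 -1.1 -0.1] T [0.46 0.14 0.06] w 1.003
p [0.4064 0.2753 0.0113] d [0.0027, -0.0012, 0.1181] w [-0.003, 0.002, -0.001] deg 0.2
```

View pics/wrist12.png

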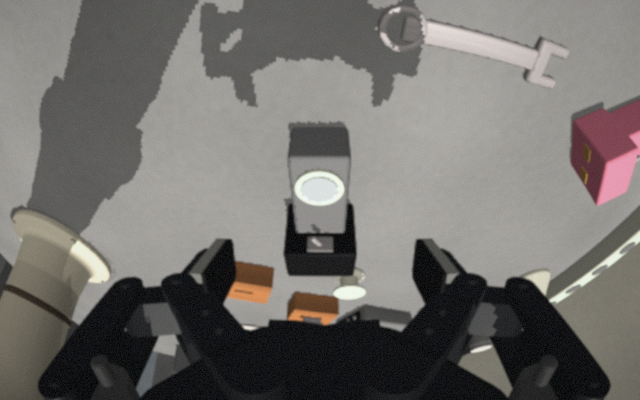

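Call:
jog_arm(targets=[{"dx": 0.001, "dy": -0.0005, "dz": 0.03, "wx": 0, "wy": 0, "wz": 0}, {"dx": 0.002, "dy": -0.001, "dz": 0.065, "wx": -0.003, "wy": 0.002, "wz": 0}, {"dx": 0.0027, "dy": -0.0012, "dz": 0.095, "wx": -0.003, "wy": 0.002, "wz": 0}, {"dx": 0.0027, "dy": -0.0012, "dz": 0.112, "wx": -0.003, "wy": 0.002, "wz": 0}, {"dx": 0.0027, "dy": -0.0012, "dz": 0.118, "wx": -0.003, "wy": 0.002, "wz": 0}, {"dx": 0.0027, "dy": -0.0012, "dz": 0.118, "wx": -0.003, "wy": 0.002, "wz": 0}, {"dx": 0.0027, "dy": -0.0012, "dz": 0.118, "wx": -0.003, "wy": 0.002, "wz": 0}], grip=1)

```text
time_s: 19.12
position: [0.4046, 0.2782, 0.0112]
orientation: [0.224, 0.587, 0.758, -0.173]
force: [-0.7, 0.7, 0.3]
width: 1.0
```

Call:
jog_arm(targets=[{"dx": 0, "dy": 0, "dz": 0, "wx": 0, "wy": 0, "wz": 0}, {"dx": 0, "dy": 0, "dz": 0, "wx": 0, "wy": 0, "wz": 0}, {"dx": 0, "dy": 0, "dz": 0, "wx": 0, "wy": 0, "wz": 0}, {"dx": 0, "dy": 0, "dz": 0, "wx": 0, "wy": 0, "wz": 0}, {"dx": 0, "dy": 0, "dz": 0, "wx": 0, "wy": 0, "wz": 0}, {"dx": 0, "dy": 0, "dz": 0, "wx": 0, "wy": 0, "wz": 0}], grip=0)

```text
time_s: 19.88
position: [0.4043, 0.2776, 0.0109]
orientation: [0.224, 0.587, 0.758, -0.173]
force: [-1.9, 2.5, 5.9]
width: 0.503
```

Run:
```python
from plan3 import *
log()
p,Rc,_=pose(); show(p+[0,0,.15],Rc)
q=np.array(bot.get_state()['q'])
pp,Rp=place((.516,-.227),-86,57,.085,0,cam='up')
ms,qs=seq(q,[(p+[0,0,.15],Rc,4),(pp+[0,0,.15],Rp,16),(pp,Rp,4)]); print(ms,np.round(qs[-1],2))
d,w=rel(pp+[0,0,.15],Rp,p+[0,0,.15],Rc); print(d,w)
```

```text
t 19.875 q [-0.75  0.77 -0.28  1.85  0.7   1.1  -1.24] pos [0.4043 0.2776 0.0109] F [-1.9  2.5  5.9] T [ 0.29  0.31 -0.11] w 0.503
p [0.4043 0.2776 0.1609] d [-0.0815, 0.0001, -0.1259] w [0.0, 0.0, 0.0] deg 0.0
[(0.57, 0.0), (0.35, 0.0), (0.36, 0.0)] [ 0.15  0.77 -0.38  2.05  1.41  1.29  1.92]
[-0.48806142 -0.02160485  0.23028123] [ 0.62718249  0.19566138 -2.93981665]
```

Call:
jog_arm(targets=[{"dx": -0.0163, "dy": 0, "dz": -0.025, "wx": 0, "wy": 0, "wz": 0}, {"dx": -0.0381, "dy": 0, "dz": -0.0588, "wx": 0, "wy": 0, "wz": 0}, {"dx": -0.0598, "dy": 0, "dz": -0.0923, "wx": 0, "wy": 0, "wz": 0}, {"dx": -0.0815, "dy": 0, "dz": -0.126, "wx": 0, "wy": 0, "wz": 0}, {"dx": -0.1033, "dy": 0, "dz": -0.1595, "wx": 0, "wy": 0, "wz": 0}, {"dx": -0.1196, "dy": 0, "dz": -0.1847, "wx": 0, "wy": 0, "wz": 0}, {"dx": -0.1196, "dy": 0, "dz": -0.1847, "wx": 0, "wy": 0, "wz": 0}], grip=0)

```text
time_s: 20.75
position: [0.405, 0.2779, 0.2318]
orientation: [0.224, 0.588, 0.758, -0.172]
force: [0.4, 0.3, -3.8]
width: 0.51
```

Run:
```python
from plan3 import *
log()
q=np.array(bot.get_state()['q'])
pp,Rp=place((.516,-.227),-86,57,.085,0,cam='up')
ms,qs=seq(q,[(pp+[0,0,.15],Rp,18),(pp,Rp,4)]); print(ms,np.round(qs[-1],2))
show(pp+[0,0,.15],Rp)
d,w=rel(pp+[0,0,.15],Rp); 
import json
print(json.dumps([dict(zip(("dx","dy","dz","wx","wy","wz"),np.round(np.r_[d,w]*i/18,4).tolist())) for i in range(1,13)]))
```

```text
t 20.75 q [-0.69  0.44 -0.35  1.77  0.55  1.43 -1.  ] pos [0.405  0.2779 0.2318] F [ 0.4  0.3 -3.8] T [ 1.06  0.25 -0.02] w 0.51
[(0.35, 0.0), (0.36, 0.0)] [ 0.12  0.77 -0.34  2.05  1.4   1.27  1.93]
p [ 0.5173 -0.2456  0.2328] d [-0.4503, -0.022, 0.2889] w [0.631, 0.198, -2.941] deg 172.7
[{"dx": -0.025, "dy": -0.0012, "dz": 0.016, "wx": 0.0351, "wy": 0.011, "wz": -0.1634}, {"dx": -0.05, "dy": -0.0024, "dz": 0.0321, "wx": 0.0701, "wy": 0.022, "wz": -0.3268}, {"dx": -0.0751, "dy": -0.0037, "dz": 0.0481, "wx": 0.1052, "wy": 0.033, "wz": -0.4902}, {"dx": -0.1001, "dy": -0.0049, "dz": 0.0642, "wx": 0.1403, "wy": 0.044, "wz": -0.6536}, {"dx": -0.1251, "dy": -0.0061, "dz": 0.0802, "wx": 0.1753, "wy": 0.055, "wz": -0.817}, {"dx": -0.1501, "dy": -0.0073, "dz": 0.0963, "wx": 0.2104, "wy": 0.066, "wz": -0.9804}, {"dx": -0.1751, "dy": -0.0086, "dz": 0.1123, "wx": 0.2455, "wy": 0.077, "wz": -1.1438}, {"dx": -0.2002, "dy": -0.0098, "dz": 0.1284, "wx": 0.2805, "wy": 0.0879, "wz": -1.3072}, {"dx": -0.2252, "dy": -0.011, "dz": 0.1444, "wx": 0.3156, "wy": 0.0989, "wz": -1.4706}, {"dx": -0.2502, "dy": -0.0122, "dz": 0.1605, "wx": 0.3507, "wy": 0.1099, "wz": -1.634}, {"dx": -0.2752, "dy": -0.0135, "dz": 0.1765, "wx": 0.3858, "wy": 0.1209, "wz": -1.7974}, {"dx": -0.3002, "dy": -0.0147, "dz": 0.1926, "wx": 0.4208, "wy": 0.1319, "wz": -1.9608}]
```

Call:
jog_arm(targets=[{"dx": -0.025, "dy": -0.001, "dz": 0.016, "wx": 0.035, "wy": 0.011, "wz": -0.163}, {"dx": -0.05, "dy": -0.002, "dz": 0.032, "wx": 0.07, "wy": 0.022, "wz": -0.327}, {"dx": -0.075, "dy": -0.004, "dz": 0.048, "wx": 0.105, "wy": 0.033, "wz": -0.49}, {"dx": -0.1, "dy": -0.005, "dz": 0.064, "wx": 0.14, "wy": 0.044, "wz": -0.654}, {"dx": -0.125, "dy": -0.006, "dz": 0.08, "wx": 0.175, "wy": 0.055, "wz": -0.817}, {"dx": -0.15, "dy": -0.007, "dz": 0.096, "wx": 0.21, "wy": 0.066, "wz": -0.98}, {"dx": -0.175, "dy": -0.009, "dz": 0.112, "wx": 0.246, "wy": 0.077, "wz": -1.144}, {"dx": -0.2, "dy": -0.01, "dz": 0.128, "wx": 0.281, "wy": 0.088, "wz": -1.307}, {"dx": -0.225, "dy": -0.011, "dz": 0.144, "wx": 0.316, "wy": 0.099, "wz": -1.471}, {"dx": -0.25, "dy": -0.012, "dz": 0.16, "wx": 0.351, "wy": 0.11, "wz": -1.634}, {"dx": -0.275, "dy": -0.013, "dz": 0.176, "wx": 0.386, "wy": 0.121, "wz": -1.797}, {"dx": -0.3, "dy": -0.015, "dz": 0.193, "wx": 0.421, "wy": 0.132, "wz": -1.961}], grip=0)

```text
time_s: 22.25
position: [0.4783, -0.0732, 0.2295]
orientation: [-0.171, -0.263, 0.871, -0.379]
force: [-0.6, 0.3, -3.4]
width: 0.509
```

Run:
```python
from plan3 import *
log()
pp,Rp=place((.516,-.227),-86,57,.085,0,cam='up')
show(pp+[0,0,.15],Rp); show(pp+[0,0,.08],Rp)
```

```text
t 22.25 q [-0.06  0.49 -0.44  1.91  0.85  1.5   1.26] pos [ 0.4783 -0.0732  0.2295] F [-0.6  0.3 -3.4] T [ 1.25 -0.    0.05] w 0.509
p [ 0.5173 -0.2456  0.2328] d [0.0271, -0.1239, 0.1232] w [0.211, 0.061, -0.97] deg 57.0
p [ 0.5173 -0.2456  0.1628] d [-0.0077, -0.0841, 0.169] w [0.211, 0.061, -0.97] deg 57.0
```

Call:
jog_arm(targets=[{"dx": 0.0045, "dy": -0.02, "dz": 0.02, "wx": 0.035, "wy": 0.01, "wz": -0.162}, {"dx": 0.009, "dy": -0.041, "dz": 0.041, "wx": 0.07, "wy": 0.02, "wz": -0.323}, {"dx": 0.0135, "dy": -0.062, "dz": 0.062, "wx": 0.105, "wy": 0.03, "wz": -0.485}, {"dx": 0.018, "dy": -0.083, "dz": 0.082, "wx": 0.14, "wy": 0.04, "wz": -0.647}, {"dx": 0.0225, "dy": -0.103, "dz": 0.103, "wx": 0.176, "wy": 0.05, "wz": -0.808}, {"dx": 0.027, "dy": -0.124, "dz": 0.123, "wx": 0.211, "wy": 0.061, "wz": -0.97}, {"dx": 0.01, "dy": -0.104, "dz": 0.146, "wx": 0.211, "wy": 0.061, "wz": -0.97}, {"dx": -0.0077, "dy": -0.084, "dz": 0.169, "wx": 0.211, "wy": 0.061, "wz": -0.97}, {"dx": -0.0077, "dy": -0.084, "dz": 0.169, "wx": 0.211, "wy": 0.061, "wz": -0.97}, {"dx": -0.0077, "dy": -0.084, "dz": 0.169, "wx": 0.211, "wy": 0.061, "wz": -0.97}, {"dx": -0.0077, "dy": -0.084, "dz": 0.169, "wx": 0.211, "wy": 0.061, "wz": -0.97}], grip=0)

```text
time_s: 23.62
position: [0.5184, -0.2445, 0.1665]
orientation: [0.323, 0.64, -0.602, 0.351]
force: [0.8, -0.4, -3.2]
width: 0.505
```

Run:
```python
from lampchk import *
log()
p,_,_=pose(); zt=p[2]+.0187*.545-.085+.132; print("expected top",zt)
for n in ("scene","top"):
    s=bot.snapshot(n); save(n+"13",s["pixels"]); np.savez(f"pics/{n}13.npz",**s)
    topface(s,(.516,-.24),zt-.03,zt+.03,.05)
    W=cloud(s)
    m=(abs(W[...,0]-.516)<.05)&(abs(W[...,1]+.23)<.06)&(abs(W[...,2]-zt)<.006)
    P=W[m]; Q=P[P[:,1]<-.220]; print("x",np.percentile(Q[:,0],[2,98]),"y",np.percentile(Q[:,1],[0.5,2]),"z",np.median(Q[:,2]))
a=cv2.imread("pics/scene13.png")[80:250,150:350]; cv2.imwrite("pics/crop13.png",cv2.resize(a,None,fx=4,fy=3.5,interpolation=2))
show([.516,-.2456,.0828],tgt(-86,57,'up'))
```

```text
t 23.625 q [ 0.15  0.6  -0.38  2.06  1.31  1.3   2.07] pos [ 0.5184 -0.2445  0.1665] F [ 0.8 -0.4 -3.2] T [1.34 0.07 0.01] w 0.505
expected top 0.22368263821795753
449 177 c [ 0.5206 -0.2329  0.2191] n [0.017 0.006 1.   ] tilt 1.0 rect [ 519.6 -223.6] [58.9 43.9] 89.1
x [0.49932726 0.53902669] y [-0.25275137 -0.25200361] z 0.21925379778911064
370 121 c [ 0.5158 -0.2335  0.2198] n [-0.071  0.059  0.996] tilt 5.3 rect [ 516.6 -234. ] [43.2 37.3] 3.6
x [0.4951499  0.53720824] y [-0.25317164 -0.25169738] z 0.2208948665466708
p [ 0.516  -0.2456  0.0828] d [-0.0698, 0.0031, 0.0463] w [-0.002, -0.001, -0.01] deg 0.6
```

View pics/crop13.png

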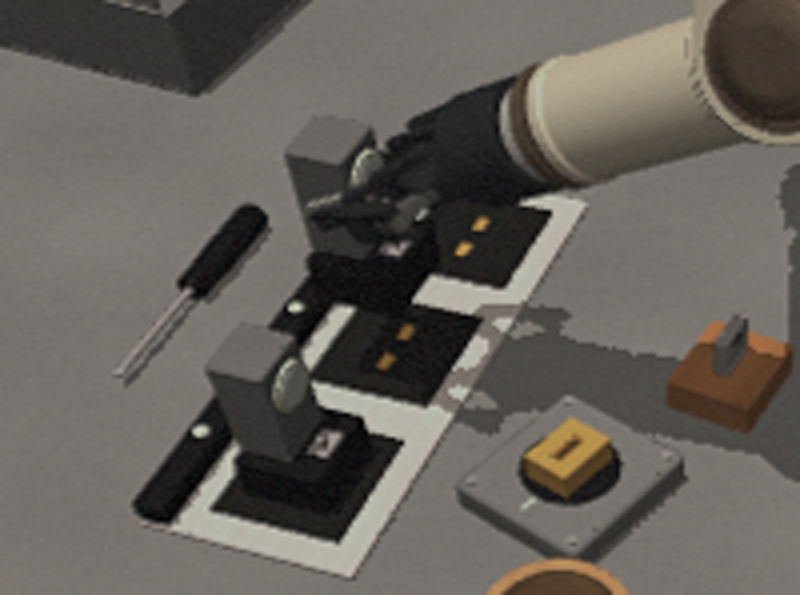

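Run:
```python
from h import *
show([.5162,-.2485,.095],tgt(-86,57,'up'));show([.5162,-.2485,.0865],tgt(-86,57,'up'))
```

```text
p [ 0.5162 -0.2485  0.095 ] d [-0.058, 0.003, 0.0421] w [-0.002, -0.001, -0.01] deg 0.6
p [ 0.5162 -0.2485  0.0865] d [-0.0651, 0.0031, 0.0467] w [-0.002, -0.001, -0.01] deg 0.6
```

Call:
jog_arm(targets=[{"dx": -0.018, "dy": 0.001, "dz": 0.013, "wx": 0, "wy": 0, "wz": -0.005}, {"dx": -0.038, "dy": 0.002, "dz": 0.028, "wx": -0.002, "wy": -0.001, "wz": -0.01}, {"dx": -0.054, "dy": 0.003, "dz": 0.0395, "wx": -0.002, "wy": -0.001, "wz": -0.01}, {"dx": -0.058, "dy": 0.003, "dz": 0.042, "wx": -0.002, "wy": -0.001, "wz": -0.01}, {"dx": -0.062, "dy": 0.003, "dz": 0.0447, "wx": -0.002, "wy": -0.001, "wz": -0.01}, {"dx": -0.0645, "dy": 0.0031, "dz": 0.0463, "wx": -0.002, "wy": -0.001, "wz": -0.01}, {"dx": -0.0645, "dy": 0.0031, "dz": 0.0463, "wx": -0.002, "wy": -0.001, "wz": -0.01}, {"dx": -0.0645, "dy": 0.0031, "dz": 0.0463, "wx": -0.002, "wy": -0.001, "wz": -0.01}], grip=0)

```text
time_s: 24.72
position: [0.5156, -0.2486, 0.0864]
orientation: [0.326, 0.643, -0.599, 0.348]
force: [-0.5, -0.3, -2.9]
width: 0.506
```

Not in contact yet, since the force is still the lamp's weight. Lowering in small steps.

Call:
jog_arm(targets=[{"dx": -0.0008, "dy": 0, "dz": 0.0005, "wx": 0, "wy": 0, "wz": 0}, {"dx": -0.0016, "dy": 0, "dz": 0.001, "wx": 0, "wy": 0, "wz": 0}, {"dx": -0.0016, "dy": 0, "dz": 0.001, "wx": 0, "wy": 0, "wz": 0}, {"dx": -0.0016, "dy": 0, "dz": 0.001, "wx": 0, "wy": 0, "wz": 0}], grip=0)

```text
time_s: 25.22
position: [0.5158, -0.2486, 0.0863]
orientation: [0.327, 0.642, -0.599, 0.35]
force: [-2.8, 5.1, 9.8]
width: 0.508
```

Call:
jog_arm(targets=[{"dx": 0, "dy": 0, "dz": 0, "wx": 0, "wy": 0, "wz": 0}, {"dx": 0, "dy": 0, "dz": 0, "wx": 0, "wy": 0, "wz": 0}, {"dx": 0, "dy": 0, "dz": 0, "wx": 0, "wy": 0, "wz": 0}, {"dx": 0, "dy": 0, "dz": 0, "wx": 0, "wy": 0, "wz": 0}, {"dx": 0, "dy": 0, "dz": -0.02, "wx": 0, "wy": 0, "wz": 0}, {"dx": 0, "dy": 0, "dz": -0.05, "wx": 0, "wy": 0, "wz": 0}, {"dx": 0, "dy": 0, "dz": -0.1, "wx": 0, "wy": 0, "wz": 0}, {"dx": 0, "dy": 0, "dz": -0.15, "wx": 0, "wy": 0, "wz": 0}, {"dx": 0, "dy": 0, "dz": -0.15, "wx": 0, "wy": 0, "wz": 0}, {"dx": 0, "dy": 0, "dz": -0.15, "wx": 0, "wy": 0, "wz": 0}], grip=1)

```text
time_s: 26.48
position: [0.5068, -0.1225, 0.1663]
orientation: [0.326, 0.643, -0.599, 0.348]
force: [-0.1, -1.3, -0.5]
width: 1.004
```

Run:
```python
from lampchk import *
log()
for n in ("scene","top"):
    s=bot.snapshot(n); save(n+"14",s["pixels"]); np.savez(f"pics/{n}14.npz",**s)
    topface(s,(.516,-.24),.12,.16,.05);topface(s,(.645,-.23),.12,.16,.05)
```

```text
t 26.475 q [-0.02  0.64 -0.48  2.01  1.16  1.45  2.  ] pos [ 0.5068 -0.1225  0.1663] F [-0.1 -1.3 -0.5] T [0.92 0.07 0.  ] w 1.004
304 159 c [ 0.5182 -0.2376  0.1392] n [0.009 0.003 1.   ] tilt 0.5 rect [ 517.4 -237.5] [43.4 38.5] 2.7
370 191 c [ 0.6461 -0.228   0.1389] n [ 0.018 -0.041  0.999] tilt 2.6 rect [ 645.  -228.3] [44.3 38.2] 1.2
253 94 c [ 0.5151 -0.238   0.1396] n [0.004 0.108 0.994] tilt 6.2 rect [ 516.2 -238.1] [43.8 36.5] 6.1
243 102 c [ 0.6422 -0.2279  0.1403] n [0.039 0.065 0.997] tilt 4.3 rect [ 643.3 -226.9] [42.  37.1] 6.4
```

View pics/scene14.png

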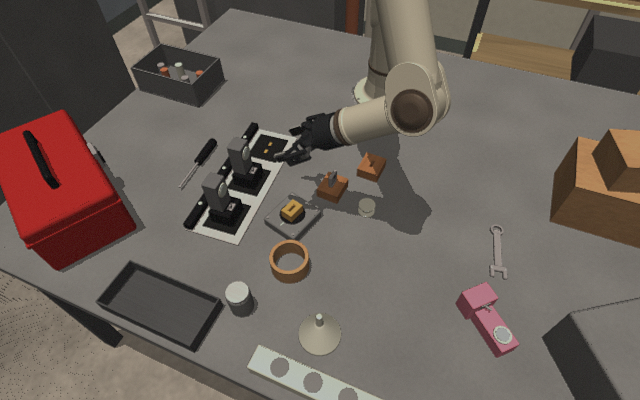

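View pics/top14.png

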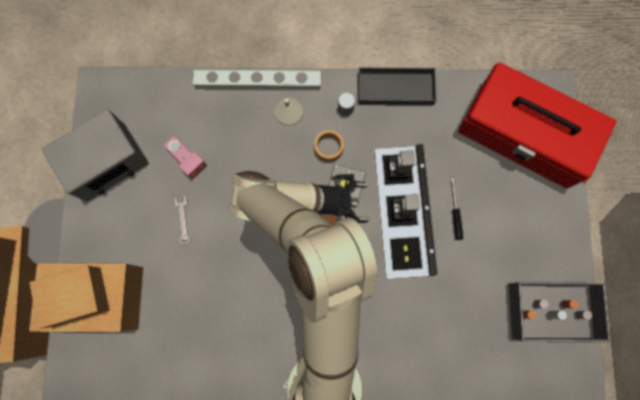

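```bash
cat > plan4.py <<'E'
from plan3 import *
def down(yaw):
    t=np.radians(yaw); x=np.array([np.cos(t),np.sin(t),0]); z=np.array([0,0,-1.]); return R.from_matrix(np.stack([x,np.cross(z,x),z],1))
if __name__=="__main__":
    for y0 in (-4,176):
        way=[([.46,-.002,.2],down(y0),12),([.46,-.002,.038],down(y0),5),([.46,-.002,.12],down(y0),5),([.59,-.057,.12],down(y0-10.5),5),([.59,-.057,.064],down(y0-10.5),3),([.59,-.057,.064],down(y0-10.5-50),8),([.59,-.057,.064],down(y0-10.5-85),8)]
        ms,qs=seq(q0,way)
        print(y0,ms); 
        for q in qs: print(np.round(q,2))
E
python3 plan4.py
```

```text
-4 [(0.0, 1.071), (0.0, 0.909), (0.0, 0.952), (0.0, 1.029), (0.0, 1.008), (0.0, 0.176), (0.0, 0.0)]
[ 1.01  1.21 -1.54  2.18  1.18  1.82  2.57]
[ 0.99  1.44 -1.54  2.17  1.46  1.58  2.57]
[ 1.    1.33 -1.54  2.19  1.33  1.69  2.57]
[ 0.96  1.35 -1.54  1.85  1.4   1.65  2.57]
[ 0.95  1.42 -1.54  1.84  1.46  1.6   2.57]
[ 0.94  1.35 -1.54  1.8   1.36  1.53  2.57]
[ 0.94  1.31 -1.54  1.8   1.33  1.48  2.13]
176 [(0.38, 0.0), (0.27, 0.0), (0.28, 0.0), (0.37, 0.0), (0.58, 0.0), (0.56, 0.0), (0.55, 0.0)]
[ 0.4   0.2  -0.51  2.04  0.12  0.93  1.33]
[ 0.29  0.48 -0.4   2.15  0.34  0.57  1.14]
[ 0.37  0.33 -0.48  2.11  0.22  0.75  1.24]
[ 0.35  0.53 -0.39  1.79  0.25  0.87  1.16]
[ 0.33  0.6  -0.36  1.82  0.29  0.77  1.13]
[ 0.17  0.58 -0.15  1.82  0.12  0.75  0.4 ]
[ 0.05  0.57  0.    1.83 -0.    0.74 -0.11]
```

Run:
```python
from plan4 import *
show([.46,-.002,.20],down(176.))
d,w=rel([.46,-.002,.20],down(176.)); print(np.round(np.r_[d,w]/12,4))
```

```text
p [ 0.46  -0.002  0.2  ] d [-0.0394, 0.0378, -0.1233] w [-0.841, -0.736, 1.553] deg 109.6
[-0.0033  0.0032 -0.0103 -0.07   -0.0614  0.1294]
```

Call:
jog_arm(targets=[{"dx": -0.003, "dy": 0.003, "dz": -0.02, "wx": -0.07, "wy": -0.061, "wz": 0.129}, {"dx": -0.007, "dy": 0.006, "dz": -0.04, "wx": -0.14, "wy": -0.123, "wz": 0.259}, {"dx": -0.01, "dy": 0.01, "dz": -0.06, "wx": -0.21, "wy": -0.184, "wz": 0.388}, {"dx": -0.013, "dy": 0.013, "dz": -0.075, "wx": -0.28, "wy": -0.245, "wz": 0.518}, {"dx": -0.017, "dy": 0.016, "dz": -0.085, "wx": -0.35, "wy": -0.307, "wz": 0.647}, {"dx": -0.02, "dy": 0.019, "dz": -0.095, "wx": -0.42, "wy": -0.368, "wz": 0.777}, {"dx": -0.023, "dy": 0.022, "dz": -0.1, "wx": -0.49, "wy": -0.429, "wz": 0.906}, {"dx": -0.026, "dy": 0.025, "dz": -0.105, "wx": -0.561, "wy": -0.491, "wz": 1.035}, {"dx": -0.03, "dy": 0.028, "dz": -0.11, "wx": -0.631, "wy": -0.552, "wz": 1.165}, {"dx": -0.033, "dy": 0.032, "dz": -0.115, "wx": -0.7, "wy": -0.613, "wz": 1.294}, {"dx": -0.036, "dy": 0.035, "dz": -0.12, "wx": -0.77, "wy": -0.675, "wz": 1.424}, {"dx": -0.0394, "dy": 0.0378, "dz": -0.1233, "wx": -0.841, "wy": -0.736, "wz": 1.553}], grip=1)

```text
time_s: 28.08
position: [0.4599, -0.0024, 0.1997]
orientation: [0.001, 0.038, 0.999, 0.001]
force: [0.1, 0.3, 0.6]
width: 1.002
```

Run:
```python
from plan4 import *
log()
bot.snapshot("scene");bot.snapshot("scene")
log()
s=bot.snapshot("wrist"); save("wrist15",s["pixels"]); np.savez("pics/wrist15.npz",**s)
s=bot.snapshot("scene"); np.savez("pics/scene15.npz",**s); save("scene15",s["pixels"])
p,Rc,_=pose(); print(Rc.as_matrix().round(3))
```

```text
t 28.075 q [ 0.39  0.2  -0.49  2.04  0.11  0.93  1.34] pos [ 0.4599 -0.0024  0.1997] F [0.1 0.3 0.6] T [ 0.03 -0.01 -0.04] w 1.002
t 28.175 q [ 0.39  0.2  -0.49  2.04  0.12  0.93  1.34] pos [ 0.4582 -0.004   0.1995] F [ 0.2 -0.  -0.2] T [0.01 0.01 0.02] w 1.0
[[-0.998  0.068 -0.001]
 [ 0.068  0.998 -0.001]
 [ 0.001 -0.001 -1.   ]]
```

View pics/wrist15.png

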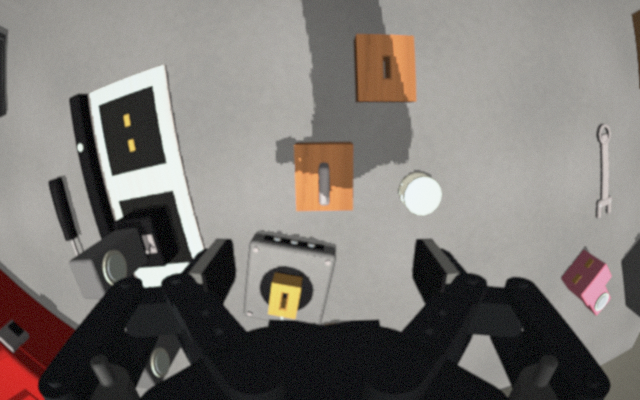

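View pics/scene15.png

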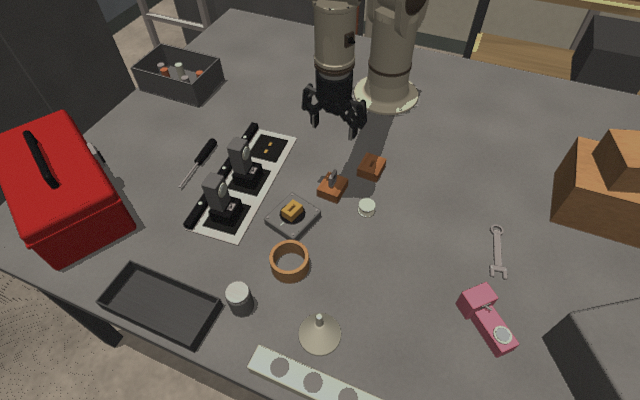

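```bash
cat >> meas.py <<'E'
def wcloud(s):
    z=s["range_z"]; v,u=np.mgrid[0:z.shape[0],0:z.shape[1]]
    x=u-s["cx"];y=v-s["cy"];r=np.hypot(x,y)+1e-9;th=r/s["fx"];k=np.tan(np.clip(th,0,1.45))/r
    P=np.stack([x*k*z,y*k*z,z],-1); M=np.linalg.inv(s["view"])
    W=P@M[:3,:3].T+M[:3,3]; W[z<=0]=np.nan; return W
def rects(W,px,items):
    for name,box,zl,zh in items:
        x0,x1,y0,y1=box
        m=(W[...,0]>x0)&(W[...,0]<x1)&(W[...,1]>y0)&(W[...,1]<y1)&(W[...,2]>zl)&(W[...,2]<zh)
        P=W[m]
        if len(P)<5: print(name,len(P));continue
        r=rect(P); v,u=np.where(m)
        print(name,len(P),np.round(r[0],1),np.round(r[1],1),round(r[2],1),"zmed",np.round(np.median(P[:,2]),4),"pix",u.mean().round(1),v.mean().round(1))
ITEMS=[("stand",(.41,.51,-.05,.05),.026,.033),("lock",(.54,.64,-.11,-.01),.050,.060),("box",(.51,.67,-.14,.02),.026,.034),("key",(.41,.51,-.05,.05),.062,.09)]
E
python3 - <<'E'
from meas import *
s=dict(np.load("pics/wrist15.npz")); rects(wcloud(s),s["pixels"],ITEMS)
print('scene');s=dict(np.load("pics/scene15.npz")); rects(cloud(s),s["pixels"],ITEMS)
print('scene14');s=dict(np.load("pics/scene14.npz")); rects(cloud(s),s["pixels"],ITEMS)
E
```

```text
stand 3395 [459.4  -4. ] [60.4 70.5] 86.6 zmed 0.0295 pix 324.1 176.0
lock 888 [588.7 -59. ] [32.4 45.7] 74.0 zmed 0.0543 pix 283.4 299.3
box 4860 [588.2 -58.9] [ 99.6 109.4] 75.5 zmed 0.0295 pix 286.9 279.6
key 421 [459.3  -4.4] [10.2 35.7] 85.8 zmed 0.0691 pix 323.5 185.7
scene
stand 378 [460.5  -2.6] [60.8 73.6] 87.1 zmed 0.0293 pix 331.9 185.4
lock 198 [590.3 -57.2] [33.5 46.6] 74.8 zmed 0.0544 pix 291.2 208.0
box 1063 [590.7 -56.7] [ 98.9 110.5] 74.5 zmed 0.0294 pix 292.0 216.6
key 48 [461.   -2.1] [10.  34.8] 85.2 zmed 0.0688 pix 332.2 174.7
scene14
stand 389 [461.2  -2.8] [60.7 74.3] 86.6 zmed 0.0295 pix 332.1 185.5
lock 199 [590.6 -57.8] [34.5 45.7] 75.0 zmed 0.0544 pix 291.3 208.1
box 1065 [591.3 -56.8] [101.2 109.5] 75.2 zmed 0.0295 pix 292.0 216.5
key 53 [461.4  -2.2] [ 9.8 35.2] 87.7 zmed 0.0679 pix 332.2 175.0
```

Run:
```python
from plan4 import *
log()
show([.4594,-.003,.10],down(176.4));show([.4594,-.003,.038],down(176.4))
```

```text
t 28.275 q [ 0.39  0.2  -0.49  2.04  0.12  0.93  1.34] pos [ 0.46   -0.0024  0.2   ] F [-0.1 -0.3  1.4] T [ 0.01 -0.    0.  ] w 1.001
p [ 0.4594 -0.003   0.1   ] d [0.0005, -0.0006, 0.1] w [-0.001, -0.001, -0.006] deg 0.3
p [ 0.4594 -0.003   0.038 ] d [0.0004, -0.0006, 0.162] w [-0.001, -0.001, -0.006] deg 0.3
```

Call:
jog_arm(targets=[{"dx": 0, "dy": -0.0006, "dz": 0.05, "wx": 0, "wy": 0, "wz": -0.006}, {"dx": 0, "dy": -0.0006, "dz": 0.09, "wx": 0, "wy": 0, "wz": -0.006}, {"dx": 0, "dy": -0.0006, "dz": 0.12, "wx": 0, "wy": 0, "wz": -0.006}, {"dx": 0, "dy": -0.0006, "dz": 0.12, "wx": 0, "wy": 0, "wz": -0.006}, {"dx": 0, "dy": -0.0006, "dz": 0.12, "wx": 0, "wy": 0, "wz": -0.006}], grip=1)

```text
time_s: 28.9
position: [0.4615, -0.001, 0.0807]
orientation: [0.0, 0.03, 1.0, 0.001]
force: [-0.5, 0.6, 0.6]
width: 1.004
```

```bash
cat >> h.py <<'E'
def avg(n=6):
    Ps=[];s=None
    for i in range(n):
        st=bot.get_state(); Ps.append(np.r_[st['position'],R.from_quat(np.roll(st['orientation'],-1)).as_matrix()[:,0]]); 
        if i<n-1: bot.snapshot("top")
    Ps=np.array(Ps); m=Ps.mean(0); print("avg pos",m[:3].round(4),"sd",Ps[:,:3].std(0).round(4),"yaw",round(np.degrees(np.arctan2(m[4],m[3])),2),"F",np.round(st['force'],1))
    return m
E
python3 - <<'E'
from plan4 import *
from meas import *
avg()
s=bot.snapshot("wrist"); save("wrist16",s["pixels"]);np.savez("pics/wrist16.npz",**s); rects(wcloud(s),0,ITEMS)
E
```

```text
avg pos [ 0.4617 -0.0014  0.0813] sd [0.0002 0.0003 0.0002] yaw 176.44 F [-0.3  1.  -0.1]
stand 7903 [459.2  -4.2] [60.6 70.9] 86.2 zmed 0.0295 pix 319.9 203.4
lock 0
box 1718 [550.8 -44. ] [89.2 29.6] 75.5 zmed 0.029 pix 269.0 313.7
key 1114 [458.3  -4.4] [10.2 35. ] 86.6 zmed 0.069 pix 319.4 228.0
```

View pics/wrist16.png

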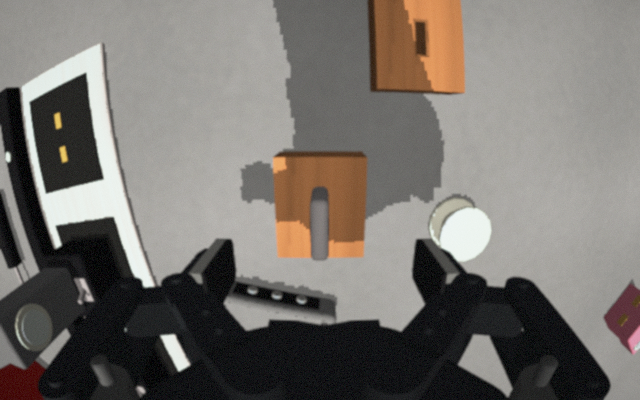

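Call:
jog_arm(targets=[{"dx": 0.002, "dy": -0.003, "dz": 0.01, "wx": 0, "wy": 0, "wz": 0}, {"dx": 0.002, "dy": -0.003, "dz": 0.025, "wx": 0, "wy": 0, "wz": 0}, {"dx": 0.002, "dy": -0.003, "dz": 0.035, "wx": 0, "wy": 0, "wz": 0}, {"dx": 0.002, "dy": -0.003, "dz": 0.041, "wx": 0, "wy": 0, "wz": 0}, {"dx": 0.002, "dy": -0.003, "dz": 0.041, "wx": 0, "wy": 0, "wz": 0}, {"dx": 0.002, "dy": -0.003, "dz": 0.041, "wx": 0, "wy": 0, "wz": 0}], grip=1)

```text
time_s: 29.95
position: [0.4586, -0.0043, 0.0393]
orientation: [0.0, 0.031, 1.0, 0.001]
force: [0.6, 0.5, -0.9]
width: 1.0
```

Run:
```python
from plan4 import *
from meas import *
avg()
s=bot.snapshot("wrist"); save("wrist17",s["pixels"])
```

```text
avg pos [ 0.4587 -0.0044  0.0395] sd [0.     0.0001 0.0001] yaw 176.4 F [-0.6 -0.7  0.4]
```

View pics/wrist17.png

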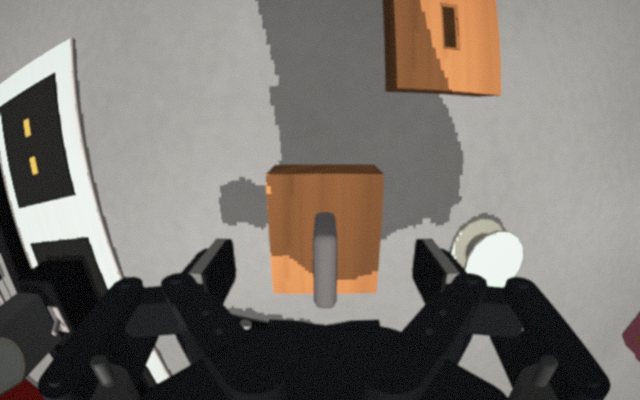

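Call:
jog_arm(targets=[{"dx": 0, "dy": 0, "dz": 0, "wx": 0, "wy": 0, "wz": 0}, {"dx": 0, "dy": 0, "dz": 0, "wx": 0, "wy": 0, "wz": 0}, {"dx": 0, "dy": 0, "dz": 0, "wx": 0, "wy": 0, "wz": 0}, {"dx": 0, "dy": 0, "dz": 0, "wx": 0, "wy": 0, "wz": 0}, {"dx": 0, "dy": 0, "dz": 0, "wx": 0, "wy": 0, "wz": 0}, {"dx": 0, "dy": 0, "dz": 0, "wx": 0, "wy": 0, "wz": 0}, {"dx": 0, "dy": 0, "dz": 0, "wx": 0, "wy": 0, "wz": 0}, {"dx": 0, "dy": 0, "dz": 0, "wx": 0, "wy": 0, "wz": 0}], grip=0)

```text
time_s: 31.25
position: [0.4584, -0.0045, 0.0393]
orientation: [0.0, 0.031, 1.0, 0.001]
force: [-1.3, -0.4, 4.2]
width: 0.106
```

Run:
```python
from plan4 import *
avg(); log()
```

```text
avg pos [ 0.4584 -0.0045  0.0393] sd [0. 0. 0.] yaw 176.39 F [-1.3 -0.7  4.9]
t 31.5 q [ 0.29  0.47 -0.39  2.15  0.33  0.57  1.16] pos [ 0.4584 -0.0045  0.0393] F [-1.3 -0.7  4.9] T [-0.19  0.23 -0.02] w 0.104
```

Call:
jog_arm(targets=[{"dx": 0, "dy": 0, "dz": -0.01, "wx": 0, "wy": 0, "wz": 0}, {"dx": 0, "dy": 0, "dz": -0.025, "wx": 0, "wy": 0, "wz": 0}, {"dx": 0, "dy": 0, "dz": -0.045, "wx": 0, "wy": 0, "wz": 0}, {"dx": 0, "dy": 0, "dz": -0.07, "wx": 0, "wy": 0, "wz": 0}, {"dx": 0, "dy": 0, "dz": -0.1, "wx": 0, "wy": 0, "wz": 0}, {"dx": 0, "dy": 0, "dz": -0.1, "wx": 0, "wy": 0, "wz": 0}], grip=0)

```text
time_s: 32.25
position: [0.4605, -0.0045, 0.142]
orientation: [0.003, 0.031, 0.999, 0.0]
force: [0.5, -0.4, -1.7]
width: 0.104
```

Run:
```python
from plan4 import *
avg(); log()
show([.5879,-.0593,.14],down(165.0))
s=bot.snapshot("wrist"); save("wrist18",s["pixels"])
s=bot.snapshot("scene"); save("scene18",s["pixels"])
```

```text
avg pos [ 0.4585 -0.0046  0.1398] sd [0.0011 0.0001 0.0013] yaw 176.39 F [ 0.4 -1.4  0.1]
t 32.5 q [ 0.38  0.29 -0.48  2.1   0.19  0.79  1.28] pos [ 0.4575 -0.0046  0.1384] F [ 0.4 -1.4  0.1] T [-0.   -0.03  0.01] w 0.106
p [ 0.5879 -0.0593  0.14  ] d [-0.1336, -0.0464, -0.0018] w [0.001, -0.001, 0.199] deg 11.4
```

View pics/wrist18.png

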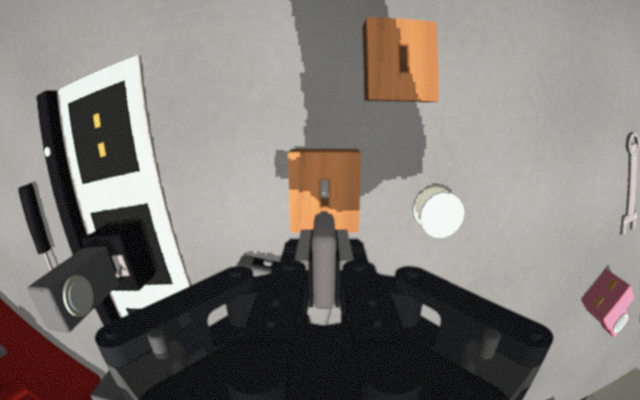

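Call:
jog_arm(targets=[{"dx": -0.03, "dy": -0.01, "dz": 0, "wx": 0, "wy": 0, "wz": 0.05}, {"dx": -0.065, "dy": -0.022, "dz": 0, "wx": 0, "wy": 0, "wz": 0.1}, {"dx": -0.1, "dy": -0.035, "dz": 0, "wx": 0, "wy": 0, "wz": 0.15}, {"dx": -0.1336, "dy": -0.0464, "dz": 0, "wx": 0, "wy": 0, "wz": 0.199}, {"dx": -0.1336, "dy": -0.0464, "dz": 0.015, "wx": 0, "wy": 0, "wz": 0.199}, {"dx": -0.1336, "dy": -0.0464, "dz": 0.015, "wx": 0, "wy": 0, "wz": 0.199}, {"dx": -0.1336, "dy": -0.0464, "dz": 0.015, "wx": 0, "wy": 0, "wz": 0.199}], grip=0)

```text
time_s: 33.48
position: [0.5874, -0.0584, 0.1237]
orientation: [-0.001, 0.13, 0.992, 0.001]
force: [0.1, -0.1, 0.1]
width: 0.105
```

Run:
```python
from plan4 import *
from meas import *
avg(); log()
s=bot.snapshot("wrist"); save("wrist19",s["pixels"]); np.savez("pics/wrist19.npz",**s)
rects(wcloud(s),0,ITEMS[1:3])
cv2.imwrite("pics/crop19.png",cv2.resize(s["pixels"][100:330,220:420,::-1],None,fx=3.5,fy=2.6*1.0,interpolation=2))
s=bot.snapshot("scene"); cv2.imwrite("pics/crop19s.png",cv2.resize(s["pixels"][140:260,230:370,::-1],None,fx=5,fy=5,interpolation=2))
rects(cloud(s),0,ITEMS[1:3])
```

```text
avg pos [ 0.5883 -0.0588  0.1244] sd [0.0005 0.0002 0.0004] yaw 165.04 F [-0.4  0.5 -0.9]
t 33.725 q [ 0.35  0.52 -0.38  1.79  0.24  0.88  1.17] pos [ 0.5888 -0.0591  0.1248] F [-0.4  0.5 -0.9] T [-0.    0.06 -0.  ] w 0.106
lock 1931 [587.1 -58.3] [32.4 40.5] 74.9 zmed 0.0545 pix 323.7 197.4
box 11377 [601.4 -41.6] [139.5 125.4] 75.2 zmed 0.0296 pix 325.1 180.7
lock 203 [590.5 -57.8] [34.4 46.6] 74.7 zmed 0.0541 pix 291.3 208.1
box 1033 [591.3 -56.7] [ 99.9 110.7] 74.6 zmed 0.0295 pix 292.1 217.1
```

View pics/crop19.png

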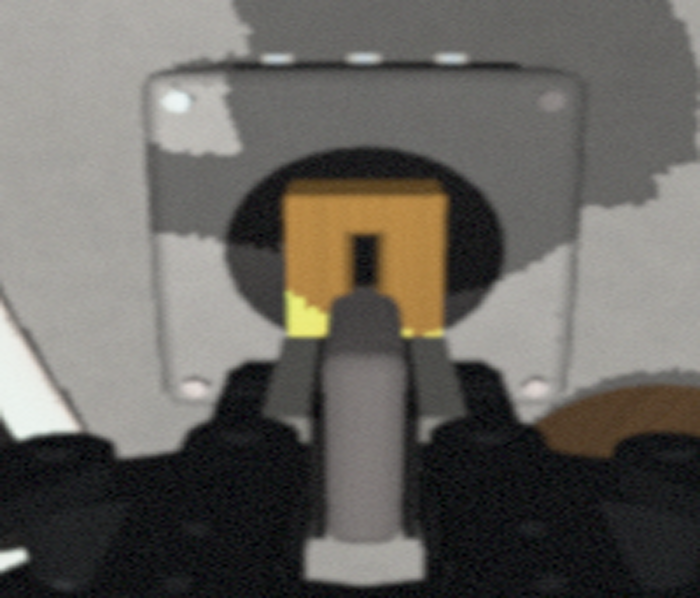

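View pics/crop19s.png

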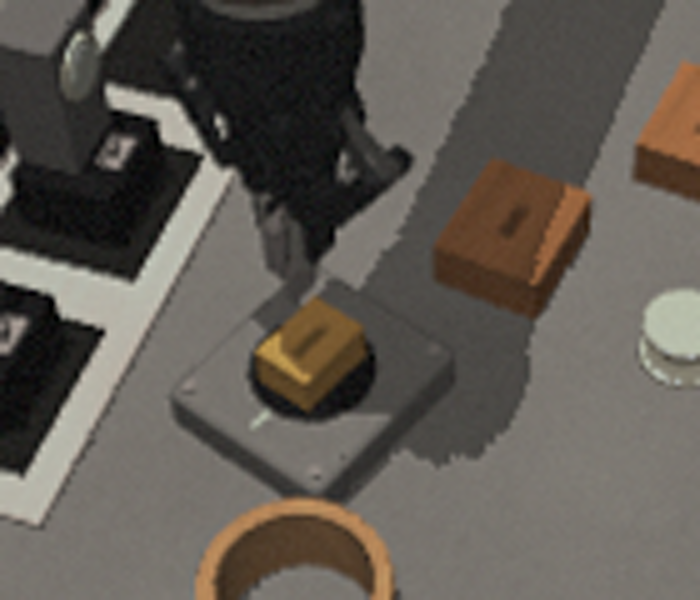

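Call:
jog_arm(targets=[{"dx": 0, "dy": 0, "dz": 0.012, "wx": 0, "wy": 0, "wz": 0}, {"dx": 0, "dy": 0, "dz": 0.024, "wx": 0, "wy": 0, "wz": 0}, {"dx": 0, "dy": 0, "dz": 0.032, "wx": 0, "wy": 0, "wz": 0}, {"dx": 0, "dy": 0, "dz": 0.036, "wx": 0, "wy": 0, "wz": 0}, {"dx": 0, "dy": 0, "dz": 0.04, "wx": 0, "wy": 0, "wz": 0}, {"dx": 0, "dy": 0, "dz": 0.04, "wx": 0, "wy": 0, "wz": 0}, {"dx": 0, "dy": 0, "dz": 0.04, "wx": 0, "wy": 0, "wz": 0}], grip=0)

```text
time_s: 34.7
position: [0.589, -0.0592, 0.0845]
orientation: [0.001, 0.131, 0.991, 0.001]
force: [0.1, 0.1, -1.2]
width: 0.106
```

Run:
```python
from plan4 import *
avg(4); log()
```

```text
avg pos [ 0.589  -0.0592  0.0846] sd [0. 0. 0.] yaw 164.99 F [-0.3 -0.1 -0.2]
t 34.85 q [ 0.33  0.57 -0.36  1.81  0.27  0.8   1.15] pos [ 0.589  -0.0592  0.0846] F [-0.3 -0.1 -0.2] T [ 0.   -0.04  0.02] w 0.104
```

Call:
jog_arm(targets=[{"dx": 0, "dy": 0, "dz": 0.003, "wx": 0, "wy": 0, "wz": 0}, {"dx": 0, "dy": 0, "dz": 0.006, "wx": 0, "wy": 0, "wz": 0}, {"dx": 0, "dy": 0, "dz": 0.009, "wx": 0, "wy": 0, "wz": 0}, {"dx": 0, "dy": 0, "dz": 0.009, "wx": 0, "wy": 0, "wz": 0}], grip=0)

```text
time_s: 35.35
position: [0.5885, -0.0592, 0.0748]
orientation: [-0.0, 0.131, 0.991, 0.001]
force: [0.3, -0.3, -0.3]
width: 0.112
```

Call:
jog_arm(targets=[{"dx": 0, "dy": 0, "dz": 0.003, "wx": 0, "wy": 0, "wz": 0}, {"dx": 0, "dy": 0, "dz": 0.006, "wx": 0, "wy": 0, "wz": 0}, {"dx": 0, "dy": 0, "dz": 0.009, "wx": 0, "wy": 0, "wz": 0}, {"dx": 0, "dy": 0, "dz": 0.011, "wx": 0, "wy": 0, "wz": 0}, {"dx": 0, "dy": 0, "dz": 0.011, "wx": 0, "wy": 0, "wz": 0}], grip=0)

```text
time_s: 35.98
position: [0.5888, -0.0591, 0.0644]
orientation: [0.0, 0.131, 0.991, 0.001]
force: [-1.5, -1.0, 1.9]
width: 0.108
```

Run:
```python
from plan4 import *
avg(4); log()
s=bot.snapshot("scene"); cv2.imwrite("pics/crop20s.png",cv2.resize(s["pixels"][140:260,230:370,::-1],None,fx=5,fy=5,interpolation=2))
```

```text
avg pos [ 0.5888 -0.0591  0.0643] sd [0. 0. 0.] yaw 165.0 F [-1.7 -0.   2.5]
t 36.125 q [ 0.32  0.6  -0.35  1.82  0.28  0.77  1.13] pos [ 0.5888 -0.0591  0.0644] F [-1.7 -0.   2.5] T [0.02 0.29 0.02] w 0.11
```

View pics/crop20s.png

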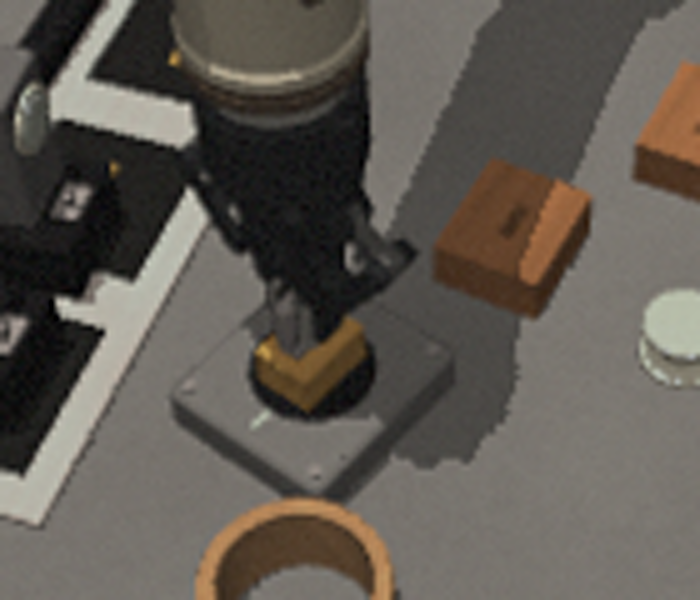

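Run:
```python
from lampchk import *
for n in ("scene","top"):
    s=bot.snapshot(n); save(n+"20",s["pixels"]); np.savez(f"pics/{n}20.npz",**s)
    topface(s,(.516,-.24),.12,.16,.06);topface(s,(.645,-.23),.12,.16,.05)
```

```text
221 153 c [ 0.5561 -0.2404  0.139 ] n [0.003 0.002 1.   ] tilt 0.2 rect [ 556.2 -242.2] [39.1 37.7] 7.5
370 198 c [ 0.6457 -0.2272  0.139 ] n [-0.003  0.022  1.   ] tilt 1.3 rect [ 645.6 -228.1] [44.2 36.9] 3.7
232 96 c [ 0.5553 -0.2419  0.1402] n [-0.014 -0.044  0.999] tilt 2.6 rect [ 556.  -241.4] [39.6 37.3] 7.8
245 112 c [ 0.6428 -0.2277  0.1394] n [ 0.007 -0.     1.   ] tilt 0.4 rect [ 642.5 -228.1] [36.9 42.3] 89.7
```

View pics/scene20.png

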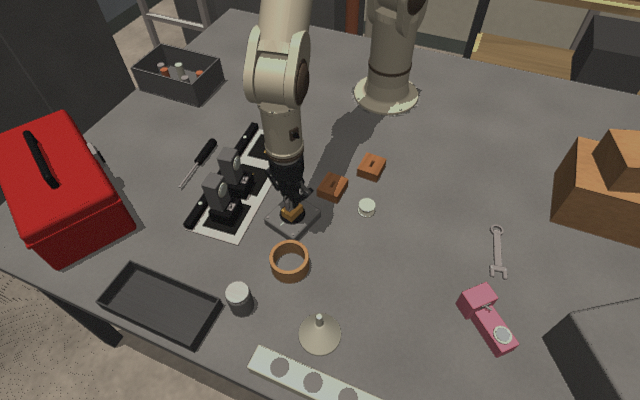

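View pics/top20.png

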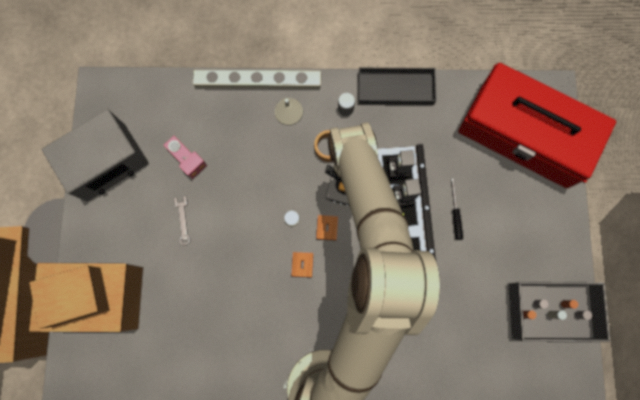

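Run:
```python
import cv2
a=cv2.imread('pics/scene20.png')[120:250,170:300]; cv2.imwrite('pics/crop21.png',cv2.resize(a,None,fx=4.5,fy=4.5,interpolation=2))
```

```text
(no output)
```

View pics/crop21.png

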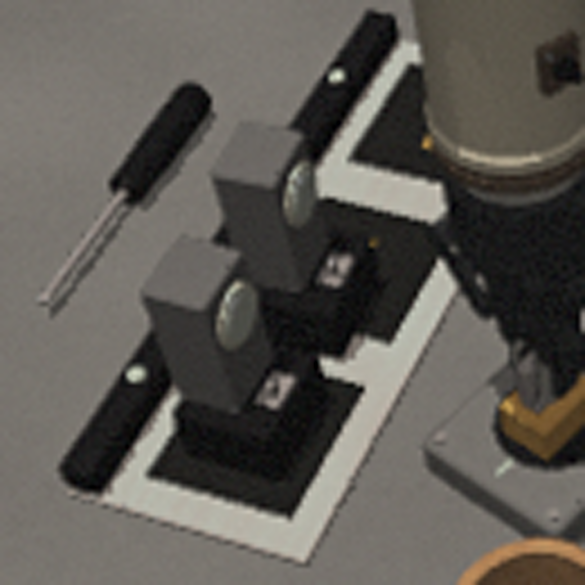

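Lamp B, on the middle pad, was knocked about 40 mm in +x while the arm was away. I'll leave the key unturned in the lock and put the lamp back before going on.

Call:
jog_arm(targets=[{"dx": 0, "dy": 0, "dz": 0, "wx": 0, "wy": 0, "wz": 0}, {"dx": 0, "dy": 0, "dz": 0, "wx": 0, "wy": 0, "wz": 0}, {"dx": 0, "dy": 0, "dz": 0, "wx": 0, "wy": 0, "wz": 0}, {"dx": 0, "dy": 0, "dz": -0.02, "wx": 0, "wy": 0, "wz": 0}, {"dx": 0, "dy": 0, "dz": -0.06, "wx": 0, "wy": 0, "wz": 0}, {"dx": 0, "dy": 0, "dz": -0.11, "wx": 0, "wy": 0, "wz": 0}, {"dx": 0, "dy": 0, "dz": -0.16, "wx": 0, "wy": 0, "wz": 0}, {"dx": 0, "dy": 0, "dz": -0.16, "wx": 0, "wy": 0, "wz": 0}], grip=0.72)

```text
time_s: 37.28
position: [0.5922, -0.0592, 0.2308]
orientation: [0.006, 0.13, 0.991, 0.001]
force: [0.3, 0.6, -0.5]
width: 0.717
```

Run:
```python
from plan4 import *
from lampchk import *
log()
for n in ("scene","top"):
    s=bot.snapshot(n); save(n+"22",s["pixels"]); np.savez(f"pics/{n}22.npz",**s)
    topface(s,(.557,-.24),.12,.16,.05)
    W=cloud(s); m=(abs(W[...,0]-.55)<.05)&(abs(W[...,1]+.24)<.05)&(abs(W[...,2]-.139)<.004); P=W[m]; print(np.percentile(P,[2,98],axis=0).round(4).tolist())
q=np.array(bot.get_state()['q'])
ms,qs=seq(q,[([.557,-.23,.22],down(94),8),([.557,-.23,.10],down(94),4)]); print(ms,np.round(qs[-1],2))
ms,qs=seq(q,[([.557,-.23,.22],down(-86),8),([.557,-.23,.10],down(-86),4)]); print(ms,np.round(qs[-1],2))
```

```text
t 37.275 q [ 0.38  0.39 -0.42  1.71  0.18  1.07  1.22] pos [ 0.5922 -0.0592  0.2308] F [ 0.3  0.6 -0.5] T [-0.01  0.05 -0.  ] w 0.717
325 183 c [ 0.5605 -0.2407  0.1389] n [-0.002 -0.001  1.   ] tilt 0.1 rect [ 559.1 -241.8] [45.6 37.7] 8.5
[[0.5385, -0.2598, 0.1356], [0.5815, -0.2226, 0.1417]]
250 92 c [ 0.5557 -0.2421  0.14  ] n [0.018 0.057 0.998] tilt 3.4 rect [ 556.  -241.1] [45.6 35.3] 8.6
[[0.5356, -0.2608, 0.1353], [0.5785, -0.2223, 0.1428]]
[(0.69, 0.0), (0.63, 0.0)] [ 0.43  0.54 -0.11  1.78  0.08  0.82  0.35]
[(0.0, 0.258), (0.0, 0.135)] [ 1.23  1.27 -1.54  1.76  1.28  1.52  2.57]
```

View pics/scene22.png

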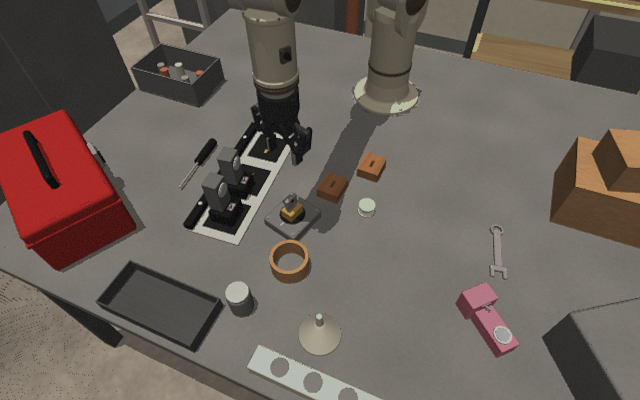

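Run:
```python
from plan4 import *
avg(3)
show([.5578,-.2415,.22],down(98.5))
```

```text
avg pos [ 0.5883 -0.0594  0.2246] sd [0.0005 0.     0.0009] yaw 164.99 F [-0.9 -0.7 -1. ]
p [ 0.5578 -0.2415  0.22  ] d [-0.0182, -0.1836, 0.0034] w [-0.0, -0.001, 1.161] deg 66.5
```

Call:
jog_arm(targets=[{"dx": -0.002, "dy": -0.022, "dz": 0, "wx": 0, "wy": 0, "wz": 0.166}, {"dx": -0.004, "dy": -0.05, "dz": 0, "wx": 0, "wy": 0, "wz": 0.332}, {"dx": -0.007, "dy": -0.078, "dz": 0, "wx": 0, "wy": 0, "wz": 0.498}, {"dx": -0.01, "dy": -0.105, "dz": 0, "wx": 0, "wy": 0, "wz": 0.664}, {"dx": -0.013, "dy": -0.13, "dz": 0, "wx": 0, "wy": 0, "wz": 0.83}, {"dx": -0.016, "dy": -0.158, "dz": 0, "wx": 0, "wy": 0, "wz": 0.995}, {"dx": -0.0182, "dy": -0.1836, "dz": 0.003, "wx": 0, "wy": 0, "wz": 1.161}, {"dx": -0.0182, "dy": -0.1836, "dz": 0.003, "wx": 0, "wy": 0, "wz": 1.161}, {"dx": -0.0182, "dy": -0.1836, "dz": 0.003, "wx": 0, "wy": 0, "wz": 1.161}], grip=0.78)

```text
time_s: 38.6
position: [0.5585, -0.2399, 0.2199]
orientation: [-0.001, 0.652, 0.758, 0.001]
force: [-0.2, 0.6, 0.2]
width: 0.784
```

Run:
```python
from plan4 import *
avg(4); log()
show([.5578,-.2415,.096],down(98.5))
s=bot.snapshot("wrist"); save("wrist23",s["pixels"])
```

```text
avg pos [ 0.5588 -0.2397  0.2204] sd [0.0002 0.0002 0.0003] yaw 98.67 F [-0.7  0.3  0.7]
t 38.75 q [ 0.46  0.41 -0.13  1.68  0.06  1.06  0.47] pos [ 0.5591 -0.2398  0.2208] F [-0.7  0.3  0.7] T [-0.02  0.03  0.01] w 0.775
p [ 0.5578 -0.2415  0.096 ] d [-0.0018, -0.0016, 0.1248] w [0.001, -0.002, 0.003] deg 0.2
```

View pics/wrist23.png

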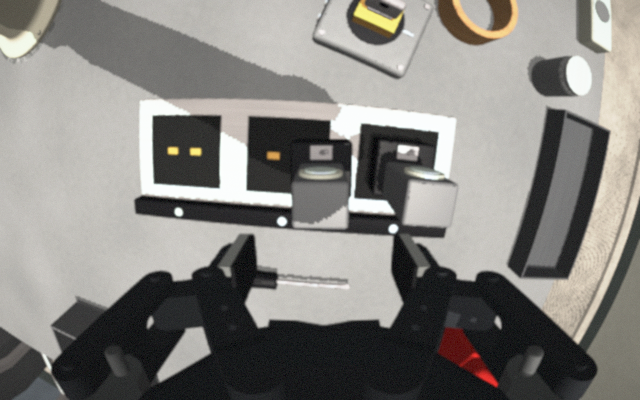

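Call:
jog_arm(targets=[{"dx": -0.0018, "dy": -0.0016, "dz": 0.03, "wx": 0, "wy": 0, "wz": 0}, {"dx": -0.0018, "dy": -0.0016, "dz": 0.055, "wx": 0, "wy": 0, "wz": 0}, {"dx": -0.0018, "dy": -0.0016, "dz": 0.08, "wx": 0, "wy": 0, "wz": 0}, {"dx": -0.0018, "dy": -0.0016, "dz": 0.105, "wx": 0, "wy": 0, "wz": 0}, {"dx": -0.0018, "dy": -0.0016, "dz": 0.125, "wx": 0, "wy": 0, "wz": 0}, {"dx": -0.0018, "dy": -0.0016, "dz": 0.125, "wx": 0, "wy": 0, "wz": 0}, {"dx": -0.0018, "dy": -0.0016, "dz": 0.125, "wx": 0, "wy": 0, "wz": 0}], grip=0.78)

```text
time_s: 39.67
position: [0.5582, -0.2433, 0.0968]
orientation: [0.0, 0.653, 0.758, 0.001]
force: [0.4, -0.1, 0.6]
width: 0.775
```

Call:
jog_arm(targets=[{"dx": 0, "dy": 0, "dz": 0, "wx": 0, "wy": 0, "wz": 0}, {"dx": 0, "dy": 0, "dz": 0, "wx": 0, "wy": 0, "wz": 0}, {"dx": 0, "dy": 0, "dz": 0, "wx": 0, "wy": 0, "wz": 0}, {"dx": 0, "dy": 0, "dz": 0, "wx": 0, "wy": 0, "wz": 0}, {"dx": 0, "dy": 0, "dz": 0, "wx": 0, "wy": 0, "wz": 0}], grip=0)

```text
time_s: 40.3
position: [0.5582, -0.2439, 0.0974]
orientation: [0.001, 0.653, 0.757, 0.001]
force: [-1.0, 0.1, 5.9]
width: 0.508
```

Run:
```python
from plan4 import *
m=avg(4); log()
# target: shift of top centre from (.5578,-.2415) to (.5168,-.238), yaw -4.2
show(m[:3]+[-.041,.0035,.008],down(np.degrees(np.arctan2(m[4],m[3]))-4.2))
```

```text
avg pos [ 0.5582 -0.2439  0.0974] sd [0. 0. 0.] yaw 98.46 F [-1.6 -0.2  5.9]
t 40.45 q [ 0.46  0.55 -0.12  1.77  0.08  0.82  0.45] pos [ 0.5582 -0.2439  0.0974] F [-1.6 -0.2  5.9] T [-0.02  0.41  0.03] w 0.512
p [ 0.5172 -0.2404  0.1054] d [0.0095, -0.04, -0.0081] w [0.002, 0.0, 0.073] deg 4.2
```

Gripped. I'll lift it 8 mm, shift it across, and check before setting it down.

Call:
jog_arm(targets=[{"dx": 0, "dy": 0, "dz": -0.005, "wx": 0, "wy": 0, "wz": 0}, {"dx": 0, "dy": 0, "dz": -0.01, "wx": 0, "wy": 0, "wz": 0}, {"dx": 0.003, "dy": -0.013, "dz": -0.01, "wx": 0, "wy": 0, "wz": 0.025}, {"dx": 0.006, "dy": -0.027, "dz": -0.01, "wx": 0, "wy": 0, "wz": 0.05}, {"dx": 0.0095, "dy": -0.04, "dz": -0.01, "wx": 0, "wy": 0, "wz": 0.073}, {"dx": 0.0095, "dy": -0.04, "dz": -0.01, "wx": 0, "wy": 0, "wz": 0.073}, {"dx": 0.0095, "dy": -0.04, "dz": -0.01, "wx": 0, "wy": 0, "wz": 0.073}], grip=0)

```text
time_s: 41.32
position: [0.517, -0.2399, 0.1063]
orientation: [0.0, 0.68, 0.733, 0.001]
force: [0.3, 0.5, -4.0]
width: 0.508
```

Run:
```python
from plan4 import *
from lampchk import *
m=avg(4)
s=bot.snapshot("scene"); save("scene24",s["pixels"]); topface(s,(.516,-.24),.135,.165,.05)
a=cv2.imread('pics/scene24.png')[80:250,150:330]; cv2.imwrite('pics/crop24.png',cv2.resize(a,None,fx=4,fy=3.5,interpolation=2))
```

```text
avg pos [ 0.5172 -0.2398  0.1062] sd [0.0001 0.0001 0.0001] yaw 94.31 F [-0.4 -0.5 -2.7]
258 98 c [ 0.5155 -0.2301  0.1474] n [ 0.028 -0.02   0.999] tilt 2.0 rect [ 523.4 -235.1] [59.7 32.7] 1.6
```

View pics/crop24.png

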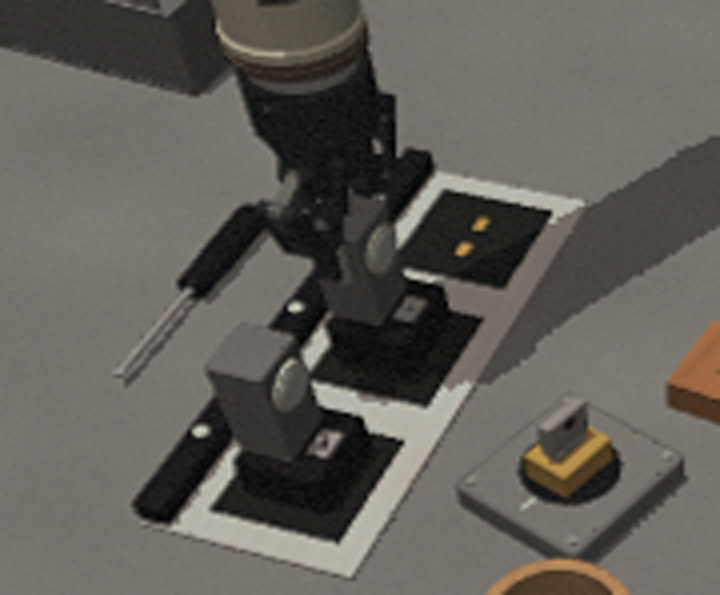

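Call:
jog_arm(targets=[{"dx": 0, "dy": 0, "dz": 0.004, "wx": 0, "wy": 0, "wz": 0}, {"dx": 0, "dy": 0, "dz": 0.007, "wx": 0, "wy": 0, "wz": 0}, {"dx": 0, "dy": 0, "dz": 0.0093, "wx": 0, "wy": 0, "wz": 0}, {"dx": 0, "dy": 0, "dz": 0.0093, "wx": 0, "wy": 0, "wz": 0}, {"dx": 0, "dy": 0, "dz": 0.0093, "wx": 0, "wy": 0, "wz": 0}], grip=0)

```text
time_s: 42.15
position: [0.5164, -0.2398, 0.0976]
orientation: [-0.0, 0.68, 0.733, 0.0]
force: [-3.7, 1.8, 6.1]
width: 0.507
```

Call:
jog_arm(targets=[{"dx": 0, "dy": 0, "dz": 0, "wx": 0, "wy": 0, "wz": 0}, {"dx": 0, "dy": 0, "dz": 0, "wx": 0, "wy": 0, "wz": 0}, {"dx": 0, "dy": 0, "dz": 0, "wx": 0, "wy": 0, "wz": 0}, {"dx": 0, "dy": 0, "dz": -0.02, "wx": 0, "wy": 0, "wz": 0}, {"dx": 0, "dy": 0, "dz": -0.06, "wx": 0, "wy": 0, "wz": 0}, {"dx": 0, "dy": 0, "dz": -0.11, "wx": 0, "wy": 0, "wz": 0}, {"dx": 0, "dy": 0, "dz": -0.13, "wx": 0, "wy": 0, "wz": 0}, {"dx": 0, "dy": 0, "dz": -0.13, "wx": 0, "wy": 0, "wz": 0}], grip=0.78)

```text
time_s: 43.15
position: [0.5177, -0.2405, 0.2285]
orientation: [0.002, 0.68, 0.733, 0.001]
force: [0.1, 0.1, -0.0]
width: 0.784
```

Run:
```python
from plan4 import *
from lampchk import *
from meas import *
m=avg(3); log()
for n in ("scene","top"):
    s=bot.snapshot(n); save(n+"25",s["pixels"]); topface(s,(.516,-.24),.125,.155,.05);topface(s,(.645,-.23),.125,.155,.05)
    if n=="scene": rects(cloud(s),0,ITEMS[1:2]+[("keyL",(.54,.64,-.11,-.01),.075,.11)])
show([.5888,-.0591,.20],down(165.))
```

```text
avg pos [ 0.5167 -0.24    0.227 ] sd [0.0008 0.0003 0.0012] yaw 94.29 F [-0.1 -0.9 -0.2]
t 43.25 q [ 0.48  0.33 -0.11  1.77  0.04  1.04  0.43] pos [ 0.5159 -0.2397  0.2257] F [-0.1 -0.9 -0.2] T [0.04 0.02 0.  ] w 0.783
269 165 c [ 0.5183 -0.237   0.1391] n [-0.014 -0.007  1.   ] tilt 0.9 rect [ 518.1 -237.7] [46.7 38.6] 2.6
328 204 c [ 0.6459 -0.2267  0.1389] n [0.    0.007 1.   ] tilt 0.4 rect [ 645.5 -227.6] [43.7 38. ] 4.4
lock 139 [590.1 -57.2] [33.6 45.8] 76.6 zmed 0.0544 pix 292.0 210.0
keyL 104 [591.2 -56.3] [10.6 37.3] 74.4 zmed 0.0904 pix 290.2 200.3
155 68 c [ 0.5186 -0.232   0.1397] n [ 0.019 -0.123  0.992] tilt 7.1 rect [ 514.7 -233.4] [25.8 43.3] 88.7
232 100 c [ 0.6435 -0.2285  0.1396] n [ 0.033 -0.08   0.996] tilt 4.9 rect [ 642.4 -228.1] [41.9 37.7] 2.3
p [ 0.5888 -0.0591  0.2   ] d [0.1743, 0.0867, 0.0252] w [-0.0, -0.003, -1.234] deg 70.7
```

View pics/scene25.png

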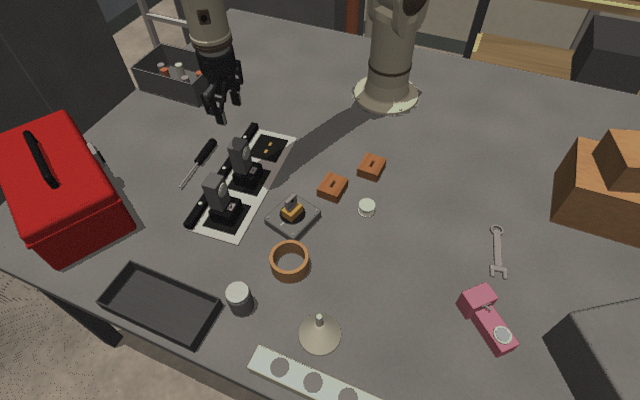

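Call:
jog_arm(targets=[{"dx": 0.025, "dy": 0.012, "dz": 0, "wx": 0, "wy": 0, "wz": -0.176}, {"dx": 0.05, "dy": 0.025, "dz": 0, "wx": 0, "wy": 0, "wz": -0.353}, {"dx": 0.075, "dy": 0.037, "dz": 0, "wx": 0, "wy": 0, "wz": -0.529}, {"dx": 0.1, "dy": 0.05, "dz": 0, "wx": 0, "wy": 0, "wz": -0.705}, {"dx": 0.125, "dy": 0.062, "dz": 0, "wx": 0, "wy": 0, "wz": -0.881}, {"dx": 0.15, "dy": 0.075, "dz": 0.01, "wx": 0, "wy": 0, "wz": -1.058}, {"dx": 0.1743, "dy": 0.0867, "dz": 0.04, "wx": 0, "wy": 0, "wz": -1.234}, {"dx": 0.1743, "dy": 0.0867, "dz": 0.08, "wx": 0, "wy": 0, "wz": -1.234}, {"dx": 0.1743, "dy": 0.0867, "dz": 0.105, "wx": 0, "wy": 0, "wz": -1.234}, {"dx": 0.1743, "dy": 0.0867, "dz": 0.105, "wx": 0, "wy": 0, "wz": -1.234}, {"dx": 0.1743, "dy": 0.0867, "dz": 0.105, "wx": 0, "wy": 0, "wz": -1.234}], grip=0.9)

```text
time_s: 44.72
position: [0.5902, -0.0594, 0.1222]
orientation: [0.0, 0.131, 0.991, 0.001]
force: [-0.8, -0.0, -0.0]
width: 0.901
```

Run:
```python
from plan4 import *
m=avg(4); log()
show([.5888,-.0591,.0644],down(165.))
s=bot.snapshot("wrist"); save("wrist26",s["pixels"])
```

```text
avg pos [ 0.5907 -0.0595  0.1228] sd [0.0003 0.0001 0.0004] yaw 164.99 F [-0.1  0.   0.6]
t 44.875 q [ 0.34  0.52 -0.37  1.79  0.24  0.87  1.17] pos [ 0.5909 -0.0596  0.1232] F [-0.1  0.   0.6] T [-0.01  0.03  0.02] w 0.898
p [ 0.5888 -0.0591  0.0644] d [0.0023, -0.0001, 0.0588] w [0.002, 0.003, -0.0] deg 0.2
```

View pics/wrist26.png

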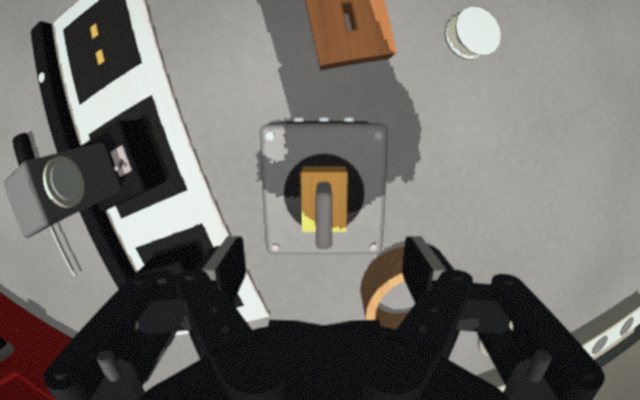

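Call:
jog_arm(targets=[{"dx": 0.0023, "dy": 0, "dz": 0.02, "wx": 0, "wy": 0, "wz": 0}, {"dx": 0.0023, "dy": 0, "dz": 0.04, "wx": 0, "wy": 0, "wz": 0}, {"dx": 0.0023, "dy": 0, "dz": 0.053, "wx": 0, "wy": 0, "wz": 0}, {"dx": 0.0023, "dy": 0, "dz": 0.0588, "wx": 0, "wy": 0, "wz": 0}, {"dx": 0.0023, "dy": 0, "dz": 0.0588, "wx": 0, "wy": 0, "wz": 0}, {"dx": 0.0023, "dy": 0, "dz": 0.0588, "wx": 0, "wy": 0, "wz": 0}], grip=0.9)

```text
time_s: 45.68
position: [0.5883, -0.0588, 0.0636]
orientation: [0.001, 0.131, 0.991, 0.001]
force: [0.7, -0.4, -0.4]
width: 0.894
```

Call:
jog_arm(targets=[{"dx": 0, "dy": 0, "dz": 0, "wx": 0, "wy": 0, "wz": 0}, {"dx": 0, "dy": 0, "dz": 0, "wx": 0, "wy": 0, "wz": 0}, {"dx": 0, "dy": 0, "dz": 0, "wx": 0, "wy": 0, "wz": 0}, {"dx": 0, "dy": 0, "dz": 0, "wx": 0, "wy": 0, "wz": 0}, {"dx": 0, "dy": 0, "dz": 0, "wx": 0, "wy": 0, "wz": 0}, {"dx": 0, "dy": 0, "dz": 0, "wx": 0, "wy": 0, "wz": 0}, {"dx": 0, "dy": 0, "dz": 0, "wx": 0, "wy": 0, "wz": 0}], grip=0)

```text
time_s: 46.55
position: [0.5879, -0.0589, 0.0633]
orientation: [0.0, 0.131, 0.991, 0.001]
force: [-1.5, 0.1, 3.9]
width: 0.109
```

Run:
```python
from plan4 import *
from lampchk import *
m=avg(4); log()
s=bot.snapshot("scene"); topface(s,(.516,-.24),.125,.155,.05);topface(s,(.645,-.23),.125,.155,.05)
```

```text
avg pos [ 0.5879 -0.0588  0.0633] sd [0. 0. 0.] yaw 165.0 F [-0.4 -1.3  4.8]
t 46.7 q [ 0.32  0.6  -0.35  1.82  0.28  0.77  1.14] pos [ 0.5879 -0.0588  0.0633] F [-0.4 -1.3  4.8] T [-0.04  0.27  0.01] w 0.106
268 160 c [ 0.5185 -0.2376  0.1388] n [-0.015 -0.012  1.   ] tilt 1.1 rect [ 517.3 -237. ] [45.7 38.4] 5.8
328 210 c [ 0.6452 -0.2275  0.1391] n [0.006 0.009 1.   ] tilt 0.6 rect [ 645.2 -228. ] [44.  37.9] 5.2
```

Call:
jog_arm(targets=[{"dx": 0, "dy": 0, "dz": 0, "wx": 0, "wy": 0, "wz": 0.1}, {"dx": 0, "dy": 0, "dz": 0, "wx": 0, "wy": 0, "wz": 0.2}, {"dx": 0, "dy": 0, "dz": 0, "wx": 0, "wy": 0, "wz": 0.3}, {"dx": 0, "dy": 0, "dz": 0, "wx": 0, "wy": 0, "wz": 0.4}, {"dx": 0, "dy": 0, "dz": 0, "wx": 0, "wy": 0, "wz": 0.5}, {"dx": 0, "dy": 0, "dz": 0, "wx": 0, "wy": 0, "wz": 0.6}, {"dx": 0, "dy": 0, "dz": 0, "wx": 0, "wy": 0, "wz": 0.6}], grip=0)

```text
time_s: 47.62
position: [0.5883, -0.0586, 0.0633]
orientation: [0.001, 0.417, 0.909, 0.001]
force: [0.1, 0.4, 1.8]
width: 0.109
```

Run:
```python
from plan4 import *
m=avg(3); log()
s=bot.snapshot("scene"); cv2.imwrite("pics/crop27.png",cv2.resize(s["pixels"][140:260,230:370,::-1],None,fx=4,fy=4,interpolation=2))
```

```text
avg pos [ 0.5883 -0.0586  0.0633] sd [0. 0. 0.] yaw 130.73 F [0.3 0.6 3.9]
t 47.725 q [ 0.21  0.58 -0.2   1.83  0.16  0.75  0.63] pos [ 0.5883 -0.0586  0.0633] F [0.3 0.6 3.9] T [ 0.11 -0.21  0.01] w 0.104
```

View pics/crop27.png

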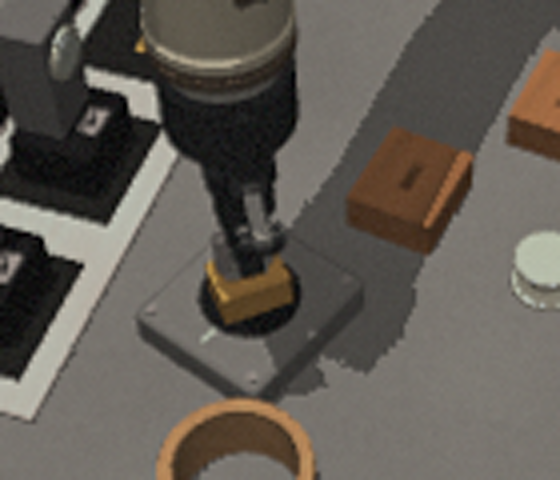

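Call:
jog_arm(targets=[{"dx": 0, "dy": 0, "dz": 0, "wx": 0, "wy": 0, "wz": 0.1}, {"dx": 0, "dy": 0, "dz": 0, "wx": 0, "wy": 0, "wz": 0.2}, {"dx": 0, "dy": 0, "dz": 0, "wx": 0, "wy": 0, "wz": 0.3}, {"dx": 0, "dy": 0, "dz": 0, "wx": 0, "wy": 0, "wz": 0.4}, {"dx": 0, "dy": 0, "dz": 0, "wx": 0, "wy": 0, "wz": 0.5}, {"dx": 0, "dy": 0, "dz": 0, "wx": 0, "wy": 0, "wz": 0.6}, {"dx": 0, "dy": 0, "dz": 0, "wx": 0, "wy": 0, "wz": 0.68}, {"dx": 0, "dy": 0, "dz": 0, "wx": 0, "wy": 0, "wz": 0.76}, {"dx": 0, "dy": 0, "dz": 0, "wx": 0, "wy": 0, "wz": 0.8}, {"dx": 0, "dy": 0, "dz": 0, "wx": 0, "wy": 0, "wz": 0.8}, {"dx": 0, "dy": 0, "dz": 0, "wx": 0, "wy": 0, "wz": 0.8}], grip=0)

```text
time_s: 49.15
position: [0.5885, -0.0586, 0.0633]
orientation: [0.0, 0.738, 0.675, 0.001]
force: [4.3, 2.1, 2.4]
width: 0.107
```

```bash
cat > tq.py <<'E'
from plan4 import *
from meas import *
m=avg(3); log(); st=bot.get_state(); print("q7 effort",st['joint_efforts'][6])
s=bot.snapshot("scene"); save("scene_tq%d"%int(st['time_s']*10),s["pixels"]); rects(cloud(s),0,[("lock",(.54,.64,-.11,-.01),.050,.057)])
cv2.imwrite("pics/crop_tq%d.png"%int(st['time_s']*10),cv2.resize(s["pixels"][140:260,230:370,::-1],None,fx=4,fy=4,interpolation=2)); print(int(st['time_s']*10))
E
python3 tq.py
```

```text
avg pos [ 0.5885 -0.0586  0.0633] sd [0. 0. 0.] yaw 84.84 F [3.4 0.8 2.3]
t 49.25 q [ 0.06  0.57 -0.    1.83  0.    0.73 -0.04] pos [ 0.5884 -0.0586  0.0633] F [3.4 0.8 2.3] T [ 0.37 -0.82  0.08] w 0.106
q7 effort -0.027228010003454983
lock 112 [591.4 -57.1] [31.7 44.7] 4.6 zmed 0.054 pix 291.8 210.3
492
```

Call:
jog_arm(targets=[{"dx": 0, "dy": 0, "dz": 0, "wx": 0, "wy": 0, "wz": 0.04}, {"dx": 0, "dy": 0, "dz": 0, "wx": 0, "wy": 0, "wz": 0.08}, {"dx": 0, "dy": 0, "dz": 0, "wx": 0, "wy": 0, "wz": 0.1}, {"dx": 0, "dy": 0, "dz": 0, "wx": 0, "wy": 0, "wz": 0.1}], grip=0)

```text
time_s: 49.8
position: [0.5885, -0.0586, 0.0633]
orientation: [0.0, 0.771, 0.637, 0.001]
force: [5.7, 1.4, 2.8]
width: 0.111
```

```bash
python3 tq.py
```

```text
avg pos [ 0.5885 -0.0586  0.0634] sd [0. 0. 0.] yaw 79.11 F [4.3 1.1 2.5]
t 49.9 q [ 0.04  0.57  0.02  1.83 -0.02  0.73 -0.12] pos [ 0.5885 -0.0586  0.0634] F [4.3 1.1 2.5] T [ 0.26 -1.15  0.77] w 0.107
q7 effort -0.8048623614013195
lock 110 [590.8 -56.9] [32.2 44. ] 0.4 zmed 0.0541 pix 292.0 210.4
499
```

Call:
jog_arm(targets=[{"dx": 0, "dy": 0, "dz": 0, "wx": 0, "wy": 0, "wz": -0.12}, {"dx": 0, "dy": 0, "dz": 0, "wx": 0, "wy": 0, "wz": -0.24}, {"dx": 0, "dy": 0, "dz": 0, "wx": 0, "wy": 0, "wz": -0.36}, {"dx": 0, "dy": 0, "dz": 0, "wx": 0, "wy": 0, "wz": -0.48}, {"dx": 0, "dy": 0, "dz": 0, "wx": 0, "wy": 0, "wz": -0.6}, {"dx": 0, "dy": 0, "dz": 0, "wx": 0, "wy": 0, "wz": -0.72}, {"dx": 0, "dy": 0, "dz": 0, "wx": 0, "wy": 0, "wz": -0.84}, {"dx": 0, "dy": 0, "dz": 0, "wx": 0, "wy": 0, "wz": -0.96}, {"dx": 0, "dy": 0, "dz": 0, "wx": 0, "wy": 0, "wz": -1.08}, {"dx": 0, "dy": 0, "dz": 0, "wx": 0, "wy": 0, "wz": -1.2}, {"dx": 0, "dy": 0, "dz": 0, "wx": 0, "wy": 0, "wz": -1.3}, {"dx": 0, "dy": 0, "dz": 0, "wx": 0, "wy": 0, "wz": -1.3}], grip=0)

```text
time_s: 51.45
position: [0.5879, -0.0588, 0.0633]
orientation: [0.0, 0.23, 0.973, 0.001]
force: [3.1, 1.9, 5.6]
width: 0.107
```

```bash
python3 tq.py
```

```text
avg pos [ 0.5879 -0.0588  0.0633] sd [0. 0. 0.] yaw 153.39 F [2.9 0.9 4.6]
t 51.55 q [ 0.28  0.59 -0.3   1.82  0.24  0.76  0.97] pos [ 0.5879 -0.0588  0.0633] F [2.9 0.9 4.6] T [ 0.43 -0.73  0.02] w 0.107
q7 effort 0.02087895234581083
lock 113 [590.5 -56.6] [32.9 43.5] 56.1 zmed 0.0539 pix 291.4 210.4
515
```

Call:
jog_arm(targets=[{"dx": 0, "dy": 0, "dz": 0, "wx": 0, "wy": 0, "wz": -0.08}, {"dx": 0, "dy": 0, "dz": 0, "wx": 0, "wy": 0, "wz": -0.16}, {"dx": 0, "dy": 0, "dz": 0, "wx": 0, "wy": 0, "wz": -0.24}, {"dx": 0, "dy": 0, "dz": 0, "wx": 0, "wy": 0, "wz": -0.3}, {"dx": 0, "dy": 0, "dz": 0, "wx": 0, "wy": 0, "wz": -0.3}], grip=0)

```text
time_s: 52.22
position: [0.5879, -0.0589, 0.0633]
orientation: [0.0, 0.081, 0.997, 0.0]
force: [2.9, 1.8, 5.7]
width: 0.109
```

```bash
python3 tq.py
```

```text
avg pos [ 0.5879 -0.0589  0.0633] sd [0. 0. 0.] yaw 170.65 F [3.5 1.4 5.6]
t 52.325 q [ 0.34  0.6  -0.37  1.82  0.3   0.77  1.22] pos [ 0.5878 -0.0589  0.0633] F [3.5 1.4 5.6] T [ 0.4  -0.69 -0.04] w 0.111
q7 effort -0.002987807529279962
lock 109 [590.5 -56.8] [33.2 45.4] 74.1 zmed 0.0539 pix 291.5 210.8
523
```

Call:
jog_arm(targets=[{"dx": 0, "dy": 0, "dz": 0, "wx": 0, "wy": 0, "wz": -0.04}, {"dx": 0, "dy": 0, "dz": 0, "wx": 0, "wy": 0, "wz": -0.08}, {"dx": 0, "dy": 0, "dz": 0, "wx": 0, "wy": 0, "wz": -0.08}, {"dx": 0, "dy": 0, "dz": 0, "wx": 0, "wy": 0, "wz": -0.08}], grip=0)

```text
time_s: 52.88
position: [0.5879, -0.0589, 0.0633]
orientation: [0.0, 0.043, 0.999, 0.001]
force: [2.8, 1.8, 5.2]
width: 0.109
```

```bash
python3 tq.py
```

```text
avg pos [ 0.5879 -0.0589  0.0633] sd [0. 0. 0.] yaw 175.12 F [2.9 1.2 5.4]
t 52.975 q [ 0.35  0.61 -0.39  1.82  0.31  0.77  1.28] pos [ 0.5879 -0.0589  0.0633] F [2.9 1.2 5.4] T [ 0.37 -0.7  -0.52] w 0.109
q7 effort 0.5282341875135899
lock 111 [590.6 -57.4] [33.  46.3] 74.5 zmed 0.0546 pix 291.2 210.9
529
```

Call:
jog_arm(targets=[{"dx": 0, "dy": 0, "dz": 0, "wx": 0, "wy": 0, "wz": 0.05}, {"dx": 0, "dy": 0, "dz": 0, "wx": 0, "wy": 0, "wz": 0.1}, {"dx": 0, "dy": 0, "dz": 0, "wx": 0, "wy": 0, "wz": 0.15}, {"dx": 0, "dy": 0, "dz": 0, "wx": 0, "wy": 0, "wz": 0.175}, {"dx": 0, "dy": 0, "dz": 0, "wx": 0, "wy": 0, "wz": 0.175}], grip=0)

```text
time_s: 53.65
position: [0.5872, -0.0593, 0.0633]
orientation: [-0.0, 0.129, 0.992, 0.0]
force: [0.9, 0.3, 7.9]
width: 0.107
```

```bash
python3 tq.py
```

```text
avg pos [ 0.5872 -0.0593  0.0633] sd [0. 0. 0.] yaw 165.18 F [1.1 0.9 7.2]
t 53.75 q [ 0.32  0.6  -0.35  1.82  0.28  0.77  1.14] pos [ 0.5872 -0.0593  0.0633] F [1.1 0.9 7.2] T [ 0.19 -0.29  0.02] w 0.108
q7 effort -0.005102077993797138
lock 110 [590.7 -57.4] [34.6 45.4] 79.4 zmed 0.0541 pix 291.1 210.9
537
```

Call:
jog_arm(targets=[{"dx": 0, "dy": 0, "dz": -0.008, "wx": 0, "wy": 0, "wz": 0}, {"dx": 0, "dy": 0, "dz": -0.018, "wx": 0, "wy": 0, "wz": 0}, {"dx": 0, "dy": 0, "dz": -0.03, "wx": 0, "wy": 0, "wz": 0}, {"dx": 0, "dy": 0, "dz": -0.045, "wx": 0, "wy": 0, "wz": 0}, {"dx": 0, "dy": 0, "dz": -0.065, "wx": 0, "wy": 0, "wz": 0}, {"dx": 0, "dy": 0, "dz": -0.075, "wx": 0, "wy": 0, "wz": 0}, {"dx": 0, "dy": 0, "dz": -0.075, "wx": 0, "wy": 0, "wz": 0}, {"dx": 0, "dy": 0, "dz": -0.075, "wx": 0, "wy": 0, "wz": 0}], grip=0)

```text
time_s: 54.8
position: [0.5873, -0.059, 0.1378]
orientation: [-0.0, 0.128, 0.992, 0.001]
force: [0.2, -0.1, -0.3]
width: 0.107
```

```bash
python3 tq.py
python3 - <<'E'
from plan4 import *
from meas import *
from lampchk import *
s=bot.snapshot("wrist"); save("wrist28",s["pixels"]); rects(wcloud(s),0,[("lock",(.54,.64,-.11,-.01),.050,.060),("box",(.5,.68,-.15,.03),.026,.034)])
s=bot.snapshot("scene"); topface(s,(.516,-.24),.125,.155,.05);topface(s,(.645,-.23),.125,.155,.05)
show([.4584,-.0045,.14],down(176.39))
E
```

```text
avg pos [ 0.5871 -0.059   0.1375] sd [0.0001 0.     0.0002] yaw 165.28 F [ 0.4  0.5 -0.6]
t 54.9 q [ 0.35  0.5  -0.38  1.79  0.23  0.9   1.18] pos [ 0.5871 -0.0589  0.1374] F [ 0.4  0.5 -0.6] T [-0.05  0.01 -0.01] w 0.105
q7 effort -0.00046936998842284083
lock 198 [589.9 -57.8] [34.4 46.1] 76.9 zmed 0.054 pix 291.3 208.1
549
lock 1882 [588.4 -59. ] [32.  43.5] 74.6 zmed 0.0545 pix 323.8 197.3
box 10429 [604.7 -35.2] [153.7 128. ] 75.3 zmed 0.0297 pix 325.8 180.8
269 159 c [ 0.5184 -0.2372  0.139 ] n [-0.006  0.026  1.   ] tilt 1.5 rect [ 518.1 -237.9] [44.  37.8] 6.9
331 199 c [ 0.6464 -0.2266  0.139 ] n [0.026 0.016 1.   ] tilt 1.8 rect [ 645.7 -227.3] [44.1 38.4] 3.1
p [ 0.4584 -0.0045  0.14  ] d [0.1385, 0.0198, -0.0024] w [0.001, -0.001, -0.194] deg 11.1
```

View pics/wrist28.png

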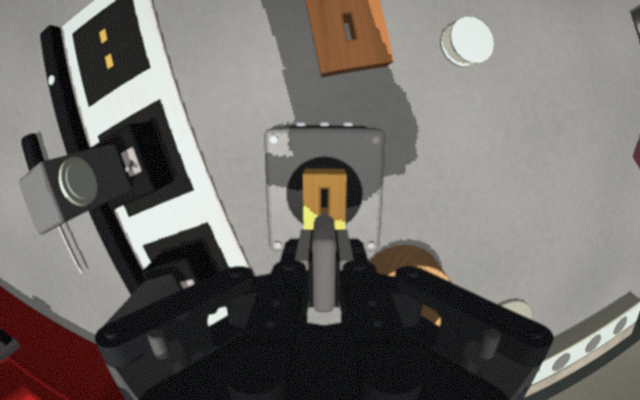

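Call:
jog_arm(targets=[{"dx": 0.03, "dy": 0.004, "dz": 0, "wx": 0, "wy": 0, "wz": -0.05}, {"dx": 0.065, "dy": 0.009, "dz": 0, "wx": 0, "wy": 0, "wz": -0.1}, {"dx": 0.1, "dy": 0.014, "dz": 0, "wx": 0, "wy": 0, "wz": -0.15}, {"dx": 0.139, "dy": 0.02, "dz": 0.01, "wx": 0, "wy": 0, "wz": -0.194}, {"dx": 0.139, "dy": 0.02, "dz": 0.035, "wx": 0, "wy": 0, "wz": -0.194}, {"dx": 0.139, "dy": 0.02, "dz": 0.035, "wx": 0, "wy": 0, "wz": -0.194}, {"dx": 0.139, "dy": 0.02, "dz": 0.035, "wx": 0, "wy": 0, "wz": -0.194}], grip=0)

```text
time_s: 55.92
position: [0.4592, -0.0042, 0.1036]
orientation: [0.001, 0.032, 1.0, 0.001]
force: [0.3, 0.2, 0.4]
width: 0.11
```

Run:
```python
from plan4 import *
m=avg(5); log()
s=bot.snapshot("wrist"); cv2.imwrite("pics/crop29.png",cv2.resize(s["pixels"][100:330,220:420,::-1],None,fx=3.5,fy=2.6,interpolation=2))
d=[.4577,-.0045,m[2]]-m[:3]; t=np.arctan2(m[4],m[3]); print("tool d",d[0]*np.cos(t)+d[1]*np.sin(t), d[0]*np.sin(t)-d[1]*np.cos(t))
```

```text
avg pos [ 0.4594 -0.0043  0.1037] sd [0.0001 0.     0.0001] yaw 176.38 F [ 0.6 -0.   0.3]
t 56.125 q [ 0.35  0.36 -0.46  2.12  0.24  0.71  1.24] pos [ 0.4592 -0.0043  0.1037] F [ 0.6 -0.   0.3] T [ 0.04 -0.   -0.03] w 0.107
tool d 0.0016362802268331375 -0.0003205767421338492
```

View pics/crop29.png

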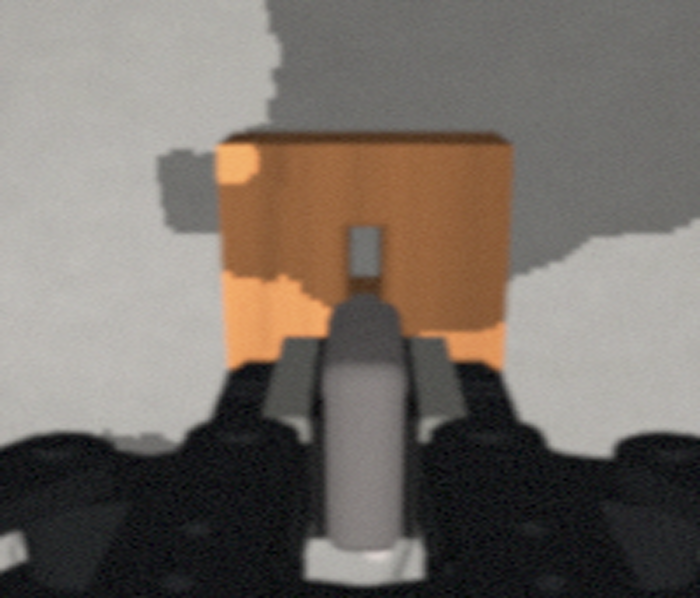

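Call:
jog_arm(targets=[{"dx": 0.0016, "dy": -0.0003, "dz": 0.015, "wx": 0, "wy": 0, "wz": 0}, {"dx": 0.0016, "dy": -0.0003, "dz": 0.03, "wx": 0, "wy": 0, "wz": 0}, {"dx": 0.0016, "dy": -0.0003, "dz": 0.038, "wx": 0, "wy": 0, "wz": 0}, {"dx": 0.0016, "dy": -0.0003, "dz": 0.042, "wx": 0, "wy": 0, "wz": 0}, {"dx": 0.0016, "dy": -0.0003, "dz": 0.046, "wx": 0, "wy": 0, "wz": 0}, {"dx": 0.0016, "dy": -0.0003, "dz": 0.046, "wx": 0, "wy": 0, "wz": 0}], grip=0)

```text
time_s: 56.92
position: [0.4568, -0.0043, 0.057]
orientation: [0.0, 0.031, 1.0, 0.001]
force: [0.3, 0.5, -0.6]
width: 0.105
```

Call:
jog_arm(targets=[{"dx": 0, "dy": 0, "dz": 0.003, "wx": 0, "wy": 0, "wz": 0}, {"dx": 0, "dy": 0, "dz": 0.006, "wx": 0, "wy": 0, "wz": 0}, {"dx": 0, "dy": 0, "dz": 0.01, "wx": 0, "wy": 0, "wz": 0}, {"dx": 0, "dy": 0, "dz": 0.01, "wx": 0, "wy": 0, "wz": 0}], grip=0)

```text
time_s: 57.42
position: [0.4565, -0.0044, 0.0468]
orientation: [-0.0, 0.031, 1.0, 0.001]
force: [-0.5, -0.0, -1.3]
width: 0.108
```

Call:
jog_arm(targets=[{"dx": 0, "dy": 0, "dz": 0.003, "wx": 0, "wy": 0, "wz": 0}, {"dx": 0, "dy": 0, "dz": 0.006, "wx": 0, "wy": 0, "wz": 0}, {"dx": 0, "dy": 0, "dz": 0.0085, "wx": 0, "wy": 0, "wz": 0}, {"dx": 0, "dy": 0, "dz": 0.0085, "wx": 0, "wy": 0, "wz": 0}, {"dx": 0, "dy": 0, "dz": 0.0085, "wx": 0, "wy": 0, "wz": 0}], grip=0)

```text
time_s: 58.05
position: [0.4568, -0.0043, 0.0386]
orientation: [0.0, 0.031, 1.0, 0.001]
force: [0.2, 0.4, -0.3]
width: 0.108
```

Run:
```python
from plan4 import *
m=avg(3); log()
```

```text
avg pos [ 0.4568 -0.0043  0.0386] sd [0. 0. 0.] yaw 176.4 F [ 0.7 -0.6  0. ]
t 58.15 q [ 0.29  0.48 -0.4   2.15  0.33  0.57  1.16] pos [ 0.4568 -0.0043  0.0386] F [ 0.7 -0.6  0. ] T [-0.01 -0.03 -0.01] w 0.106
```

Not quite seated. Pressing gently further.

Call:
jog_arm(targets=[{"dx": 0, "dy": 0, "dz": 0.0008, "wx": 0, "wy": 0, "wz": 0}, {"dx": 0, "dy": 0, "dz": 0.0016, "wx": 0, "wy": 0, "wz": 0}, {"dx": 0, "dy": 0, "dz": 0.0016, "wx": 0, "wy": 0, "wz": 0}, {"dx": 0, "dy": 0, "dz": 0.0016, "wx": 0, "wy": 0, "wz": 0}], grip=0)

```text
time_s: 58.65
position: [0.457, -0.0044, 0.0382]
orientation: [0.001, 0.031, 1.0, 0.0]
force: [-4.3, -0.0, 16.2]
width: 0.108
```

Call:
jog_arm(targets=[{"dx": 0, "dy": 0, "dz": 0, "wx": 0, "wy": 0, "wz": 0}, {"dx": 0, "dy": 0, "dz": 0, "wx": 0, "wy": 0, "wz": 0}, {"dx": 0, "dy": 0, "dz": 0, "wx": 0, "wy": 0, "wz": 0}, {"dx": 0, "dy": 0, "dz": 0, "wx": 0, "wy": 0, "wz": 0}, {"dx": 0, "dy": 0, "dz": -0.02, "wx": 0, "wy": 0, "wz": 0}, {"dx": 0, "dy": 0, "dz": -0.06, "wx": 0, "wy": 0, "wz": 0}, {"dx": 0, "dy": 0, "dz": -0.11, "wx": 0, "wy": 0, "wz": 0}, {"dx": 0, "dy": 0, "dz": -0.16, "wx": 0, "wy": 0, "wz": 0}, {"dx": 0, "dy": 0, "dz": -0.2, "wx": 0, "wy": 0, "wz": 0}, {"dx": 0, "dy": 0, "dz": -0.2, "wx": 0, "wy": 0, "wz": 0}], grip=0.8)

```text
time_s: 59.9
position: [0.459, -0.0046, 0.2402]
orientation: [0.004, 0.032, 0.999, 0.0]
force: [-0.2, -0.0, 0.3]
width: 0.8
```

```bash
cat > final.py <<'E'
from plan4 import *
from lampchk import *
from meas import *
log()
for n in ("scene","top"):
    s=bot.snapshot(n); save(n+"30",s["pixels"]); W=cloud(s); rects(W,0,ITEMS)
    topface(s,(.516,-.24),.125,.155,.05);topface(s,(.645,-.23),.125,.155,.05)
s=bot.snapshot("wrist"); save("wrist30",s["pixels"]); rects(wcloud(s),0,ITEMS)
E
python3 final.py
```

```text
t 59.9 q [ 0.44  0.14 -0.53  2.    0.08  1.01  1.38] pos [ 0.459  -0.0046  0.2402] F [-0.2 -0.   0.3] T [-0.06 -0.03  0.01] w 0.8
stand 385 [460.4  -3. ] [61.7 73.1] 86.3 zmed 0.0294 pix 332.1 185.4
lock 202 [590.2 -57.7] [34.3 45.2] 73.6 zmed 0.0544 pix 291.2 208.1
box 1070 [591.  -56.7] [100.4 109.6] 75.4 zmed 0.0295 pix 292.1 216.6
key 52 [460.8  -2.7] [10.7 36.7] 85.9 zmed 0.068 pix 332.2 174.6
271 166 c [ 0.5179 -0.2373  0.1392] n [-0.031  0.003  0.999] tilt 1.8 rect [ 518.2 -237.3] [46.  38.1] 3.5
329 205 c [ 0.6455 -0.2274  0.139 ] n [-0.002 -0.     1.   ] tilt 0.1 rect [ 644.8 -227.8] [43.5 37.7] 4.0
stand 0
lock 0
box 153 [620.6 -71. ] [175.8  77. ] 35.8 zmed 0.0297 pix 357.6 181.3
key 0
239 104 c [ 0.513  -0.238   0.1387] n [ 0.034 -0.139  0.99 ] tilt 8.3 rect [ 514.5 -238.3] [44.1 38.2] 4.4
230 103 c [ 0.6424 -0.2271  0.1391] n [-0.017 -0.061  0.998] tilt 3.7 rect [ 641.5 -227.7] [43.4 37.8] 2.1
stand 2735 [459.   -4.8] [60.5 70.7] 87.3 zmed 0.0295 pix 324.3 170.6
lock 767 [589.  -58.9] [32.9 46.3] 75.0 zmed 0.0543 pix 286.3 282.7
box 4423 [601.  -41.3] [140.8 125.4] 75.0 zmed 0.0295 pix 291.3 269.0
key 332 [457.9  -5.1] [ 9.4 36. ] 86.5 zmed 0.0691 pix 323.6 178.2
```

View pics/scene30.png

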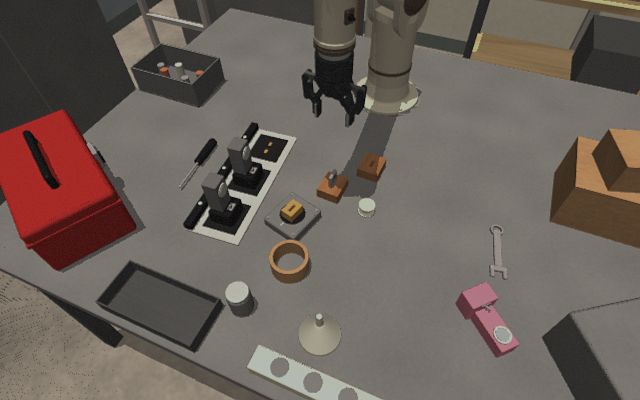

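View pics/wrist30.png

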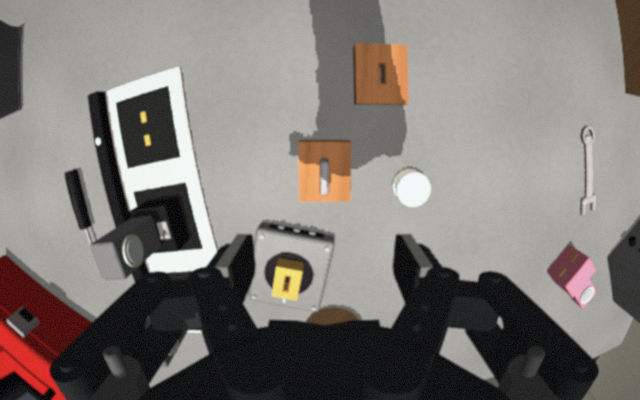

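```bash
python3 -c "
from plant import bot
print(bot.job_done())"
```

```text
the job is handed in; nothing more can be done
None
```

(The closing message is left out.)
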